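Unload the veneer press form and hang the boards to dry

ROBOT

A 7-joint arm with a two-finger parallel gripper is mounted at the origin on a cart in front of the work surface, level with it; the furniture and walls round the work are solid. World frame = base frame: x ahead of the robot, y to its left, z up, the work surface at z = 0. Lengths are in m, angles in rad, forces in N, time in s.
With the tool pointing down it reaches from about 0.4 to 0.85 m from the base axis. Payload 4.5 kg.
Tool frame: the origin (TCP) lies at the very end of the fingers, on their centre line; the grasp point (between the pads) lies 19 mm behind it (hold_point_z is the distance from the TCP to the grasp point, in m); x points along the fingers, z is the direction in which the jaws open and shut, and the axes are right-handed (so a half turn about x gives the same grasp; the last joint's range is limited). The gripper opens to 88 mm and grips with 3 to 60 N. Pads are 18 mm wide; open, the fingers measure 123 mm over their backs; the gripper's body (75 mm by 187 mm) begins 45 mm behind the grasp point.
Start: joints at [-1.274, 0.689, -0.195, 1.565, 0.157, 0.902, -0.215], TCP at [0.162, 0.604, 0.239] pointing down, gripper open.
Joint ranges: [-3.01, 3.01], [-0.46, 2.08], [-1.47, 1.51], [0.13, 2.56], [-1, 4.14], [0.04, 2.09], [-2.66, 2.66]. Speed limits (rad/s): [2.57, 2.57, 3.14, 3.14, 3.14, 3.14, 3.14].

INTERFACE

Orientations are given as [roll, pitch, yaw] about the fixed x, y, z axes, in that order (R = Rz(yaw) Ry(pitch) Rx(roll)).
In Python, from plant import get_state, camera, close_job, hold_point_z gives the robot as it stands. The module is installed in compiled form; this text tells all that it offers.
- The arm moves only by the tool arm_command, never from a script. Its argument "deltas" is a list of rows, each a list of 6 numbers: the shift along the tool's x, y, z as a fraction of full scale, then the turn, a rotation vector about the tool's x, y, z as a fraction of full scale. In form: [[tx, ty, tz, wx, wy, wz], ...]. A call has 1 to 20 rows; each row shifts and turns the commanded pose from where the row before left it, along the tool's axes as they then stand; what a row does not reach is not made up. Full scale, the value 1, is 0.025 m for a shift and 90 degrees for a turn. A row lasts 1/8 s, in which the tool goes at most 62.5 mm and 10.7 degrees, less where a joint would pass 70% of its speed; a pose out of reach is approached as far as the arm can. A call with a number of a shift or a turn outside -1 to 1 is refused whole. A call with a gripper value outside its range is refused whole. "hand" is the opening, from -1 (shut) to 1 (fully open), so that 0 is half open, set as the call begins (left out, the last holds). The fingers move at their own pace and stop on an object; the grip force is fixed at half the most. Time passes only in rows, so rows that do not move let the fingers close. It gives the time, the measured TCP pose, the force and the opening at its end, in the units of the state.
- get_state(): the state, without advancing time (a new reading comes with each control period).
- camera(name): name is "scene" or "side" or "wrist"; returns a dict with "image" (480x640x3 uint8, blue, green, red), "fx", "fy", "cx", "cy" (pixels), "extrinsics" (4x4, takes a point from camera to world coordinates); the wrist camera has in their place "tool_from_camera" (4x4, takes a point from camera to tool coordinates, whose origin is the TCP and whose axes are the tool frame's). Camera axes: x right, y down, z forward; pixel columns grow to the right and rows downward; lengths in m; the calibration is good to about 2 mm. The wrist camera is an equidistant fisheye: a pixel r from the principal point sees the ray r / f radians off the axis. A picture is of the moment at which its call begins: read the wrist's pose just before it. There is no depth.
- close_job(): hands the job in, once; it reports no verdict.
The state is a dict: "clock": time; "joints": joint angles; "qd": joint speeds; "tau": joint torques, N m; "tool_pos": TCP position; "eef_rot": TCP orientation; "force": force on the tool from outside, world axes, zero at the start; "torque": the same for the moment, N m; "grip_width": finger opening in m.
Only numpy, scipy, OpenCV 4.12 (cv2) and the standard library are available. Lean on these libraries where they do the work, as an engineer would, in place of code of your own. Each camera call takes 0.05 s, during which the arm holds its last target. There are 200 camera calls.

TASK

Unload the press form: lift the caul off the pile and set it aside, then slide the veneered boards out one at a time, top one first, along the form until each lies flat on the take-off rest, without dragging along those underneath, and hang each by its hole on a peg of its own on the drying rack, lying against both rails. When the form is empty lay the caul back in it, flat on its floor; leave the tin, the tape roll and the glue bottle alone.

Things in the scene. Friction and masses are not known exactly. Their poses are not given: they have to be found in the camera images.
- form: the press form: fixed wooden jig, a channel and a take-off rest in line on a base board 341 x 112 x 12 mm. Origin: on the bench under the jig; z up; x along the jig, the way the boards slide out. The base board reaches from x = -195 to 146 mm, the channel from -187 to -30, the rest from -20 to 131
- form_floor (a point): middle of the channel's floor, 30 mm above the bench; axes as the form's. The channel is 157 mm long, open above and at both ends, 61 mm wide inside; its two cheeks are 12 mm thick and rise 40 mm above the floor, so fingers do not fit beside a board in it, but shut fingers fit behind a board's end. A board or the caul in place is centred here
- rest (a point): point on top of the take-off rest, 29 mm above the bench; axes as the form's. The rest is a bar 36 mm wide, so a board overhangs it 10 mm at either side and can be gripped there; it starts 72 mm before this point (10 mm from the channel's end) and ends 79 mm after it at a stop 17 mm high, just room for a board. A board against the stop has its origin 4 mm beyond this point
- board_a: one of 3 or 4 like veneered boards piled without gaps in the form, highest in the pile (one board may be absent): light wood, 150 x 56 x 9 mm, 70 g, with a 16 mm round hole through it. Origin: centre of its underside; z up; x along its length, the way it slides out towards the rest. The hole is at x = -57 mm, at the trailing end, away from the rest
- board_a_hole (a point): centre of board a's hanging hole, at half the board's thickness; axes as the board's
- board_b: one of 3 or 4 like veneered boards piled without gaps in the form, second from the top when all four are there in the pile (one board may be absent): light wood, 150 x 56 x 9 mm, 70 g, with a 16 mm round hole through it. Origin: centre of its underside; z up; x along its length, the way it slides out towards the rest. The hole is at x = -57 mm, at the trailing end, away from the rest
- board_b_hole (a point): centre of board b's hanging hole, at half the board's thickness; axes as the board's
- board_c: one of 3 or 4 like veneered boards piled without gaps in the form, second from below when all four are there in the pile (one board may be absent): light wood, 150 x 56 x 9 mm, 70 g, with a 16 mm round hole through it. Origin: centre of its underside; z up; x along its length, the way it slides out towards the rest. The hole is at x = -57 mm, at the trailing end, away from the rest
- board_c_hole (a point): centre of board c's hanging hole, at half the board's thickness; axes as the board's
- board_d: one of 3 or 4 like veneered boards piled without gaps in the form, lowest in the pile (one board may be absent): light wood, 150 x 56 x 9 mm, 70 g, with a 16 mm round hole through it. Origin: centre of its underside; z up; x along its length, the way it slides out towards the rest. The hole is at x = -57 mm, at the trailing end, away from the rest
- board_d_hole (a point): centre of board d's hanging hole, at half the board's thickness; axes as the board's
- caul: the caul: loose wooden pressing board on the pile, 0.2 to 0.45 kg, a slab 150 x 54 x 16 mm with a handle over its middle: a bar along it, 100 mm long, 24 mm wide, from 48 to 74 mm above the underside, on two posts 68 mm apart. Origin: centre of the underside; x along its length, z up. It may lie either way round
- peg_1 (a point): leftmost peg of the rack: steel pin 9 mm in diameter, square to the upper rail, standing 33 mm out of its face, tip tapered. This point: on the peg's axis, 4.5 mm out from the face (half the thickness of a board lying on the rail). z: out along the peg, 50 degrees above level, to the robot's side; x: uphill along the rake, away from the robot; y: left
- peg_2 (a point): second from left peg of the rack: steel pin 9 mm in diameter, square to the upper rail, standing 33 mm out of its face, tip tapered. This point: on the peg's axis, 4.5 mm out from the face (half the thickness of a board lying on the rail). z: out along the peg, 50 degrees above level, to the robot's side; x: uphill along the rake, away from the robot; y: left
- peg_3 (a point): third from left peg of the rack: steel pin 9 mm in diameter, square to the upper rail, standing 33 mm out of its face, tip tapered. This point: on the peg's axis, 4.5 mm out from the face (half the thickness of a board lying on the rail). z: out along the peg, 50 degrees above level, to the robot's side; x: uphill along the rake, away from the robot; y: left
- peg_4 (a point): rightmost peg of the rack: steel pin 9 mm in diameter, square to the upper rail, standing 33 mm out of its face, tip tapered. This point: on the peg's axis, 4.5 mm out from the face (half the thickness of a board lying on the rail). z: out along the peg, 50 degrees above level, to the robot's side; x: uphill along the rake, away from the robot; y: left
- rack: the drying rack, fixed: two rails 30 mm wide, 360 mm long, raked 40 degrees, uphill away from the robot; the upper one has four pegs 95 mm apart, the lower one lies 112 mm downhill; 16 mm free below their faces between them (two stiles pass under them 120 mm either side of the middle). Origin: on the bench, 150 mm under the upper rail's face at its middle; x away from the robot, z up
- tin: grey round tin, 80 mm across, 44 mm high, standing loose. Origin: centre of the underside
- tape: roll of masking tape, 93 mm across, 24 mm high, lying loose. Origin: centre of the underside
- glue_b: white glue bottle with orange cap, 49 mm across, 150 mm high, standing loose. Origin: centre of the underside

How it is judged:
By the outcome, as a careful person would: the job done as asked, in the order asked, and still so for the second after the job is handed in, with the robot touching nothing.
Of board_a, board_b, board_c, board_d only 3 to 4 are there at a start; the rules pass over those that are not, and their reading is None.
At some moment in a run one of caul may be knocked a few centimetres aside while the robot is not near it.
Once in a run the grip may slacken for a moment while it holds something.
It also fails if it takes over 210 s, if anything falls off the work surface, if the arm or the gripper's body presses on something with over 40 N, if the wrist force passes 120 N, or if a joint passes its speed limit or range.

## Working session

There is one attempt and no reset: what is moved stays moved. The work goes in short steps, Python scripts to look and compute and a tool call to move; the robot and the scene stay as the last step left them, time stands still between calls to the robot, and variables do not carry over. Pictures are saved under pics/ and viewed, about 12 in all and at most 16, crops included, and the job is handed in when it is done.

Besides the shell and the picture viewer there is one more tool, called after "Call:" as name(argument=value, ...), one argument or row to a line, values as JSON. arm_command: Moves the arm, as the interface text tells. Its arguments: {"type":"object","properties":{"deltas":{"type":"array"},"hand":{"type":"number"}},"required":["deltas"]}

```bash
mkdir -p pics; python3 - <<'E'
from plant import *
import cv2,numpy as np
print(get_state(),hold_point_z)
for n in("scene","side"):
    c=camera(n);cv2.imwrite(f"pics/{n}0.png",c["image"]);print(n,c["fx"],c["fy"],c["cx"],c["cy"],np.round(c["extrinsics"],4).tolist())
c=camera("wrist");cv2.imwrite("pics/w0.png",c["image"]);print({k:(np.round(v,4).tolist()) for k,v in c.items() if k!="image"})
E
```

```text
{'clock': 0.0, 'joints': array([-1.27419   ,  0.68997461, -0.19450451,  1.56634562,  0.15732351,
        0.90252872, -0.21507033]), 'qd': array([-0.00019608, -0.00039216, -0.00150294, -0.00127618, -0.0002891 ,
       -0.00179   , -0.00114108]), 'tau': array([ 2.22352724e-04, -5.27577817e+01, -1.26685783e+00, -1.53432530e+01,
       -5.26022469e-02,  6.52948205e-03,  1.73230951e-04]), 'tool_pos': array([0.16226387, 0.60290342, 0.23791524]), 'eef_rot': array([-3.05302114,  1.56893379, -1.74490959]), 'force': array([ 0.21204115, -0.28920006,  0.52899973]), 'torque': array([-0.02994613,  0.00739086,  0.03476579]), 'grip_width': 0.08810181466407085} 0.0187
scene 527.8555680879718 527.8555680879718 320.28412702338414 247.48011584674197 [[0.9, -0.2408, 0.3634, 0.087], [-0.4359, -0.5067, 0.7438, -1.0359], [0.0051, -0.8278, -0.561, 0.8787], [0.0, 0.0, 0.0, 1.0]]
side 551.4817046360091 551.4817046360091 316.45797657687024 234.15299279110158 [[-0.998, 0.0324, -0.0541, 0.6519], [0.0629, 0.4566, -0.8874, 1.2697], [-0.004, -0.8891, -0.4577, 0.7634], [0.0, 0.0, 0.0, 1.0]]
{'fx': 371.6483, 'fy': 371.6483, 'cx': 316.029, 'cy': 244.8685, 'tool_from_camera': [[0.0003, -0.2732, 0.962, -0.1463], [-0.0004, -0.962, -0.2732, 0.0719], [1.0, -0.0003, -0.0004, -0.0005], [0.0, 0.0, 0.0, 1.0]]}
```

View pics/scene0.png

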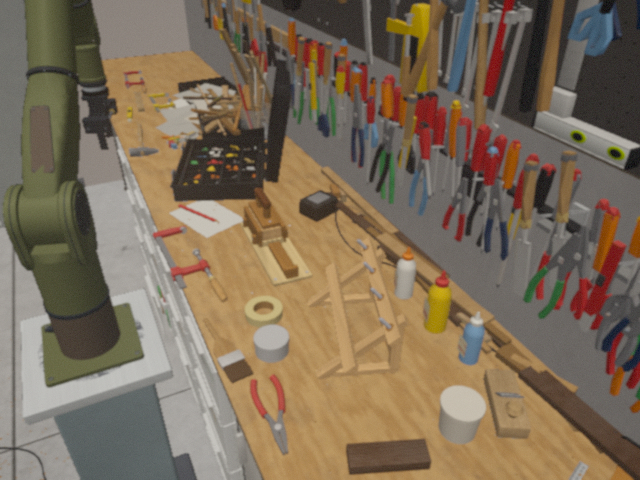

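View pics/side0.png

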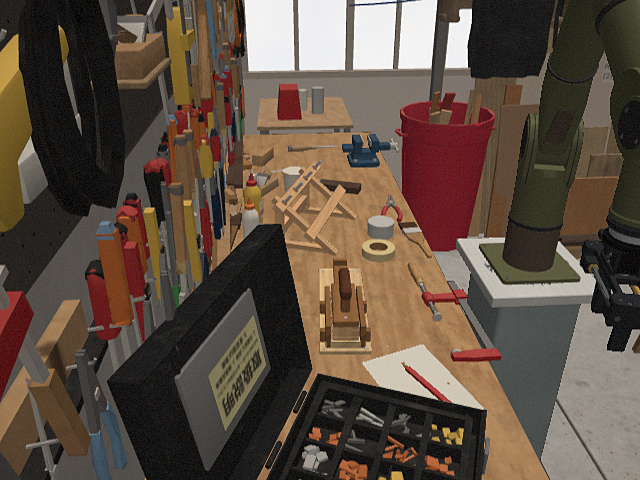

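Scene: the form with the caul is at about px (270,240), the rack at (365,310), and the tape, tin and bottle are nearby. Side: the form is at about (345,310). I'll enlarge both.

```bash
python3 - <<'E'
import cv2,numpy as np
a=cv2.imread("pics/scene0.png")[180:330,230:330];b=cv2.imread("pics/side0.png")[250:360,310:380]
a=cv2.resize(a,(400,600),interpolation=cv2.INTER_CUBIC);b=cv2.resize(b,(382,600),interpolation=cv2.INTER_CUBIC)
cv2.imwrite("pics/c1.png",np.hstack([a,b]))
a=cv2.imread("pics/scene0.png")[230:380,305:415];b=cv2.imread("pics/side0.png")[150:260,260:370]
a=cv2.resize(a,(440,600),interpolation=cv2.INTER_CUBIC);b=cv2.resize(b,(360,360),interpolation=cv2.INTER_CUBIC)
o=np.zeros((600,800,3),np.uint8);o[:,:440]=a;o[:360,440:]=b
cv2.imwrite("pics/c2.png",o)
E
```

```text
(no output)
```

View pics/c1.png

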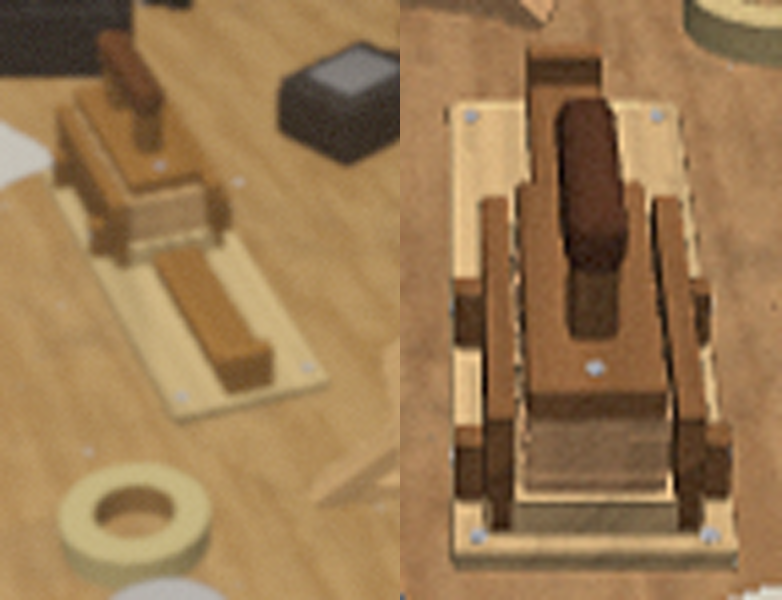

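View pics/c2.png

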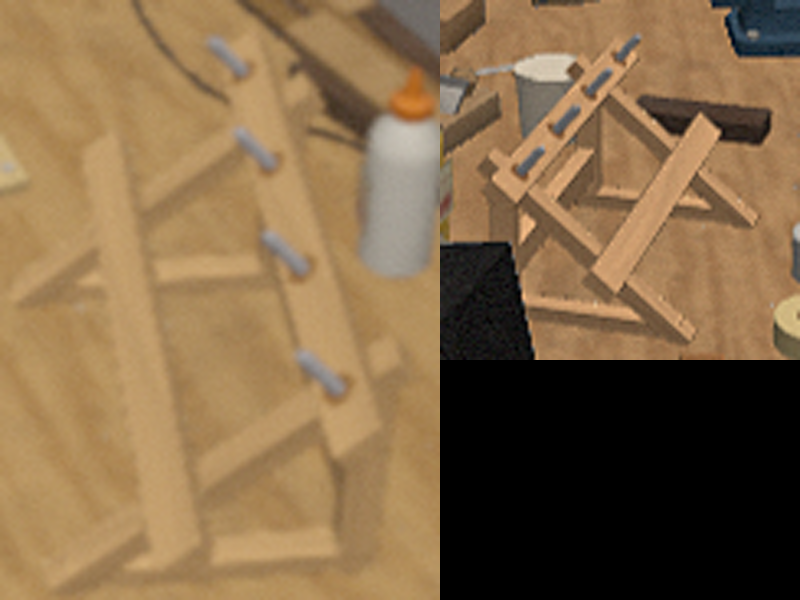

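c1: the form's long axis runs roughly toward −y, the caul is on top of the pile, and the stop is at the near end. c2: the four pegs and both rails are clear. Next I'll triangulate the base corners, pegs and handle.

```bash
cat > h.py <<'E'
import numpy as np,cv2
from scipy.spatial.transform import Rotation as Ro
from plant import get_state,camera
np.set_printoptions(precision=4,suppress=True)
C={"scene":(527.856,320.284,247.480,np.array([[0.9,-0.2408,0.3634,0.087],[-0.4359,-0.5067,0.7438,-1.0359],[0.0051,-0.8278,-0.561,0.8787]])),
"side":(551.482,316.458,234.153,np.array([[-0.998,0.0324,-0.0541,0.6519],[0.0629,0.4566,-0.8874,1.2697],[-0.004,-0.8891,-0.4577,0.7634]]))}
def ray(n,p):
    f,cx,cy,E=C[n];d=E[:,:3]@[(p[0]-cx)/f,(p[1]-cy)/f,1];return E[:,3],d/np.linalg.norm(d)
def tri2(r1,r2):
    (a,u),(b,v)=r1,r2;s=np.linalg.lstsq(np.c_[u,-v],b-a,rcond=None)[0]
    p,q=a+s[0]*u,b+s[1]*v;return (p+q)/2,np.linalg.norm(p-q)
def onz(r,z): o,d=r;return o+d*(z-o[2])/d[2]
TC=np.array([[0.0003,-0.2732,0.962,-0.1463],[-0.0004,-0.962,-0.2732,0.0719],[1,-0.0003,-0.0004,-0.0005]])
def tool(s=None):
    s=s or get_state();return np.array(s["tool_pos"]),Ro.from_euler("xyz",s["eef_rot"])
def wray(p,pose):
    t,R=pose;x=np.array([p[0]-316.029,p[1]-244.8685]);r=np.hypot(*x);th=r/371.648
    d=np.r_[x/max(r,1e-9)*np.sin(th),np.cos(th)];return t+R.apply(TC[:,3]),R.apply(TC[:,:3]@d)
def wpix(P,pose):
    t,R=pose;c=TC[:,:3].T@(R.inv().apply(np.array(P)-t)-TC[:,3]);r=np.hypot(c[0],c[1]);th=np.arctan2(r,c[2])
    return np.array([316.029,244.8685])+371.648*th*c[:2]/r
def shot(name,crop=None,s=1):
    pose=tool();im=camera("wrist")["image"]
    cv2.imwrite(f"pics/{name}_full.png",im)
    if crop: x0,y0,x1,y1=crop;im=im[y0:y1,x0:x1]
    if s!=1: im=cv2.resize(im,None,fx=s,fy=s,interpolation=cv2.INTER_CUBIC)
    cv2.imwrite(f"pics/{name}.png",im);np.save(f"pics/{name}.npy",np.r_[pose[0],pose[1].as_quat()]);return pose
def lpose(name): a=np.load(f"pics/{name}.npy");return a[:3],Ro.from_quat(a[3:])
def to(P,Rg=None):
    "shift in tool axes (units of 25 mm) and rotvec (units 90deg) from here to target"
    t,R=tool();d=R.inv().apply(np.array(P)-t)/.025
    w=np.zeros(3) if Rg is None else (R.inv()*Rg).as_rotvec()/(np.pi/2)
    return d,w
E
python3 - <<'E'
from h import *
t,R=tool();print("tool axes",R.as_matrix().T)
sc=dict(nl=(274.5,284.5),nr=(312,275.5),fl=(242.5,227.5))
for k,p in sc.items(): print("scene",k,onz(ray("scene",p),.012))
sd=dict(l_far=(319.5,350.5),r_far=(371.9,349),l_near=(318.6,268.7),r_near=(360.9,268.7))
for k,p in sd.items(): print("side",k,onz(ray("side",p),.012))
for p,q in zip([(365.5,248),(373,271.3),(381.3,297.5),(389.5,327)],[(284.4,202.6),(295.1,189.7),(305.2,179),(315,167.7)]):print("peg",tri2(ray("scene",p),ray("side",q)))
# handle ends: scene near end top ; side
print("handle +x end", tri2(ray("scene",(230+150/4,180+98/4)),ray("side",(310+182/5.457,250+103/5.45))))
print("handle -x end", tri2(ray("scene",(230+118/4,180+38/4)),ray("side",(310+200/5.457,250+235/5.45))))
for n,p in(("tape",(264,310)),("tin",(271,335)),("glue",(404,295))):print(n,onz(ray("scene",p),.03))
E
```

```text
tool axes [[-0.0002 -0.0013 -1.    ]
 [-0.9657  0.2597 -0.0001]
 [ 0.2597  0.9657 -0.0013]]
scene nl [0.4626 0.0079 0.012 ]
scene nr [0.569  0.0009 0.012 ]
scene fl [0.479  0.3158 0.012 ]
side l_far [0.5905 0.349  0.012 ]
side r_far [0.4794 0.3516 0.012 ]
side l_near [0.57   0.0132 0.012 ]
side r_near [0.4581 0.021  0.012 ]
peg (array([ 0.6568, -0.1189,  0.1489]), np.float64(0.004114051865759216))
peg (array([ 0.6249, -0.2092,  0.1486]), np.float64(0.0040537431685645445))
peg (array([ 0.5927, -0.2971,  0.1467]), np.float64(0.006308000066230318))
peg (array([ 0.5575, -0.3863,  0.149 ]), np.float64(0.0063271778185613565))
handle +x end (array([0.529 , 0.2171, 0.1315]), np.float64(0.0020735708153367307))
handle -x end (array([0.5362, 0.3128, 0.1314]), np.float64(0.009928486525349826))
tape [ 0.3944 -0.0963  0.03  ]
tin [ 0.3778 -0.1851  0.03  ]
glue [ 0.7348 -0.1948  0.03  ]
```

```bash
python3 - <<'E'
from h import *
print("lid top",tri2(ray("scene",(289,85)),ray("side",(275,225))),"lid bottom",tri2(ray("scene",(268,187)),ray("side",(310,372))))
print("box corner near",onz(ray("scene",(265,199)),0),onz(ray("scene",(174,197)),0))
f,cx,cy,E=C["scene"]
for P in [(.66,.1,0),(.66,.1,.074),(.69,.02,0),(.69,.18,0),(.63,.02,0)]:
    c=E[:,:3].T@(np.array(P)-E[:,3]);print(P,f*c[:2]/c[2]+[cx,cy])
print("black box",onz(ray("scene",(317,215)),0),"cable",onz(ray("scene",(345,233)),0))
E
```

```text
lid top (array([0.6879, 0.4586, 0.3758]), np.float64(0.04093566958753735)) lid bottom (array([0.6185, 0.4594, 0.0527]), np.float64(0.0051695834659776))
box corner near [0.6141 0.4771 0.    ] [0.3361 0.6243 0.    ]
(0.66, 0.1, 0) [325.774  252.2083]
(0.66, 0.1, 0.074) [326.0579 230.8473]
(0.69, 0.02, 0) [347.7621 264.1043]
(0.69, 0.18, 0) [322.9643 236.4064]
(0.63, 0.02, 0) [328.8518 269.5181]
black box [0.7289 0.3038 0.    ] cable [0.7601 0.1682 0.    ]
```

Call:
arm_command(
  deltas=[
    [-1, 0, 0, 0.109, 0, 0],
    [-1, 0, 0, 0.109, 0, 0],
    [-1, 0, 0, 0.109, 0, 0],
    [-1, 0, 0, 0.109, 0, 0],
    [-1, 0, 0, 0.109, 0, 0],
    [0, 0, 0, 0.109, 0, 0],
    [0, 0, 0, 0.109, 0, 0],
    [0, 0, 0, 0.108, 0, 0],
  ],
)

```text
clock: 1.15
tool_pos: [0.1621, 0.6033, 0.3634]
eef_rot: [-1.925, 1.57, -1.991]
force: [0.4, -0.1, 0.2]
grip_width: 0.0884
```

Call:
arm_command(
  deltas=[
    [0, -0.79, 0.975, 0, 0, 0],
    [0, -0.79, 0.975, 0, 0, 0],
    [0, -0.79, 0.975, 0, 0, 0],
    [0, -0.79, 0.975, 0, 0, 0],
    [0, -0.79, 0.975, 0, 0, 0],
    [0, -0.79, 0.975, 0, 0, 0],
    [0, -0.79, 0.975, 0, 0, 0],
    [0, -0.79, 0.975, 0, 0, 0],
    [0, -0.79, 0.975, 0, 0, 0],
    [0, -0.79, 0.975, 0, 0, 0],
    [0, -0.79, 0.975, 0, 0, 0],
    [0, -0.79, 0.975, 0, 0, 0],
    [0.7, -0.79, 0.975, 0, 0, 0],
    [0.9, -0.79, 0.975, 0, 0, 0],
    [0.9, -0.79, 0.975, 0, 0, 0],
    [0.9, -0.79, 0.975, 0, 0, 0],
    [0, 0, 0, 0, 0, 0],
  ],
)

```text
clock: 3.28
tool_pos: [0.5332, 0.2614, 0.2768]
eef_rot: [-2.159, 1.566, -2.224]
force: [-0.6, -0.6, 0.2]
grip_width: 0.0881
```

```bash
python3 - <<'E'
from h import *
p=shot("w1");print(p[0],p[1].as_matrix().T,get_state()["joints"])
E
```

```text
[0.5332 0.2614 0.2768] [[-0.0027 -0.0036 -1.    ]
 [ 0.0649  0.9979 -0.0038]
 [ 0.9979 -0.0649 -0.0025]] [-0.648   0.6082  0.192   1.6243 -0.137   0.9244 -0.4689]
```

View pics/w1.png

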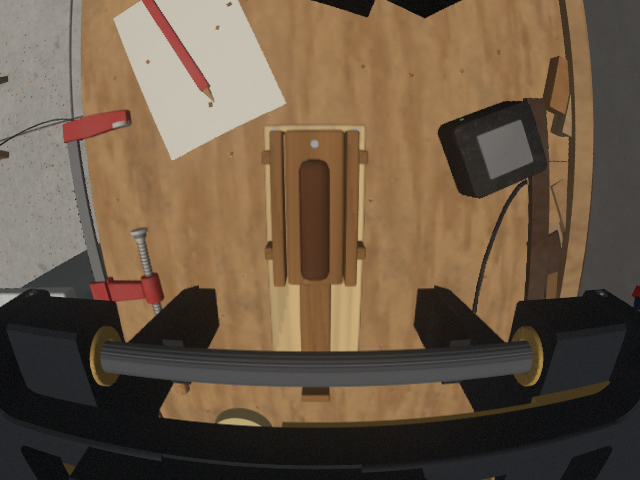

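The wrist view shows the handle at px x 300–330, y 160–280, the cheeks at x 272–284 and 345–358, and the far end of the base at (266–365, 126).

```bash
python3 - <<'E'
from h import *
p=lpose("w1");im=cv2.imread("pics/w1_full.png")
g=im.astype(int)
m=((g.sum(2)<200)&(g[:,:,2]>g[:,:,0]+8)).astype(np.uint8)
m[:, :290]=0;m[:,340:]=0;m[:150]=0;m[290:]=0
m=cv2.morphologyEx(m,cv2.MORPH_OPEN,np.ones((5,5)))
cs,_=cv2.findContours(m,0,2);c=max(cs,key=cv2.contourArea);r=cv2.minAreaRect(c);print("handle",r)
b=cv2.boxPoints(r)
for z in(.131,.140):
    q=np.array([onz(wray(x,p),z) for x in b]);print(z,q.mean(0),[np.linalg.norm(q[i]-q[i-1]) for i in range(2)])
    e=q[1]-q[0] if np.linalg.norm(q[1]-q[0])>.05 else q[2]-q[1];print("yaw",np.degrees(np.arctan2(e[1],e[0])))
for y in (150,200,250,275):
    row=g[y-2:y+3].mean(0).sum(1);d=np.abs(np.diff(cv2.GaussianBlur(row[None],(3,1),0)[0]));print(y,[(x,int(d[x])) for x in range(255,375) if d[x]>25 and d[x]>=d[x-1] and d[x]>=d[x+1]])
for x in (278,351,292,320,338):
    col=g[:,x-2:x+3].mean(1).sum(1);d=np.abs(np.diff(col));print("col",x,[(y,int(d[y])) for y in list(range(115,150))+list(range(270,310)) if d[y]>25 and d[y]>=d[y-1] and d[y]>=d[y+1]])
E
```

```text
handle ((314.0, 219.0), (120.0, 30.0), 90.0)
0.131 [0.5311 0.2698 0.131 ] [np.float64(0.0996055688744506), np.float64(0.023386075579041713)]
yaw -93.27866634907089
0.14 [0.5313 0.2718 0.14  ] [np.float64(0.09653332504240839), np.float64(0.022664753194507767)]
yaw -93.27866634907089
150 [(268, 31), (280, 44), (283, 59), (342, 37), (346, 39), (359, 38), (363, 26), (366, 25)]
200 [(266, 42), (270, 78), (281, 50), (284, 86), (298, 51), (329, 70), (342, 37), (346, 48), (358, 105), (362, 48)]
250 [(264, 33), (283, 48), (285, 70), (299, 53), (329, 61), (341, 36), (345, 59), (365, 39)]
275 [(269, 29), (272, 58), (283, 49), (286, 85), (301, 42), (327, 43), (345, 43), (356, 108), (360, 62)]
col 278 [(125, 54), (130, 90), (286, 74)]
col 351 [(125, 54), (129, 77), (286, 90)]
col 292 [(125, 58), (129, 85), (284, 106)]
col 320 [(124, 48), (129, 87), (279, 46)]
col 338 [(124, 49), (129, 95), (283, 81)]
```

```bash
python3 - <<'E'
from h import *
p=lpose("w1")
for y,a,b in((200,270.5,358.5),(275,272.5,356.5)):
    A=onz(wray((a,y),p),.07);B=onz(wray((b,y),p),.07);print(y,A,B,(A+B)/2,np.linalg.norm(A-B))
F=[onz(wray((x,y),p),.07) for x,y in((278,130),(351,130),(278,286.8),(351,286.8))];print(F,(F[0]+F[1])/2,(F[2]+F[3])/2,np.linalg.norm(F[0]-F[2]))
q=[onz(wray((x,y),p),.012) for x,y in((266,125.3),(365,125.3))];print("base far",q,(q[0]+q[1])/2)
E
```

```text
200 [0.4893 0.2801 0.07  ] [0.5739 0.2746 0.07  ] [0.5316 0.2773 0.07  ] 0.0847928745248689
275 [0.4838 0.2033 0.07  ] [0.5691 0.1979 0.07  ] [0.5265 0.2006 0.07  ] 0.08553050563901113
[array([0.5019, 0.3465, 0.07  ]), array([0.5702, 0.342 , 0.07  ]), array([0.4881, 0.19  , 0.07  ]), array([0.5631, 0.1853, 0.07  ])] [0.536  0.3443 0.07  ] [0.5256 0.1876 0.07  ] 0.15709836789889103
base far [array([0.4832, 0.3551, 0.012 ]), array([0.5912, 0.3479, 0.012 ])] [0.5372 0.3515 0.012 ]
```

Call:
arm_command(
  deltas=[
    [0.89, 0.04, -0.013, 0, 0, 0],
    [0.89, 0.04, -0.013, 0, 0, 0],
    [0.89, 0.04, -0.013, 0, 0, 0],
    [0.89, 0.04, -0.013, 0, 0, 0],
    [0.89, 0.04, -0.013, 0, 0, 0],
    [0.89, 0.04, -0.013, 0, 0, 0],
    [0.89, 0.04, -0.013, 0, 0, 0],
    [0.89, 0.04, -0.013, 0, 0, 0],
    [0, 0, 0, 0, 0, 0],
  ],
)

```text
clock: 4.45
tool_pos: [0.5289, 0.2744, 0.1001]
eef_rot: [3.08, 1.568, 3.022]
force: [-0.5, -0.3, 0.8]
grip_width: 0.0881
```

Call:
arm_command(
  deltas=[
    [0, 0, 0, 0, 0, 0],
    [0, 0, 0, 0, 0, 0],
    [0, 0, 0, 0, 0, 0],
    [0, 0, 0, 0, 0, 0],
    [0, 0, 0, 0, 0, 0],
    [0, 0, 0, 0, 0, 0],
    [-0.3, 0, 0, 0, 0, 0],
    [-0.6, 0, 0, 0, 0, 0],
    [-0.7, 0, 0, 0, 0, 0],
    [-0.7, 0, 0, 0, 0, 0],
    [-0.7, 0, 0, 0, 0, 0],
    [0, 0, 0, 0, 0, 0],
  ],
  hand=-1,
)

```text
clock: 5.95
tool_pos: [0.5317, 0.2734, 0.1778]
eef_rot: [0.58, 1.567, 0.52]
force: [0.5, -0.2, -2.5]
grip_width: 0.0237
```

Call:
arm_command(
  deltas=[
    [0, -0.82, 0.695, 0, 0, 0],
    [0, -0.82, 0.695, 0, 0, 0],
    [0, -0.82, 0.695, 0, 0, 0],
    [0, -0.82, 0.695, 0, 0, 0],
    [0, -0.82, 0.695, 0, 0, 0],
    [0, -0.82, 0.695, 0, 0, 0],
    [0, -0.82, 0.695, 0, 0, 0],
    [0, -0.82, 0.695, 0, 0, 0],
    [1, 0, 0, 0, 0, 0],
    [1, 0, 0, 0, 0, 0],
    [1, 0, 0, 0, 0, 0],
    [1, 0, 0, 0, 0, 0],
    [0.8, 0, 0, 0, 0, 0],
    [0.35, 0, 0, 0, 0, 0],
    [0.15, 0, 0, 0, 0, 0],
    [0, 0, 0, 0, 0, 0],
  ],
)

```text
clock: 7.95
tool_pos: [0.6599, 0.1008, 0.0437]
eef_rot: [0.263, 1.57, 0.203]
force: [0.3, 0.9, -1.7]
grip_width: 0.0235
```

Call:
arm_command(
  deltas=[
    [0.03, 0, 0, 0, 0, 0],
    [0, 0, 0, 0, 0, 0],
    [0, 0, 0, 0, 0, 0],
    [-0.5, 0, 0, 0, 0, 0],
    [-1, 0, 0, 0, 0, 0],
    [-1, 0, 0, 0, 0, 0],
    [-1, 0, 0, 0, 0, 0],
    [-1, 0, 0, 0, 0, 0],
    [-1, 0.8, -0.7, 0, 0, 0],
    [-1, 0.8, -0.7, 0, 0, 0],
    [-1, 0.8, -0.7, 0, 0, 0],
    [-0.75, 0.8, -0.7, 0, 0, 0],
    [0, 0.8, -0.7, 0, 0, 0],
    [0, 0.8, -0.7, 0, 0, 0],
    [0, 0.8, -0.7, 0, 0, 0],
    [0, 0.8, -0.7, 0, 0, 0],
    [0, 0, 0, 0, 0, 0],
  ],
  hand=1,
)

```text
clock: 10.07
tool_pos: [0.528, 0.2712, 0.2495]
eef_rot: [1.747, 1.569, 1.691]
force: [0.4, -0.3, 0.6]
grip_width: 0.0883
```

```bash
python3 - <<'E'
from h import *
p=shot("w2",(180,60,580,360),2);print(p[0],p[1].as_matrix().T)
E
```

```text
[0.528  0.2712 0.2495] [[-0.0002  0.0018 -1.    ]
 [ 0.0558  0.9984  0.0018]
 [ 0.9984 -0.0558 -0.0003]]
```

View pics/w2.png

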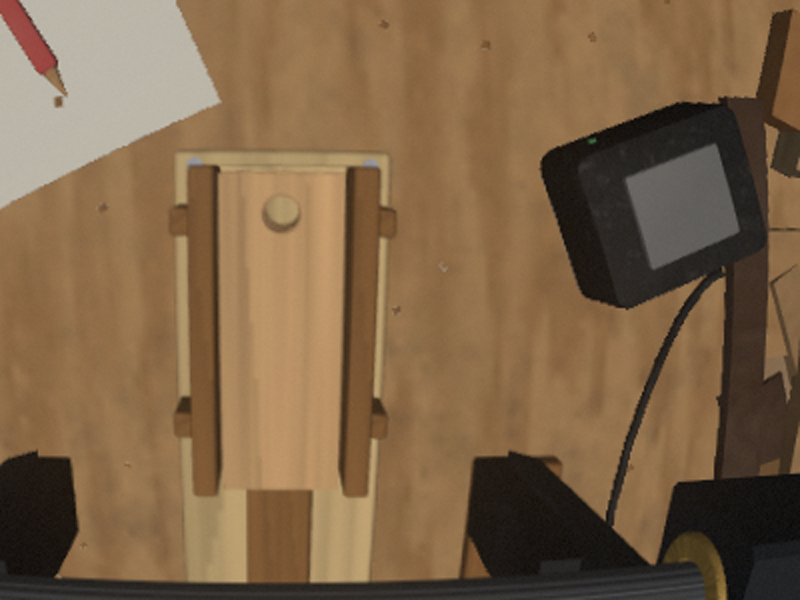

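The caul is off. The top board's trailing end is at crop y≈171, its front at y≈490, and its hole at (281,212).

```bash
cat >> h.py <<'E'
FO=np.array([.5236,.1577]);FX=np.array([-.0662,-.9978]);FY=np.array([.9978,-.0662])
def form(P): d=np.array(P)[:2]-FO;return np.array([d@FX,d@FY])
def world(x,y=0): return FO+x*FX+y*FY
E
python3 - <<'E'
from h import *
p=lpose("w2");c=lambda x,y:(180+x/2,60+y/2)
for n,q,z in(("trail",(281,171),.057),("front",(281,490),.057),("hole",(281,212),.055),("cheekfarL",(203,166),.07),("cheekfarR",(363,167),.07),("cheeknearL",(205,496),.07),("cheeknearR",(355,496),.07)):
    P=onz(wray(c(*q),p),z);print(n,P,form(P))
print("push start",world(-.2))
E
```

```text
trail [0.5352 0.34   0.057 ] [-0.1827 -0.0005]
front [0.5269 0.1846 0.057 ] [-0.027   0.0015]
hole [0.5342 0.3212 0.055 ] [-0.1638 -0.0003]
cheekfarL [0.5014 0.3444 0.07  ] [-0.1849 -0.0346]
cheekfarR [0.5708 0.3403 0.07  ] [-0.1853  0.035 ]
cheeknearL [0.4901 0.1893 0.07  ] [-0.0293 -0.0355]
cheeknearR [0.5628 0.1851 0.07  ] [-0.03    0.0373]
push start [0.5368 0.3573]
```

Call:
arm_command(
  deltas=[
    [0, 0.9, 0.04, 0.007, 0, 0],
    [0, 0.9, 0.04, 0, 0, 0],
    [0, 0.9, 0.04, 0, 0, 0],
    [0, 0.95, 0.04, 0, 0, 0],
    [0.98, 0, 0, 0, 0, 0],
    [0.98, 0, 0, 0, 0, 0],
    [0.98, 0, 0, 0, 0, 0],
    [0.98, 0, 0, 0, 0, 0],
    [0.98, 0, 0, 0, 0, 0],
    [0.98, 0, 0, 0, 0, 0],
    [0.98, 0, 0, 0, 0, 0],
    [0.98, 0, 0, 0, 0, 0],
    [0, 0, 0, 0, 0, 0],
  ],
  hand=-1,
)

```text
clock: 11.75
tool_pos: [0.5398, 0.3571, 0.0513]
eef_rot: [-2.078, 1.567, -2.151]
force: [0.4, -0.3, -0.1]
grip_width: 0.0
```

```bash
python3 - <<'E'
from h import *
t,R=tool();print(t,form(t),R.as_matrix().T,get_state()["force"])
E
```

```text
[0.5398 0.3571 0.0513] [-0.2001  0.003 ] [[-0.0019 -0.003  -1.    ]
 [ 0.0731  0.9973 -0.0031]
 [ 0.9973 -0.0731 -0.0017]] [ 0.3799 -0.3132 -0.103 ]
```

Call:
arm_command(
  deltas=[
    [-0.04, -0.2, -0.12, 0, 0, 0],
    [0, -0.3, 0, 0, 0, 0],
    [0, -0.4, 0, 0, 0, 0],
    [0, -0.4, 0, 0, 0, 0],
    [0, -0.4, 0, 0, 0, 0],
    [0, -0.4, 0, 0, 0, 0],
    [0, -0.4, 0, 0, 0, 0],
    [0, -0.4, 0, 0, 0, 0],
    [0, -0.4, 0, 0, 0, 0],
    [0, -0.4, 0, 0, 0, 0],
    [0, -0.4, 0, 0, 0, 0],
    [0, -0.4, 0, 0, 0, 0],
    [0, -0.4, 0, 0, 0, 0],
    [0, -0.4, 0, 0, 0, 0],
    [0, -0.4, 0, 0, 0, 0],
    [0, -0.4, 0, 0, 0, 0],
    [0, -0.4, 0, 0, 0, 0],
    [0, 0, 0, 0, 0, 0],
  ],
)

```text
clock: 14.0
tool_pos: [0.5249, 0.1962, 0.0537]
eef_rot: [-1.92, 1.57, -1.993]
force: [-0.1, -0.0, 1.1]
grip_width: 0.0005
```

```bash
python3 - <<'E'
from h import *
for i in range(2):
    t,R=tool();print(t,form(t),R.as_matrix().T[1],get_state()["force"])
    p=shot("w3",(160,60,480,480),1)
im=camera("side")["image"];a=cv2.resize(im[250:360,310:380],(280,440),interpolation=cv2.INTER_CUBIC)
o=np.zeros((440,620,3),np.uint8);o[:420,:320]=cv2.imread("pics/w3.png");o[:,330:610]=a;cv2.imwrite("pics/v3.png",o)
E
```

```text
[0.5249 0.1962 0.0537] [-0.0385 -0.0012] [ 0.0729  0.9973 -0.0012] [-0.1174 -0.0057  1.0843]
[0.525  0.1972 0.0537] [-0.0395 -0.0012] [ 0.072   0.9974 -0.0003] [0.1677 1.9361 0.3993]
```

View pics/v3.png

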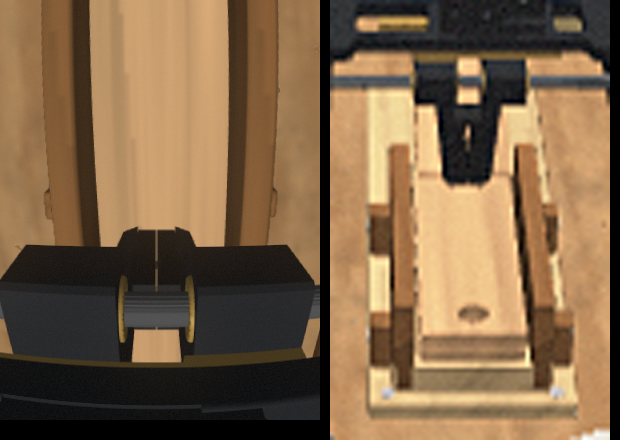

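Working: the top board has moved out and the pile underneath stayed put. I'll push a bit further, then rise and look from above the rest.

Call:
arm_command(
  deltas=[
    [0, -0.25, 0, 0, 0, 0],
    [0, -0.25, 0, 0, 0, 0],
    [0, 0, 0, 0, 0, 0],
    [-0.8, 0.2, 0, 0, 0, 0],
    [-1, 0, 0, 0, 0, 0],
    [-1, -0.5, 0, 0, 0, 0],
    [-1, -0.7, 0, 0, 0, 0],
    [-1, -0.7, 0, 0, 0, 0],
    [-0.5, -0.7, 0, 0, 0, 0],
    [0, -0.7, 0, 0, 0, 0],
    [0, 0, 0, 0, 0, 0],
  ],
)

```text
clock: 15.52
tool_pos: [0.5179, 0.106, 0.1855]
eef_rot: [-2.501, 1.569, -2.575]
force: [-0.6, -0.3, -0.6]
grip_width: 0.0006
```

```bash
python3 - <<'E'
from h import *
t,R=tool();print(t,form(t),R.as_matrix().T)
p=shot("w4",(140,40,500,480),1)
im=camera("side")["image"];a=cv2.resize(im[250:360,310:380],(280,440),interpolation=cv2.INTER_CUBIC)
o=np.zeros((440,650,3),np.uint8);o[:,:360]=cv2.imread("pics/w4.png");o[:,370:650]=a;cv2.imwrite("pics/v4.png",o)
E
```

```text
[0.5179 0.106  0.1855] [ 0.0519 -0.0022] [[-0.0018 -0.0011 -1.    ]
 [ 0.0739  0.9973 -0.0013]
 [ 0.9973 -0.0739 -0.0017]]
```

View pics/v4.png

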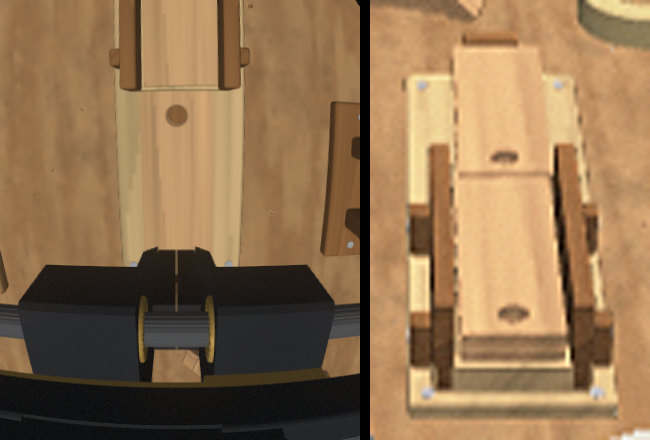

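The board lies flat on the rest. Its hole is at crop (176,115) and its trailing edge at crop y≈91.

```bash
cat >> h.py <<'E'
def hole(name,box,thr=0.8):
    "centroid of dark round blob in box (full px)"
    im=cv2.cvtColor(cv2.imread(f"pics/{name}_full.png"),6).astype(float);x0,y0,x1,y1=box;g=im[y0:y1,x0:x1]
    m=(g<thr*np.median(g)).astype(np.uint8);cs,_=cv2.findContours(m,0,2)
    cs=[c for c in cs if cv2.contourArea(c)>60];out=[]
    for c in cs:
        (cx,cy),r=cv2.minEnclosingCircle(c);M=cv2.moments(c);out.append((M["m10"]/M["m00"]+x0,M["m01"]/M["m00"]+y0,r,cv2.contourArea(c)))
    return out
E
python3 - <<'E'
from h import *
p=lpose("w4")
for h in hole("w4",(294,136,340,176)): print(h,onz(wray(h[:2],p),.038),form(onz(wray(h[:2],p),.038)))
for q in((316,131),(280,180),(280+0,230),(354,180),(353,230)): P=onz(wray(q,p),.038);print(q,P,form(P))
E
```

```text
(316.23118279569894, 155.1739980449658, 10.919839859008789, 341.0) [0.5218 0.1672 0.038 ] [-0.0094 -0.0024]
(316, 131) [0.523  0.1863 0.038 ] [-0.0285 -0.0025]
(280, 180) [0.4917 0.1499 0.038 ] [ 0.0099 -0.0313]
(280, 230) [0.4878 0.1092 0.038 ] [ 0.0508 -0.0325]
(354, 180) [0.5502 0.1455 0.038 ] [0.0104 0.0274]
(353, 230) [0.5472 0.1048 0.038 ] [0.0513 0.0271]
```

Call:
arm_command(
  deltas=[
    [0, 0.2, 0, 0, 0, 0],
    [0.5, 0, 0, 0, 0, 0],
    [1, 0, 0, 0, 0, 0],
    [1, 0, 0, 0, 0, 0],
    [1, 0, 0, 0, 0, 0],
    [1, 0, 0, 0, 0, 0],
    [1, 0, 0, 0, 0, 0],
    [0.8, 0, 0, 0, 0, 0],
    [0.22, 0, 0, 0, 0, 0],
    [0, 0, 0, 0, 0, 0],
  ],
  hand=1,
)

```text
clock: 16.88
tool_pos: [0.5187, 0.1132, 0.0228]
eef_rot: [-3.004, 1.57, -3.074]
force: [-0.3, 0.1, 0.4]
grip_width: 0.0881
```

Call:
arm_command(
  deltas=[
    [0, 0, 0, 0, 0, 0],
    [0, 0, 0, 0, 0, 0],
    [0, 0, 0, 0, 0, 0],
    [0, 0, 0, 0, 0, 0],
    [0, 0, 0, 0, 0, 0],
    [-0.3, 0, 0, 0, 0, 0],
    [-0.8, 0, 0, 0, 0, 0],
    [-1, 0, 0, 0, 0, 0],
    [-1, 0, 0, 0, 0, 0],
    [-1, 0, 0, 0, 0, 0],
    [-1, 0, 0, 0, 0, 0],
    [-1, 0, 0, 0, 0, 0],
    [-1, 0, 0, 0, 0, 0],
    [-1, 0, 0, 0, 0, 0],
    [-0.5, 0, 0, 0, 0, 0],
    [0, 0, 0, 0, 0, 0],
  ],
  hand=-1,
)

```text
clock: 18.88
tool_pos: [0.5191, 0.113, 0.2386]
eef_rot: [0.44, 1.57, 0.369]
force: [-1.2, 0.3, -1.4]
grip_width: 0.0557
```

```bash
cat >> h.py <<'E'
RX=np.array([.9375,-.348,0]);RL=np.array([.348,.9375,0]);Z=np.array([0,0,1.])
def rackR():
    x=np.cos(np.radians(50))*RX-np.sin(np.radians(50))*Z;y=np.cos(np.radians(40))*RX+np.sin(np.radians(40))*Z
    return Ro.from_matrix(np.c_[x,y,np.cross(x,y)])
E
python3 - <<'E'
from h import *
s=get_state();t,R=tool();print(t,R.as_matrix().T,s["grip_width"],s["joints"])
d,w=to(t,rackR());print("rot",w,np.linalg.norm(w),w/12)
E
```

```text
[0.5191 0.113  0.2386] [[ 0.001   0.0004 -1.    ]
 [ 0.0711  0.9975  0.0004]
 [ 0.9975 -0.0711  0.001 ]] 0.055741400528173814 [-0.3644  0.5663  0.1014  1.8589 -0.0827  0.7194 -0.2877]
rot [ 1.1265 -0.4098  0.3066] 1.2373497364384218 [ 0.0939 -0.0342  0.0256]
```

Call:
arm_command(
  deltas=[
    [0, 0, 0, 0.0939, -0.0342, 0.0256],
    [0, 0, 0, 0.0939, -0.0342, 0.0256],
    [0, 0, 0, 0.0939, -0.0342, 0.0256],
    [0, 0, 0, 0.0939, -0.0342, 0.0256],
    [0, 0, 0, 0.0939, -0.0342, 0.0256],
    [0, 0, 0, 0.0939, -0.0342, 0.0256],
    [0, 0, 0, 0.0939, -0.0342, 0.0256],
    [0, 0, 0, 0.0939, -0.0342, 0.0256],
    [0, 0, 0, 0.0939, -0.0342, 0.0256],
    [0, 0, 0, 0.0939, -0.0342, 0.0256],
    [0, 0, 0, 0.0939, -0.0342, 0.0256],
    [0, 0, 0, 0.0939, -0.0342, 0.0256],
    [0, 0, 0, 0, 0, 0],
  ],
)

```text
clock: 20.5
tool_pos: [0.5332, 0.1279, 0.2759]
eef_rot: [1.465, 0.949, -0.376]
force: [-0.2, -0.6, -0.8]
grip_width: 0.0555
```

```bash
cat >> h.py <<'E'
PEG=[None,np.array([.6568,-.1189,.15]),np.array([.6249,-.2092,.15]),np.array([.5927,-.2971,.15]),np.array([.5575,-.3863,.15])]
def hang(i,h,off=.057,dn=.011,up=0):
    M=rackR().as_matrix();return PEG[i]-M[:,0]*(.0045-dn+h)+M[:,1]*(up-off)
E
python3 - <<'E'
from h import *
s=get_state();t,R=tool();print(t,s["joints"],s["grip_width"]);print("target stage peg3",hang(3,.07,up=-.06),hang(3,.045));print(to(hang(3,.07,up=-.06),rackR()))
E
```

```text
[0.5332 0.1279 0.2759] [-1.161   0.638   0.9095  2.2435 -0.9996  0.0437 -1.3223] 0.05545848904284962
target stage peg3 [ 0.4704 -0.2517  0.1234] [ 0.5286 -0.2733  0.1429]
(array([ 6.8436, -2.512 , 14.8629]), array([0.0573, 0.0054, 0.0487]))
```

```bash
cat > kin.py <<'E'
from h import *
from scipy.optimize import least_squares
import itertools
D=[([-1.27419,.68997,-.1945,1.56635,.15732,.90253,-.21507],[.16226,.6029,.23792],[-3.05302,1.56893,-1.74491]),
([-.648,.6082,.192,1.6243,-.137,.9244,-.4689],[.5332,.2614,.2768],[-2.159,1.566,-2.224]),
([-.3644,.5663,.1014,1.8589,-.0827,.7194,-.2877],[.5191,.113,.2386],[.44,1.57,.369]),
([-1.161,.638,.9095,2.2435,-.9996,.0437,-1.3223],[.5332,.1279,.2759],[1.465,.949,-.376])]
def fk(q,s,p=(0,)*6):
    h,L1,e,L2,w,d=p;R=Ro.identity();x=np.array([0,0,h]);T=[(0,0,0),(0,0,0),(0,0,L1),(e,0,0),(-e,0,L2),(0,0,0),(w,0,d)]
    for i,a in enumerate("zyzyzyz"):
        R=R*Ro.from_rotvec(s[i]*q[i]*np.array([0,0,1.] if a=="z" else [0,1.,0]))
        if i<6: x=x+R.apply(T[i])
    return x+R.apply([0,0,p[5]]),R,
if __name__=="__main__":
    best=[]
    for s in itertools.product((1,-1),repeat=7):
        if s[1]<0: continue
        Rs=[fk(q,s)[1].inv()*Ro.from_euler("xyz",e) for q,t,e in D]
        m=Ro.concatenate(Rs);best.append((max((m.mean().inv()*m).magnitude()),s,m.mean().as_matrix().round(2).tolist()))
    best.sort(key=lambda b:b[0]);print(best[:3])
E
python3 kin.py
```

```text
[(np.float64(0.002948057553706114), (-1, 1, -1, 1, -1, 1, -1), [[0.0, -0.0, -1.0], [-0.0, 1.0, -0.0], [1.0, 0.0, 0.0]]), (np.float64(0.9671850745357143), (1, 1, -1, 1, -1, 1, -1), [[0.21, 0.97, 0.1], [-0.19, -0.06, 0.98], [0.96, -0.23, 0.17]]), (np.float64(1.124871615607479), (-1, 1, -1, -1, 1, 1, 1), [[0.03, 0.03, 1.0], [-0.28, 0.96, -0.02], [-0.96, -0.28, 0.04]])]
```

```bash
cat > fit.py <<'E'
from kin import *
S=(-1,1,-1,1,-1,1,-1)
# per-link offset vectors, x and z only
def pos(q,p):
    h,x1,L1,x3,L2,x5,d,x0=p;R=Ro.identity();x=np.array([0,0,h]);T=[(x0,0,0),(0,0,0),(x1,0,L1),(x3,0,L2),(0,0,0),(x5,0,d),(0,0,0)]
    for i,a in enumerate("zyzyzyz"):
        R=R*Ro.from_rotvec(S[i]*q[i]*np.array([0,0,1.] if a=="z" else [0,1.,0]));x=x+R.apply(T[i])
    return x,R
M=Ro.from_matrix([[0,0,-1],[0,1,0],[1,0,0]])
def f(p): return np.r_[np.concatenate([pos(q,p)[0]-t for q,t,_ in D]),(np.array(p)[[1,3,5,7]])*.02]
r=least_squares(f,[.3,0,.4,0,.4,0,.3,0]);P=r.x
LO=np.array([-3.01,-.46,-1.47,.13,-1,.04,-2.66]);HI=np.array([3.01,2.08,1.51,2.56,4.14,2.09,2.66])
def ik(t,Rg,q0):
    g=lambda q:(lambda x,R:np.r_[(x-t)*10,((R*M).inv()*Rg).as_rotvec()*2,(np.array(q)-q0)*1e-3])(*pos(q,P))
    s=least_squares(g,np.clip(q0,LO+.05,HI-.05),bounds=(LO+.02,HI-.02));return s.x,np.abs(s.fun[:6]).max()
if __name__=="__main__":
    print("params",P,"res",np.abs(r.fun[:12]).max())
    for i in (1,2,3,4):
        for tilt in (0,20,40):
            # tool turned about jaw axis so that it gets more vertical; grasp point on board at mid, dn along tool
            M0=rackR();Rg=M0*Ro.from_rotvec([0,0,-np.radians(tilt)])
            for h in (.0,.045):
                c=PEG[i]-M0.as_matrix()[:,0]*(.0045+h)-M0.as_matrix()[:,1]*.057;t=c+Rg.apply([.011,0,0])
                for flip in (0,1):
                    R2=Rg*Ro.from_rotvec([np.pi*flip,0,0]);b=min((ik(t,R2,np.array(q0)) for q0 in ([-.3,.6,.1,1.9,0,.5,-1.3],[-.3,.6,.1,1.9,0,.5,1.6],[-.2,.6,0,2.,3.1,.5,0],[.4,.7,-.3,2.,.5,.5,-1.])),key=lambda z:z[1])
                    print(i,tilt,h,flip,b[0].round(2),round(b[1],4),Rg.as_matrix()[:,0].round(2) if h==0 and flip==0 and i==1 else "")
E
python3 fit.py
```

```text
params [ 0.0257  0.0077  0.7525 -0.0949  0.2728 -0.0742  0.2707 -0.1996] res 0.049094480796358364
1 0 0.0 0 [-0.29  0.79  0.54  2.03  3.59  0.32  0.72] 0.0 [ 0.6  -0.22 -0.77]
1 0 0.0 1 [ 0.34  0.74 -0.24  2.05  2.49  0.42 -1.01] 0.0 
1 0 0.045 0 [-0.33  0.74  0.55  2.07  3.57  0.28  0.73] 0.0 
1 0 0.045 1 [ 0.32  0.68 -0.22  2.08  2.48  0.39 -1.01] 0.0 
1 20 0.0 0 [-0.11  0.76  0.23  2.05 -0.98  0.06 -0.92] 0.046 [ 0.32 -0.12 -0.94]
1 20 0.0 1 [ 0.48  0.77 -0.37  2.    1.39  0.29  0.13] 0.0 
1 20 0.045 0 [-0.15  0.7   0.25  2.11 -0.98  0.06 -0.94] 0.0228 
1 20 0.045 1 [ 0.5   0.71 -0.4   2.04  1.35  0.3   0.17] 0.0 
1 40 0.0 0 [ 0.03  0.77  0.2   1.84 -0.27  0.56 -1.53] 0.0 [ 0.  0. -1.]
1 40 0.0 1 [ 0.07  0.77  0.14  1.84 -0.19  0.55  1.55] 0.0 
1 40 0.045 0 [-0.    0.71  0.22  1.88 -0.26  0.58 -1.54] 0.0 
1 40 0.045 1 [ 0.04  0.71  0.16  1.88 -0.19  0.57  1.54] 0.0 
2 0 0.0 0 [-0.08  0.77  0.5   2.09  3.69  0.43  0.8 ] 0.0 
2 0 0.0 1 [ 0.58  0.75 -0.32  2.06  2.67  0.39 -1.  ] 0.0 
2 0 0.045 0 [-0.11  0.71  0.5   2.13  3.68  0.39  0.81] 0.0 
2 0 0.045 1 [ 0.59  0.68 -0.31  2.1   2
[... 1241 characters left out ...]
.35 0.77 0.42 2.06 4.02 0.55 0.82] 0.0 
4 0 0.0 1 [ 1.05  0.8  -0.5   1.96  2.84  0.22 -0.8 ] 0.0 
4 0 0.045 0 [0.36 0.7  0.41 2.1  4.05 0.52 0.81] 0.0 
4 0 0.045 1 [ 1.1   0.75 -0.52  1.99  2.85  0.18 -0.8 ] 0.0 
4 20 0.0 0 [ 0.94  0.77 -0.27  2.03  1.02  0.06 -2.17] 0.0 
4 20 0.0 1 [ 1.08  0.81 -0.53  2.    1.27  0.25  0.75] 0.0 
4 20 0.045 0 [ 0.97  0.71 -0.29  2.09  0.9   0.06 -2.04] 0.0 
4 20 0.045 1 [ 1.15  0.75 -0.59  2.05  1.23  0.27  0.81] 0.0 
4 40 0.0 0 [ 0.69  0.78 -0.1   1.8   0.13  0.57 -1.42] 0.0 
4 40 0.0 1 [ 0.56  0.78  0.1   1.8  -0.13  0.57  1.95] 0.0 
4 40 0.045 0 [ 0.71  0.72 -0.1   1.84  0.12  0.59 -1.4 ] 0.0 
4 40 0.045 1 [ 0.55  0.72  0.12  1.84 -0.14  0.59  1.98] 0.0
```

The straight-on rack pose runs into wrist limits: q5 is at −1 and q6 at 0.04. So I'll put the board back on the rest and regrip with the tool tilted about the jaw axis, which leaves the tool nearly vertical at the rack.

```bash
cat >> h.py <<'E'
def formR(tilt=0):
    x=np.array([0,0,-1.]);y=np.r_[-FX,0]
    return Ro.from_matrix(np.c_[x,y,np.cross(x,y)])*Ro.from_rotvec([0,0,-np.radians(tilt)])
def hangR(tilt,rake=40): return rackR()*Ro.from_rotvec([0,0,-np.radians(tilt-(rake-40)*1.0)])
E
python3 - <<'E'
from h import *
R0=Ro.from_euler("xyz",[.44,1.57,.369]);d,w=to([.5191,.113,.2386],R0);print(d,w,w/12)
E
```

```text
[ 1.036  -1.192   0.6376] [-1.0857  0.3773 -0.2467] [-0.0905  0.0314 -0.0206]
```

Call:
arm_command(
  deltas=[
    [0, 0, 0, -0.0905, 0.0314, -0.0206],
    [0, 0, 0, -0.0905, 0.0314, -0.0206],
    [0, 0, 0, -0.0905, 0.0314, -0.0206],
    [0, 0, 0, -0.0905, 0.0314, -0.0206],
    [0, 0, 0, -0.0905, 0.0314, -0.0206],
    [0, 0, 0, -0.0905, 0.0314, -0.0206],
    [0, 0, 0, -0.0905, 0.0314, -0.0206],
    [0, 0, 0, -0.0905, 0.0314, -0.0206],
    [0, 0, 0, -0.0905, 0.0314, -0.0206],
    [0, 0, 0, -0.0905, 0.0314, -0.0206],
    [0, 0, 0, -0.0905, 0.0314, -0.0206],
    [0, 0, 0, -0.0905, 0.0314, -0.0206],
    [0, 0, 0, 0, 0, 0],
    [0, 0, 0, 0, 0, 0],
  ],
)

```text
clock: 22.25
tool_pos: [0.5339, 0.1254, 0.2776]
eef_rot: [0.859, 1.565, 0.781]
force: [-0.1, -0.0, -1.0]
grip_width: 0.0558
```

```bash
python3 - <<'E'
from h import *
s=get_state();t,R=tool();P=np.r_[world(.0485,-.0024),.0245];print(t,R.as_matrix().T,s["joints"],s["grip_width"]);print(to(P,formR()))
E
```

```text
[0.5339 0.1254 0.2776] [[ 0.0043  0.0043 -1.    ]
 [ 0.0783  0.9969  0.0046]
 [ 0.9969 -0.0783  0.004 ]] [-0.5387  0.5599  0.3713  1.7728 -0.2632  0.8522 -0.1239] 0.05576178186093808
(array([10.1181, -0.734 , -0.6264]), array([-0.0077,  0.0026, -0.0029]))
```

Call:
arm_command(
  deltas=[
    [0.5, -0.37, -0.31, -0.008, 0.0026, -0.003],
    [0.5, -0.37, -0.31, 0, 0, 0],
    [1, 0, 0, 0, 0, 0],
    [1, 0, 0, 0, 0, 0],
    [1, 0, 0, 0, 0, 0],
    [1, 0, 0, 0, 0, 0],
    [1, 0, 0, 0, 0, 0],
    [1, 0, 0, 0, 0, 0],
    [1, 0, 0, 0, 0, 0],
    [1, 0, 0, 0, 0, 0],
    [0.6, 0, 0, 0, 0, 0],
    [0.4, 0, 0, 0, 0, 0],
    [0.12, 0, 0, 0, 0, 0],
    [0, 0, 0, 0, 0, 0],
  ],
)

```text
clock: 24.0
tool_pos: [0.5179, 0.1088, 0.025]
eef_rot: [-0.925, 1.57, -0.988]
force: [0.0, 0.1, -1.4]
grip_width: 0.0555
```

```bash
python3 - <<'E'
from h import *
s=get_state();t,R=tool();print(t,form(t),s["force"],s["grip_width"],R.as_matrix().T[0])
E
```

```text
[0.5179 0.1088 0.025 ] [ 0.0492 -0.0024] [ 0.0187  0.1344 -1.3998] 0.05554023976658724 [ 0.0005 -0.0008 -1.    ]
```

Call:
arm_command(
  deltas=[
    [0.08, 0, 0, 0, 0, 0],
    [0, 0, 0, 0, 0, 0],
    [0, 0, 0, 0, 0, 0],
    [0, 0, 0, 0, 0, 0],
    [0, -0.22, 0, 0, 0, -0.07],
    [0, -0.22, 0, 0, 0, -0.07],
    [0, 0, 0, 0, 0, -0.07],
    [0, 0, 0, 0, 0, -0.07],
    [0, 0, 0, 0, 0, 0],
    [0, 0, 0, 0, 0, 0],
  ],
  hand=1,
)

```text
clock: 25.25
tool_pos: [0.5168, 0.0968, 0.0235]
eef_rot: [-1.571, 1.131, -1.636]
force: [0.5, -1.0, 1.2]
grip_width: 0.088
```

```bash
python3 - <<'E'
from h import *
s=get_state();t,R=tool();print(t,form(t),s["force"],s["grip_width"],R.as_matrix().T,s["joints"])
P=np.r_[world(.060,-.0024),.023];print(to(P,formR(25)))
p=shot("w5");hs=hole("w5",(270,60,360,200),.75)
for h in hs: Q=onz(wray(h[:2],p),.038);print(h,Q,form(Q))
print("expected px",wpix(np.r_[world(-.005,-.0024),.038],p))
E
```

```text
[0.5168 0.0968 0.0235] [ 0.0613 -0.0028] [ 0.4625 -1.0313  1.1949] 0.08797816283337703 [[-0.0278 -0.425  -0.9048]
 [ 0.0587  0.9029 -0.4259]
 [ 0.9979 -0.0649 -0.0002]] [-0.8305  1.1206  0.6073  1.8646 -0.3419  0.5102 -0.2135]
(array([-0.0016,  0.0551,  0.0155]), array([0.0008, 0.0002, 0.0023]))
(314.5822072072072, 157.58896396396398, 45.21348190307617, 1332.0) [0.5212 0.1784 0.038 ] [-0.0204 -0.0038]
(314.5605524675762, 139.46723934647127, 44.90277099609375, 989.5) [0.5215 0.1836 0.038 ] [-0.0257 -0.0038]
expected px [319.5438 205.473 ]
```

Call:
arm_command(
  deltas=[
    [0, 0, 0, 0, 0, 0],
    [0, 0, 0, 0, 0, 0],
    [0, 0, 0, 0, 0, 0],
    [0, 0, 0, 0, 0, 0],
    [0, 0, 0, 0, 0, 0],
    [-0.27, -0.13, 0, 0, 0, 0],
    [-0.7, -0.33, 0, 0, 0, 0],
    [-0.9, -0.42, 0, 0, 0, 0],
    [-0.9, -0.42, 0, 0, 0, 0],
    [-0.9, -0.42, 0, 0, 0, 0],
    [-0.9, -0.42, 0, 0, 0, 0],
    [-0.9, -0.42, 0, 0, 0, 0],
    [-0.9, -0.42, 0, 0, 0, 0],
    [-0.9, -0.42, 0, 0, 0, 0],
    [-0.9, -0.42, 0, 0, 0, 0],
    [0, 0, 0, 0, 0, 0],
  ],
  hand=-1,
)

```text
clock: 27.3
tool_pos: [0.5178, 0.0983, 0.2509]
eef_rot: [-1.562, 1.132, -1.627]
force: [0.6, -0.6, -1.8]
grip_width: 0.0559
```

```bash
python3 - <<'E'
from h import *
s=get_state();t,R=tool();print(t,s["force"],s["grip_width"],R.as_matrix().T,s["joints"])
d,w=to(t,hangR(25,40));print(w,np.linalg.norm(w)*90,w/12, rackR().as_matrix().T)
print(hangR(25,40).as_matrix().T)
E
```

```text
[0.5178 0.0983 0.2509] [ 0.585  -0.6091 -1.7839] 0.055892414563811006 [[-0.0241 -0.4239 -0.9054]
 [ 0.0596  0.9034 -0.4245]
 [ 0.9979 -0.0642  0.0035]] [-0.9427  0.7937  0.8278  1.7664 -0.1706  0.9262 -0.202 ]
[1.1983 0.1077 0.3051] 111.70741050463678 [0.0999 0.009  0.0254] [[ 0.6026 -0.2237 -0.766 ]
 [ 0.7182 -0.2666  0.6428]
 [-0.348  -0.9375 -0.    ]]
[[ 0.2426 -0.0901 -0.9659]
 [ 0.9056 -0.3361  0.2588]
 [-0.348  -0.9375 -0.    ]]
```

Call:
arm_command(
  deltas=[
    [0, 0, 0, 0.1, 0.009, 0.0254],
    [0, 0, 0, 0.1, 0.009, 0.0254],
    [0, 0, 0, 0.1, 0.009, 0.0254],
    [0, 0, 0, 0.1, 0.009, 0.0254],
    [0, 0, 0, 0.1, 0.009, 0.0254],
    [0, 0, 0, 0.1, 0.009, 0.0254],
    [0, 0, 0, 0.1, 0.009, 0.0254],
    [0, 0, 0, 0.1, 0.009, 0.0254],
    [0, 0, 0, 0.1, 0.009, 0.0254],
    [0, 0, 0, 0.1, 0.009, 0.0254],
    [0, 0, 0, 0.1, 0.009, 0.0254],
    [0, 0, 0, 0.1, 0.009, 0.0254],
    [0, 0, 0, 0, 0, 0],
  ],
)

```text
clock: 28.92
tool_pos: [0.5153, 0.0986, 0.2479]
eef_rot: [1.555, 1.315, -0.372]
force: [0.4, -0.3, -1.5]
grip_width: 0.0556
```

```bash
cat >> h.py <<'E'
def hang(i,h,c=(.010,0),tilt=25,rake=40,up=0):
    "TCP pose putting the board centre right; c: grip point on board (tool depth below mid, grip x from board centre toward stop)"
    M=rackR().as_matrix();n=-M[:,0];u=M[:,1];Rg=hangR(tilt,rake)
    bn=Rg*Ro.from_rotvec([0,0,np.radians(tilt)]);ub=bn.as_matrix()[:,1]
    grip=PEG[i]+n*(.0045+h)+u*up-ub*(.057+c[1])
    return grip+Rg.apply([c[0],0,0]),Rg
E
python3 - <<'E'
from h import *
s=get_state();t,R=tool();print(t,s["grip_width"],R.as_matrix().T,s["joints"])
P,Rg=hang(3,.075,(.0115,.004),up=-.06);print(P);print(to(P,Rg));P,Rg=hang(2,.075,(.0115,.004),up=-.06);print(P);print(to(P,Rg))
E
```

```text
[0.5153 0.0986 0.2479] 0.05560033842400798 [[ 0.2358 -0.0919 -0.9675]
 [ 0.9069 -0.3368  0.253 ]
 [-0.3491 -0.9371  0.0039]] [-0.9934  0.7304  1.0916  2.0877 -0.9777  0.6363 -1.2332]
[ 0.4607 -0.2481  0.122 ]
(array([ 5.6312,  1.416 , 13.7381]), array([-0.0001,  0.0026,  0.0038]))
[ 0.4929 -0.1602  0.122 ]
(array([5.6118, 1.3999, 9.9937]), array([-0.0001,  0.0026,  0.0038]))
```

Call:
arm_command(
  deltas=[
    [0, 0.1, 0.98, 0, 0.003, 0.004],
    [0, 0.1, 0.98, 0, 0, 0],
    [0, 0.1, 0.98, 0, 0, 0],
    [0, 0.1, 0.98, 0, 0, 0],
    [0, 0.1, 0.98, 0, 0, 0],
    [0, 0.1, 0.98, 0, 0, 0],
    [0.4, 0.1, 0.98, 0, 0, 0],
    [0.7, 0.1, 0.98, 0, 0, 0],
    [0.7, 0.1, 0.98, 0, 0, 0],
    [0.7, 0.1, 0.98, 0, 0, 0],
    [0.7, 0.1, 0.98, 0, 0, 0],
    [0.7, 0.1, 0.98, 0, 0, 0],
    [0.7, 0.1, 0.98, 0, 0, 0],
    [0.7, 0.1, 0.98, 0, 0, 0],
    [0, 0, 0, 0, 0, 0],
    [0, 0, 0, 0, 0, 0],
  ],
)

```text
clock: 30.92
tool_pos: [0.4667, -0.2486, 0.1375]
eef_rot: [1.587, 1.321, -0.338]
force: [0.5, 0.6, -1.1]
grip_width: 0.0558
```

```bash
python3 - <<'E'
from h import *
s=get_state();t,R=tool();print(t,s["grip_width"],R.as_matrix().T,s["joints"])
p=shot("w6");print([wpix(PEG[i],p).round() for i in(1,2,3,4)])
E
```

```text
[ 0.4667 -0.2486  0.1375] 0.05579968392328638 [[ 0.2328 -0.0819 -0.9691]
 [ 0.9087 -0.3367  0.2468]
 [-0.3465 -0.938  -0.0039]] [ 0.3958  0.68    0.0289  2.189  -0.9992  0.0444 -0.515 ]
[array([-1., 69.]), array([129.,  30.]), array([321.,  10.]), array([516.,  34.])]
```

View pics/w6.png

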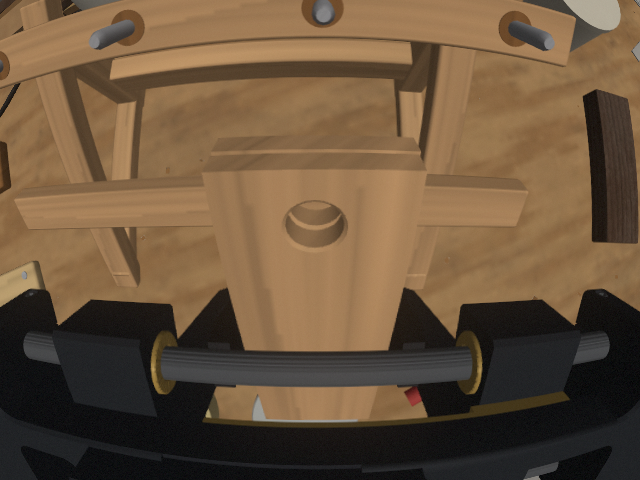

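The held board's hole is at (316,225). The base of peg 3 is at about (322,10), of peg 2 at (127,27) and of peg 4 at (514,27). My predictions were (321,10), (129,30) and (516,34).

```bash
cat >> h.py <<'E'
def holetool(c,tilt=25,face=.0045):
    a=np.radians(tilt);u=np.array([-np.sin(a),np.cos(a),0]);n=-np.array([np.cos(a),np.sin(a),0])
    return np.array([-c[0],0,0])+(.057+c[1])*u+face*n
E
python3 - <<'E'
from h import *
p=lpose("w6")
for c in((.0115,.004),(.0115,.008),(.0085,.004)): print(c,[wpix(p[0]+p[1].apply(holetool(c,face=f)),p).round(1) for f in(.0045,-.0045)])
u=np.array([-np.sin(np.radians(25)),np.cos(np.radians(25)),0])
for d in (.075,): print("end edge top L/R",[wpix(p[0]+p[1].apply(holetool((.0115,.004+.018))+np.array([0,0,s*.028])),p).round(1) for s in(-1,1)])
for c in ((.0115,.004),(.0115,.006)):
    P,Rg=hang(3,.045,c);print(P,to(P,Rg));P,Rg=hang(3,.045,c,rake=35);print(P,to(P,Rg))
im=cv2.imread("pics/w6_full.png")[180:265,270:365];g=cv2.cvtColor(im,6);print((cv2.resize(g,(32,28))).tolist()[8:20:3])
E
```

```text
(0.0115, 0.004) [array([317.9, 206.9]), array([317.8, 190.1])]
(0.0115, 0.008) [array([317.9, 195.3]), array([317.8, 178.9])]
(0.0085, 0.004) [array([317.9, 205.2]), array([317.8, 188.9])]
end edge top L/R [array([212.8, 152.9]), array([423.1, 153. ])]
[ 0.5219 -0.2708  0.1376] (array([0.5896, 2.3019, 0.0898]), array([ 0.0007, -0.0028,  0.0077]))
[ 0.5179 -0.2693  0.1416] (array([0.3927, 2.1779, 0.0888]), array([ 0.0009, -0.0027, -0.0479]))
[ 0.5204 -0.2703  0.1363] (array([0.6243, 2.2298, 0.0899]), array([ 0.0007, -0.0028,  0.0077]))
[ 0.5164 -0.2688  0.1405] (array([0.421 , 2.1031, 0.0889]), array([ 0.0009, -0.0027, -0.0479]))
[[136, 135, 135, 134, 135, 135, 136, 136, 111, 100, 121, 129, 127, 128, 129, 128, 129, 130, 131, 131, 106, 90, 130, 132, 131, 129, 130, 130, 127, 123, 125, 129], [138, 137, 135, 134, 135, 108, 127, 127, 102, 107, 109, 110, 112, 112, 109, 107, 103, 100, 98, 92, 89, 83, 76, 104, 85, 123, 131, 130, 127, 122, 124, 129], [137, 136, 135, 136, 119, 88, 91, 97, 116, 147, 148, 140, 124, 109, 106, 106, 103, 103, 117, 133, 139, 121, 75, 67, 66, 95, 127, 130, 125, 121, 126, 131], [135, 136, 134, 135, 133, 133, 95, 100, 104, 107, 109, 111, 112, 110, 111, 108, 104, 101, 96, 95, 89, 82, 77, 69, 102, 106, 131, 129, 127, 123, 129, 132]]
```

```bash
python3 - <<'E'
from h import *
im=cv2.imread("pics/w6_full.png").astype(int)
T=(np.zeros(3),Ro.identity())
for y in range(165,300,20):
    row=cv2.GaussianBlur(im[y-1:y+2].mean(0).astype(np.float32)[None],(1,1),0)[0];d=np.abs(np.diff(row,axis=0)).sum(1)
    l=[(x,int(d[x])) for x in range(195,260) if d[x]>28 and d[x]>=max(d[x-2:x+3])];r=[(x,int(d[x])) for x in range(385,440) if d[x]>28 and d[x]>=max(d[x-2:x+3])]
    print(y,l,r)
col=im[:,375:382].mean(1).sum(1);d=np.diff(col);print("end col375",[(y,int(d[y])) for y in range(120,200) if abs(d[y])>18])
col=im[:,240:247].mean(1).sum(1);d=np.diff(col);print("end col240",[(y,int(d[y])) for y in range(120,200) if abs(d[y])>18])
g=im.sum(2);print("hole row225",[(x,int(g[225,x+1]-g[225,x])) for x in range(275,360) if abs(g[225,x+1]-g[225,x])>50]);print("hole col316",[(y,int(g[y+1,316]-g[y,316])) for y in range(185,265) if abs(g[y+1,316]-g[y,316])>40])
E
```

```text
165 [] [(424, 36)]
185 [] [(424, 36)]
205 [] []
225 [] [(416, 30)]
245 [] []
265 [] []
285 [(226, 32)] [(403, 30), (423, 30)]
end col375 [(149, 74), (152, -78), (153, -19), (168, 36), (169, 39)]
end col240 [(136, -39), (149, 28), (150, 26), (153, -27), (154, -26), (169, 34), (170, 32)]
hole row225 [(284, -67), (330, -51), (331, -52), (347, 87)]
hole col316 [(199, -83), (201, 48), (224, 56), (225, 52), (229, -51), (246, 51), (247, 70)]
```

The end face shows two bands (y 136–152 and 153–169) and the weight reads about 1.3 N, so I may be holding two boards. I'll check that against what is left in the form.

```bash
python3 - <<'E'
from h import *
im=camera("side")["image"];cv2.imwrite("pics/s7.png",im)
a=cv2.resize(im[250:360,310:380],(350,550),interpolation=cv2.INTER_CUBIC)
sc=camera("scene")["image"];cv2.imwrite("pics/sc7.png",sc);b=cv2.resize(sc[190:300,230:320],(220,270),interpolation=cv2.INTER_CUBIC)
c=cv2.resize(cv2.imread("pics/w6_full.png")[120:265,195:435],(420,254))
o=np.zeros((550,780,3),np.uint8);o[:,:350]=a;o[:270,355:575]=b;o[290:544,355:775]=c;cv2.imwrite("pics/v7.png",o)
E
```

```text
(no output)
```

View pics/v7.png

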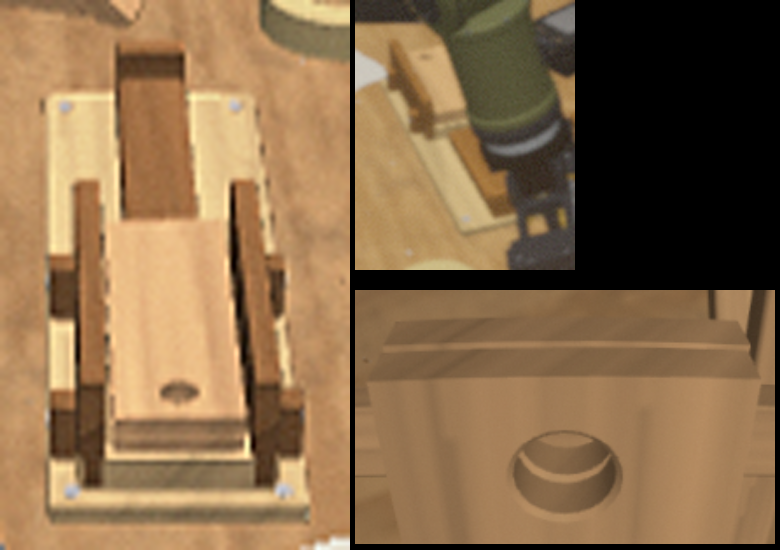

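Confirmed: I'm holding two boards and two remain. The pile was four high and I pushed at the second board's level. I'll return the pair to the form and redo it properly.

Call:
arm_command(
  deltas=[
    [-0.7, -0.1, -0.5, 0, 0, 0],
    [-0.8, -0.1, -0.98, 0, 0, 0],
    [-0.8, -0.1, -0.98, 0, 0, 0],
    [-0.8, -0.1, -0.98, 0, 0, 0],
    [-0.8, -0.1, -0.98, 0, 0, 0],
    [-0.8, -0.1, -0.98, 0, 0, 0],
    [0, -0.1, -0.98, 0, 0, 0],
    [0, -0.1, -0.98, 0, 0, 0],
    [0, -0.1, -0.98, 0, 0, 0],
    [0, -0.1, -0.98, 0, 0, 0],
    [0, -0.1, -0.98, 0, 0, 0],
    [0, -0.1, -0.98, 0, 0, 0],
    [0, -0.1, -0.98, 0, 0, 0],
    [0, -0.1, -0.98, 0, 0, 0],
    [0, -0.1, -0.5, 0, 0, 0],
    [0, 0, 0, 0, 0, 0],
  ],
)

```text
clock: 33.08
tool_pos: [0.5245, 0.0963, 0.243]
eef_rot: [1.583, 1.321, -0.341]
force: [0.9, -1.3, -1.2]
grip_width: 0.0559
```

Call:
arm_command(
  deltas=[
    [0, 0, 0, -0.1, -0.009, -0.0254],
    [0, 0, 0, -0.1, -0.009, -0.0254],
    [0, 0, 0, -0.1, -0.009, -0.0254],
    [0, 0, 0, -0.1, -0.009, -0.0254],
    [0, 0, 0, -0.1, -0.009, -0.0254],
    [0, 0, 0, -0.1, -0.009, -0.0254],
    [0, 0, 0, -0.1, -0.009, -0.0254],
    [0, 0, 0, -0.1, -0.009, -0.0254],
    [0, 0, 0, -0.1, -0.009, -0.0254],
    [0, 0, 0, -0.1, -0.009, -0.0254],
    [0, 0, 0, -0.1, -0.009, -0.0254],
    [0, 0, 0, -0.1, -0.009, -0.0254],
    [0, 0, 0, 0, 0, 0],
    [0, 0, 0, 0, 0, 0],
  ],
)

```text
clock: 34.83
tool_pos: [0.5249, 0.094, 0.2435]
eef_rot: [-1.583, 1.139, -1.648]
force: [-0.0, -0.6, -0.5]
grip_width: 0.0557
```

```bash
python3 - <<'E'
from h import *
s=get_state();t,R=tool();print(t,form(t),s["grip_width"],R.as_matrix().T,s["joints"])
P=np.r_[world(.058,-.0024),.10];print(to(P,formR(25)))
E
```

```text
[0.5249 0.094  0.2435] [0.0634 0.0055] 0.05574381862624038 [[-0.0324 -0.4173 -0.9082]
 [ 0.0576  0.9064 -0.4185]
 [ 0.9978 -0.0659 -0.0053]] [-0.8051  0.7335  0.576   1.7479  0.0284  0.9233 -0.406 ]
(array([ 5.1248,  2.601 , -0.2852]), array([ 0.0016, -0.003 , -0.0029]))
```

Call:
arm_command(
  deltas=[
    [0.83, 0.41, -0.09, 0, 0, 0],
    [0.83, 0.41, -0.09, 0, 0, 0],
    [0.83, 0.41, -0.1, 0, 0, 0],
    [0.83, 0.41, 0, 0, 0, 0],
    [0.83, 0.41, 0, 0, 0, 0],
    [0.83, 0.41, 0, 0, 0, 0],
    [0.83, 0.41, 0, 0, 0, 0],
    [0.83, 0.41, 0, 0, 0, 0],
    [0.83, 0.41, 0, 0, 0, 0],
    [0.3, 0.15, 0, 0, 0, 0],
    [0, 0, 0, 0, 0, 0],
    [0, 0, 0, 0, 0, 0],
  ],
)

```text
clock: 36.33
tool_pos: [0.5176, 0.1012, 0.0276]
eef_rot: [-1.582, 1.139, -1.644]
force: [0.8, -0.2, -1.5]
grip_width: 0.0558
```

```bash
python3 - <<'E'
from h import *
s=get_state();t,R=tool();print(t,form(t),s["grip_width"],R.as_matrix().T[0],s["force"])
E
```

```text
[0.5176 0.1012 0.0276] [ 0.0568 -0.0023] 0.05579311112081489 [-0.0306 -0.4176 -0.9081] [ 0.7975 -0.2012 -1.5035]
```

Call:
arm_command(
  deltas=[
    [0.13, 0.06, 0, 0, 0, 0],
    [0, 0, 0, 0, 0, 0],
    [0, 0, 0, 0, 0, 0],
    [0, 0, 0, 0, 0, 0],
    [0, 0, 0, 0, 0, 0.07],
    [0, 0, 0, 0, 0, 0.07],
    [0, 0, 0, 0, 0, 0.07],
    [0, 0, 0, 0, 0, 0.064],
    [0, -0.49, 0, 0, 0, 0],
    [0, -0.49, 0, 0, 0, 0],
    [0, -0.49, 0, 0, 0, 0],
    [0, -0.49, 0, 0, 0, 0],
    [0, 0, 0, 0, 0, 0],
    [0, 0, 0, 0, 0, 0],
  ],
  hand=1,
)

```text
clock: 38.08
tool_pos: [0.5139, 0.0531, 0.0231]
eef_rot: [-2.906, 1.564, -2.967]
force: [0.1, 0.3, -0.3]
grip_width: 0.0884
```

```bash
python3 - <<'E'
from h import *
s=get_state();t,R=tool();print(t,form(t),s["grip_width"],R.as_matrix().T,s["force"])
p=shot("w8");
for h in hole("w8",(200,30,430,230),.75): Q=onz(wray(h[:2],p),.047);print(np.round(h,1),Q,form(Q))
cv2.imwrite("pics/v8.png",cv2.imread("pics/w8_full.png")[0:340,140:500])
E
```

```text
[0.5139 0.0531 0.0231] [ 0.105  -0.0028] 0.08836004132394414 [[-0.0066 -0.0012 -1.    ]
 [ 0.061   0.9981 -0.0016]
 [ 0.9981 -0.0611 -0.0065]] [ 0.0877  0.3449 -0.3117]
[317.2  35.   22.  390.5] [0.5205 0.1611 0.047 ] [-0.0032 -0.0033]
```

View pics/v8.png

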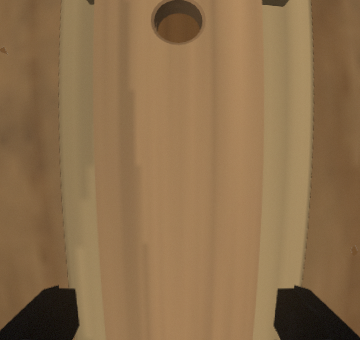

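Call:
arm_command(
  deltas=[
    [0, 0, 0, 0, 0, 0],
    [0, 0, 0, 0, 0, 0],
    [0, 0, 0, 0, 0, 0],
    [0, 0, 0, 0, 0, 0],
    [0, 0, 0, 0, 0, 0],
    [-0.3, 0, 0, 0, 0, 0],
    [-0.6, 0, 0, 0, 0, 0],
    [-0.8, 0, 0, 0, 0, 0],
    [-0.7, 0, 0, 0, 0, 0],
    [0, 0.4, 0.02, 0, 0, 0],
    [0, 0.64, 0.02, 0, 0, 0],
    [0, 0.64, 0.02, 0, 0, 0],
    [0, 0.64, 0.02, 0, 0, 0],
    [0, 0.64, 0.02, 0, 0, 0],
    [0, 0.64, 0.01, 0, 0, 0],
    [0, 0.64, 0, 0, 0, 0],
    [0, 0, 0, 0, 0, 0],
    [0, 0, 0, 0, 0, 0],
  ],
  hand=-1,
)

```text
clock: 40.38
tool_pos: [0.5234, 0.1574, 0.083]
eef_rot: [-2.742, 1.563, -2.805]
force: [-0.2, 0.9, -1.0]
grip_width: 0.0559
```

```bash
python3 - <<'E'
from h import *
s=get_state();t,R=tool();print(t,form(t),s["grip_width"],R.as_matrix().T,s["force"])
im=camera("side")["image"];cv2.imwrite("pics/s9.png",im)
a=cv2.resize(im[240:360,300:390],(450,600),interpolation=cv2.INTER_CUBIC);cv2.imwrite("pics/v9.png",a)
E
```

```text
[0.5234 0.1574 0.083 ] [ 0.0003 -0.0002] 0.055872254087487604 [[-0.007  -0.0024 -1.    ]
 [ 0.0625  0.998  -0.0029]
 [ 0.998  -0.0625 -0.0068]] [-0.1651  0.9251 -0.9863]
```

View pics/v9.png

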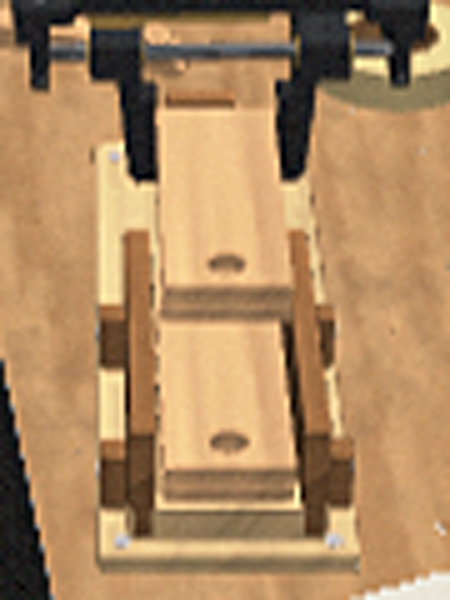

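The side view shows the pair held flat over the pile and aligned with the channel.

Call:
arm_command(
  deltas=[
    [0.5, 0, 0, 0, 0, 0],
    [0.5, 0, 0, 0, 0, 0],
    [0.4, 0, 0, 0, 0, 0],
    [0.14, 0, 0, 0, 0, 0],
    [0, 0, 0, 0, 0, 0],
  ],
)

```text
clock: 41.05
tool_pos: [0.5231, 0.158, 0.0441]
eef_rot: [-2.845, 1.563, -2.907]
force: [-0.6, -0.1, -0.4]
grip_width: 0.0556
```

Call:
arm_command(
  deltas=[
    [0.03, 0, 0, 0, 0, 0],
    [0, 0, 0, 0, 0, 0],
    [0, 0, 0, 0, 0, 0],
    [0, 0, 0, 0, 0, 0],
    [-0.6, 0, 0, 0, 0, 0],
    [-0.8, 0, 0, 0, 0, 0],
    [-0.6, 0, 0, 0, 0, 0],
    [0, -0.6, 0, 0, 0, 0],
    [0, -0.8, 0, 0, 0, 0],
    [0, -0.4, 0, 0, 0, 0],
    [0, 0, 0, 0, 0, 0],
  ],
  hand=1,
)

```text
clock: 42.42
tool_pos: [0.5205, 0.1119, 0.0935]
eef_rot: [-2.79, 1.563, -2.854]
force: [-0.2, 0.8, 0.5]
grip_width: 0.088
```

```bash
python3 - <<'E'
from h import *
s=get_state();t,R=tool();print(t,form(t),s["grip_width"],R.as_matrix().T,s["force"])
p=shot("w10")
im=camera("side")["image"];cv2.imwrite("pics/s10.png",im);im2=cv2.imread("pics/s9.png")
def prof(im): return im[250:360,340:350].astype(int).sum((1,2))//10
a=prof(im);d=np.diff(a);print([(y+250,int(d[y])) for y in range(len(d)) if abs(d[y])>40])
for h in hole("w10",(270,40,360,280),.7): Q=onz(wray(h[:2],p),.066);print(np.round(h,1),Q,form(Q))
E
```

```text
[0.5205 0.1119 0.0935] [ 0.0459 -0.    ] 0.08800801919567046 [[-0.0076 -0.0022 -1.    ]
 [ 0.064   0.9979 -0.0027]
 [ 0.9979 -0.064  -0.0074]] [-0.2359  0.8169  0.5288]
[(259, -64), (260, -71), (265, 68), (275, 91), (276, 75), (305, -74), (306, -98), (308, 87), (309, 93), (311, -57), (312, -227), (316, -60), (318, 129), (319, 157), (325, -67), (326, -120), (328, 63), (329, 97), (330, 53), (332, -90), (333, -158), (337, -64), (339, 152), (340, 97), (341, -276), (342, 47), (347, 153), (348, 94), (349, -48), (350, -137), (351, -110), (353, 58), (354, 116)]
[ 319.1  255.9   37.  2677. ] [0.5223 0.1286 0.066 ] [0.0291 0.0007]
```

Call:
arm_command(
  deltas=[
    [0, 0, 0, 0, 0, 0],
    [0, 0, 0, 0, 0, 0],
    [0.5, 0, 0, 0, 0, 0],
    [0.7, 0, 0, 0, 0, 0],
    [0.46, 0, 0, 0, 0, 0],
    [0, 0.3, 0, 0, 0, 0],
    [0, 0.4, 0, 0, 0, 0],
    [0, 0.4, 0, 0, 0, 0],
    [0, 0.4, 0, 0, 0, 0],
    [0, 0.4, 0, 0, 0, 0],
    [0, 0.4, 0, 0, 0, 0],
    [0, 0.3, 0, 0, 0, 0],
    [0, 0.2, 0, 0, 0, 0],
    [0, 0.06, 0, 0, 0, 0],
    [0, 0, 0, 0, 0, 0],
  ],
  hand=-1,
)

```text
clock: 44.4
tool_pos: [0.5245, 0.1848, 0.052]
eef_rot: [-2.908, 1.563, -2.97]
force: [0.7, -1.7, -0.2]
grip_width: 0.0003
```

```bash
python3 - <<'E'
from h import *
s=get_state();t,R=tool();print(t,form(t),s["grip_width"],R.as_matrix().T,s["force"])
im=camera("side")["image"];cv2.imwrite("pics/s11.png",im);p=shot("w11")
a=cv2.resize(im[240:360,300:390],(360,480),interpolation=cv2.INTER_CUBIC);b=p and cv2.imread("pics/w11_full.png")[0:480,180:460]
cv2.imwrite("pics/v11.png",np.hstack([a,b]))
E
```

```text
[0.5245 0.1848 0.052 ] [-0.0271 -0.0009] 0.00028431211243042987 [[-0.0075 -0.0013 -1.    ]
 [ 0.0617  0.9981 -0.0018]
 [ 0.9981 -0.0617 -0.0074]] [ 0.6646 -1.7268 -0.1913]
```

View pics/v11.png

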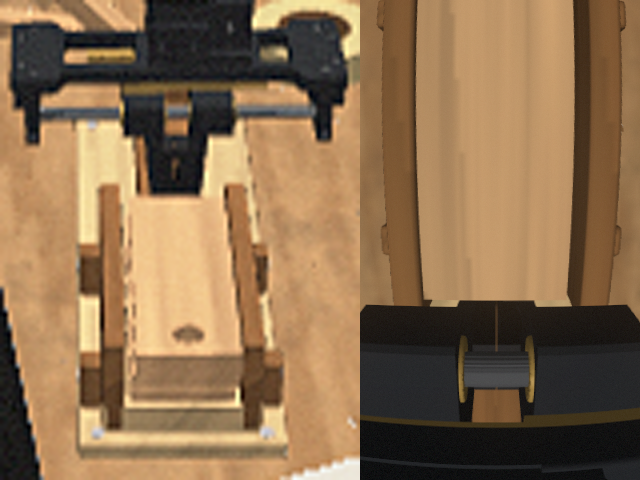

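All four boards are back in the pile, flush (13 pictures viewed). Next I'll push only the top board, at z ≈ 61.5 mm.

Call:
arm_command(
  deltas=[
    [-0.4, -0.2, 0, 0, 0, 0],
    [-0.8, -0.2, 0, 0, 0, 0],
    [-0.9, 0, 0.02, 0, 0, 0],
    [-0.6, 0.6, 0.02, 0, 0, 0],
    [0, 0.95, 0, 0, 0, 0],
    [0, 0.95, 0, 0, 0, 0],
    [0, 0.95, 0, 0, 0, 0],
    [0, 0.95, 0, 0, 0, 0],
    [0, 0.95, 0, 0, 0, 0],
    [0, 0.95, 0, 0, 0, 0],
    [0, 0.95, 0, 0, 0, 0],
    [0, 0.6, 0, 0, 0, 0],
    [0.7, 0, 0, 0, 0, 0],
    [0.7, 0, 0, 0, 0, 0],
    [0.7, 0, 0, 0, 0, 0],
    [0.22, 0, 0, 0, 0, 0],
    [0, 0, 0, 0, 0, 0],
    [0, 0, 0, 0, 0, 0],
  ],
)

```text
clock: 46.75
tool_pos: [0.538, 0.3706, 0.0618]
eef_rot: [-2.904, 1.565, -2.966]
force: [0.4, 0.6, 0.4]
grip_width: 0.0006
```

```bash
cat >> h.py <<'E'
def st():
    s=get_state();t,R=tool(s);print("t",t,"form",form(t),"w",round(s["grip_width"],4),"F",s["force"],"clk",round(s["clock"],2));print("R",R.as_matrix().T[0],R.as_matrix().T[1],"q",s["joints"]);return t,R
E
python3 -c "
from h import *
st()"
```

```text
t [0.538  0.3706 0.0618] form [-0.2133  0.0003] w 0.0006 F [0.393  0.6057 0.3928] clk 46.75
R [-0.0058 -0.001  -1.    ] [ 0.062   0.9981 -0.0014] q [-0.7454  0.9612  0.1393  1.5951 -0.2064  0.6051 -0.5562]
```

Call:
arm_command(
  deltas=[
    [0, -0.39, 0, 0, 0, 0],
    [0, -0.39, 0, 0, 0, 0],
    [0, -0.39, 0, 0, 0, 0],
    [0, -0.39, 0, 0, 0, 0],
    [0, -0.39, 0, 0, 0, 0],
    [0, -0.39, 0, 0, 0, 0],
    [0, -0.39, 0, 0, 0, 0],
    [0, -0.39, 0, 0, 0, 0],
    [0, -0.39, 0, 0, 0, 0],
    [0, -0.39, 0, 0, 0, 0],
    [0, -0.39, 0, 0, 0, 0],
    [0, -0.39, 0, 0, 0, 0],
    [0, -0.39, 0, 0, 0, 0],
    [0, -0.39, 0, 0, 0, 0],
    [0, -0.39, 0, 0, 0, 0],
    [0, -0.39, 0, 0, 0, 0],
    [0, -0.39, 0, 0, 0, 0],
    [0, -0.39, 0, 0, 0, 0],
    [0, -0.39, 0, 0, 0, 0],
    [0, 0, 0, 0, 0, 0],
  ],
)

```text
clock: 49.25
tool_pos: [0.5261, 0.1842, 0.0617]
eef_rot: [-2.761, 1.564, -2.825]
force: [-0.1, 0.8, 0.1]
grip_width: 0.0006
```

Call:
arm_command(
  deltas=[
    [0, 0, 0, 0, 0, 0],
    [-0.8, 0.2, 0, 0, 0, 0],
    [-1, 0, 0, 0, 0, 0],
    [-1, -0.6, 0, 0, 0, 0],
    [-1, -0.9, 0, 0, 0, 0],
    [-1, -0.9, 0, 0, 0, 0],
    [-0.2, -0.9, 0, 0, 0, 0],
    [0, 0, 0, 0, 0, 0],
    [0, 0, 0, 0, 0, 0],
  ],
  hand=1,
)

```text
clock: 50.38
tool_pos: [0.5219, 0.1099, 0.1865]
eef_rot: [-3.008, 1.564, -3.069]
force: [0.7, 1.5, -0.5]
grip_width: 0.0872
```

```bash
python3 - <<'E'
from h import *
t,R=st();p=shot("w12")
for h in hole("w12",(285,60,345,200),.8): Q=onz(wray(h[:2],p),.038);print(np.round(h,1),form(Q))
print("exp",wpix(np.r_[world(-.003),.038],p),"pile hole exp",wpix(np.r_[world(-.1655),.057],p))
im=camera("side")["image"];cv2.imwrite("pics/s12.png",im)
a=cv2.resize(im[240:360,300:390],(360,480),interpolation=cv2.INTER_CUBIC);cv2.imwrite("pics/v12.png",np.hstack([a,cv2.imread("pics/w12_full.png")[0:480,180:460]]))
E
```

```text
t [0.5219 0.1099 0.1865] form [0.0478 0.0015] w 0.0872 F [ 0.7278  1.4539 -0.4772] clk 50.38
R [-0.0072 -0.0005 -1.    ] [ 0.0603  0.9982 -0.001 ] q [-0.3518  0.6489  0.0962  1.8988 -0.1047  0.6058 -0.2488]
[313.9 152.7  11.3 236.5] [-0.0155 -0.0022]
exp [316.6136 168.4554] pile hole exp [317.6326 -34.2703]
```

View pics/v12.png

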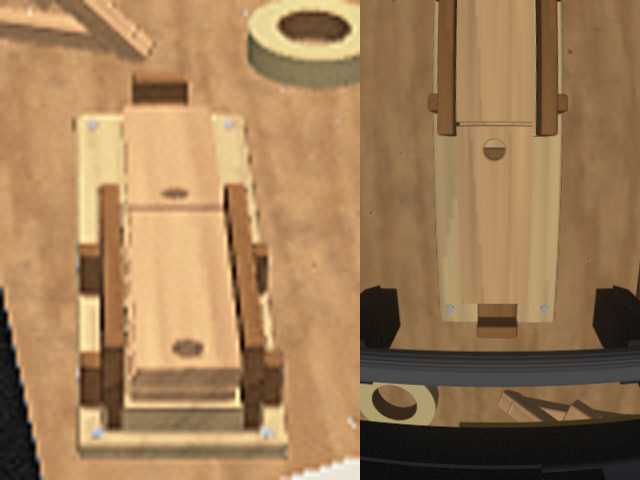

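```bash
python3 - <<'E'
from h import *
p=lpose("w12");F=lambda q,z:form(onz(wray(q,p),z))*1000
print("tail flat",F((313,125),.038),"tail up",F((313,125),.066),"front",F((313,303),.038),"stop near",F((313,305),.046),"stop far",F((313,319),.046))
print("hole c",F((314,149),.038),"if up",F((314,149),.060),"rest edge via hole",F((314,149),.029),"cheek end",F((265,134),.07))
g=cv2.imread("pics/w12_full.png").astype(int)
for x in(300,326): 
    c=g[:,x-3:x+4].mean(1).sum(1);d=np.diff(c);print(x,[(y,int(d[y])) for y in range(100,330) if abs(d[y])>22])
row=lambda y:[(x,int(v)) for x,v in enumerate(np.diff(g[y-1:y+2].mean(0).sum(1))) if 260<x<370 and abs(v)>25]
for y in(140,180,220,260,295): print(y,row(y))
c=g[:,312:317].mean(1).sum(1);d=np.diff(c);print("hole",[(y,int(d[y])) for y in range(130,170) if abs(d[y])>22])
E
```

```text
tail flat [-37.4888  -3.0151] tail up [-36.2338  -2.5752] front [112.3623  -2.4639] stop near [110.532   -2.3486] stop far [123.964   -2.3169]
hole c [-18.4512  -2.1388] if up [-18.8865  -1.8586] rest edge via hole [-18.2732  -2.2535] cheek end [-29.9917 -36.1679]
300 [(120, -61), (122, 38), (123, -26), (124, -85), (125, 93), (126, 56), (302, -32), (303, -78), (315, -33), (316, -68), (325, 32), (326, 52), (327, 29), (328, 22)]
326 [(120, -57), (122, 39), (124, -115), (125, 75), (126, 47), (146, -32), (147, -33), (302, -34), (303, -97), (315, -22), (316, -75), (317, -34), (325, 32), (326, 50), (327, 37), (328, 23)]
140 []
180 []
220 []
260 []
295 []
hole [(137, -32), (139, 55), (146, -120), (147, -92), (149, 23), (157, -24), (159, 73), (160, 68), (161, 49)]
```

Call:
arm_command(
  deltas=[
    [0, 0, -0.05, 0, 0, -0.07],
    [0, 0, -0.05, 0, 0, -0.07],
    [0, 0, -0.05, 0, 0, -0.07],
    [0, 0, 0, 0, 0, -0.068],
    [0.83, 0.42, 0, 0, 0, 0],
    [0.83, 0.42, 0, 0, 0, 0],
    [0.83, 0.42, 0, 0, 0, 0],
    [0.83, 0.42, 0, 0, 0, 0],
    [0.83, 0.42, 0, 0, 0, 0],
    [0.83, 0.42, 0, 0, 0, 0],
    [0.6, 0.3, 0, 0, 0, 0],
    [0.23, 0.12, 0, 0, 0, 0],
    [0, 0, 0, 0, 0, 0],
    [0, 0, 0, 0, 0, 0],
  ],
)

```text
clock: 52.22
tool_pos: [0.5181, 0.1136, 0.0248]
eef_rot: [-1.584, 1.132, -1.644]
force: [-0.5, 0.1, -0.7]
grip_width: 0.088
```

```bash
python3 - <<'E'
from h import *
t,R=st();print(to(np.r_[world(.043,-.0022),.023],formR(25)))
E
```

```text
t [0.5181 0.1136 0.0248] form [ 0.0444 -0.0026] w 0.088 F [-0.4687  0.1418 -0.7116] clk 52.23
R [-0.0312 -0.4232 -0.9055] [ 0.0538  0.9039 -0.4244] q [-0.7304  1.0542  0.371   1.8307  0.0856  0.5364 -0.64  ]
(array([0.0403, 0.0801, 0.0162]), array([ 0.0039, -0.002 ,  0.0012]))
```

Call:
arm_command(
  deltas=[
    [0.05, 0.025, 0, 0, 0, 0],
    [0, 0, 0, 0, 0, 0],
    [0, 0, 0, 0, 0, 0],
    [0, 0, 0, 0, 0, 0],
    [0, 0, 0, 0, 0, 0],
    [0.06, -0.127, 0, 0, 0, 0],
    [0.06, -0.127, 0, 0, 0, 0],
    [0.06, -0.127, 0, 0, 0, 0],
    [0.06, -0.127, 0, 0, 0, 0],
    [0, 0, 0, 0, 0, 0],
  ],
  hand=-1,
)

```text
clock: 53.48
tool_pos: [0.5164, 0.0988, 0.0227]
eef_rot: [-1.588, 1.131, -1.649]
force: [0.1, -0.5, -1.3]
grip_width: 0.0548
```

Call:
arm_command(
  deltas=[
    [0, 0, 0, 0, 0, 0],
    [0, 0, 0, 0, 0, 0],
    [0, 0, 0, 0, 0, 0],
    [0, 0, 0, 0, 0, 0],
  ],
  hand=1,
)

```text
clock: 53.98
tool_pos: [0.5168, 0.0996, 0.0227]
eef_rot: [-1.586, 1.132, -1.646]
force: [0.1, -0.3, 0.9]
grip_width: 0.0879
```

```bash
python3 - <<'E'
from h import *
t,R=st();p=shot("w13");g=cv2.imread("pics/w13_full.png").astype(int).sum(2)
# board end / hole edges along centre columns
cx=wpix(np.r_[world(0,-.0022),.038],p)[0]
for x in (int(cx),int(cx)-40):
    c=g[:,x-3:x+4].mean(1);d=np.diff(c);print(x,[(y,int(d[y])) for y in range(100,300) if abs(d[y])>22])
for X in(-.025,-.020,-.005): print(X,wpix(np.r_[world(X,-.0022),.038],p))
E
```

```text
t [0.5168 0.0996 0.0227] form [ 0.0584 -0.003 ] w 0.0879 F [ 0.0562 -0.3304  0.8793] clk 53.98
R [-0.0321 -0.4235 -0.9053] [ 0.0532  0.9038 -0.4247] q [-0.7129  1.0551  0.3734  1.8515  0.0937  0.5096 -0.6302]
321 [(143, -57), (144, -145), (151, 64), (152, 90), (153, 33), (187, -32), (188, -39), (189, -22), (222, 30), (223, 30), (224, 43)]
281 [(144, -124), (145, -53), (152, 80), (153, 103), (187, -24), (189, -31), (190, -28)]
-0.025 [322.1587 153.0994]
-0.02 [321.9186 169.777 ]
-0.005 [321.2348 215.0164]
```

Call:
arm_command(
  deltas=[
    [0, 0, 0, 0, 0, 0],
    [0, 0, 0, 0, 0, 0],
    [0, 0, 0, 0, 0, 0],
    [0, 0, 0, 0, 0, 0],
    [0, 0, 0, 0, 0, 0],
    [-0.27, -0.13, 0, 0, 0, 0],
    [-0.7, -0.33, 0, 0, 0, 0],
    [-0.9, -0.42, 0, 0, 0, 0],
    [-0.9, -0.42, 0, 0, 0, 0],
    [-0.9, -0.42, 0, 0, 0, 0],
    [-0.9, -0.42, 0, 0, 0, 0],
    [-0.9, -0.42, 0, 0, 0, 0],
    [-0.9, -0.42, 0, 0, 0, 0],
    [-0.9, -0.42, 0, 0, 0, 0],
    [-0.9, -0.42, 0, 0, 0, 0],
    [0, 0, 0, 0, 0, 0],
  ],
  hand=-1,
)

```text
clock: 56.02
tool_pos: [0.5192, 0.0995, 0.2505]
eef_rot: [-1.576, 1.135, -1.639]
force: [0.6, 0.1, -0.8]
grip_width: 0.0555
```

Call:
arm_command(
  deltas=[
    [0, 0, 0, 0.1, 0.009, 0.0254],
    [0, 0, 0, 0.1, 0.009, 0.0254],
    [0, 0, 0, 0.1, 0.009, 0.0254],
    [0, 0, 0, 0.1, 0.009, 0.0254],
    [0, 0, 0, 0.1, 0.009, 0.0254],
    [0, 0, 0, 0.1, 0.009, 0.0254],
    [0, 0, 0, 0.1, 0.009, 0.0254],
    [0, 0, 0, 0.1, 0.009, 0.0254],
    [0, 0, 0, 0.1, 0.009, 0.0254],
    [0, 0, 0, 0.1, 0.009, 0.0254],
    [0, 0, 0, 0.1, 0.009, 0.0254],
    [0, 0, 0, 0.1, 0.009, 0.0254],
    [0, 0, 0, 0, 0, 0],
  ],
)

```text
clock: 57.65
tool_pos: [0.5166, 0.0995, 0.2474]
eef_rot: [1.551, 1.321, -0.374]
force: [-0.3, 0.6, -0.9]
grip_width: 0.0554
```

Call:
arm_command(
  deltas=[
    [0, 0.24, 0.985, 0, 0, 0],
    [0, 0.24, 0.985, 0, 0, 0],
    [0, 0.24, 0.985, 0, 0, 0],
    [0, 0.24, 0.985, 0, 0, 0],
    [0, 0.24, 0.985, 0, 0, 0],
    [0, 0.24, 0.985, 0, 0, 0],
    [0, 0.24, 0.985, 0, 0, 0],
    [0.6, 0.24, 0.985, 0, 0, 0],
    [0.6, 0.24, 0.985, 0, 0, 0],
    [0.6, 0.24, 0.985, 0, 0, 0],
    [0.6, 0.24, 0.985, 0, 0, 0],
    [0.6, 0.24, 0.985, 0, 0, 0],
    [0.6, 0.24, 0.985, 0, 0, 0],
    [0.6, 0.24, 0.985, 0, 0, 0],
    [0, 0, 0, 0, 0, 0],
    [0, 0, 0, 0, 0, 0],
  ],
)

```text
clock: 59.65
tool_pos: [0.4989, -0.2601, 0.1684]
eef_rot: [1.562, 1.32, -0.362]
force: [0.5, -1.0, -0.0]
grip_width: 0.0556
```

```bash
cat > hv.py <<'E'
from h import *
import sys
def hv(i,c,name,**k):
    t,R=st();p=shot(name);g=cv2.imread(f"pics/{name}_full.png").astype(int).sum(2)
    e=holetool((c[0],c[1]+.018));print("pred end edge y",wpix(p[0]+p[1].apply(e),p),"under",wpix(p[0]+p[1].apply(holetool((c[0],c[1]+.018),face=-.0045)),p),"edges L/R",[wpix(p[0]+p[1].apply(e+[0,0,s*.028]),p).round(1) for s in(-1,1)])
    hc=wpix(p[0]+p[1].apply(holetool(c)),p);print("pred hole",hc)
    for x in(255,375):
        d=np.diff(g[:,x-4:x+5].mean(1));print(x,[(y,int(d[y])) for y in range(100,260) if abs(d[y])>20])
    y=int(hc[1]);d=np.diff(g[y-1:y+2].mean(0));print("row",y,[(x,int(d[x])) for x in range(190,450) if abs(d[x])>25])
    print("pegs",[(wpix(P,p).round(1),wpix(P-.033*rackR().as_matrix()[:,0],p).round(1)) for P in PEG[1:]])
    for h in(.06,.045,.0):
        P,Rg=hang(i,h,c,**k);print(h,P,*to(P,Rg))
E
python3 -c "
from hv import *
hv(3,(.012,.0035),'w14')"
```

```text
t [ 0.4989 -0.2601  0.1684] form [0.4185 0.0031] w 0.0556 F [ 0.5305 -1.0409 -0.0072] clk 59.65
R [ 0.2325 -0.088  -0.9686] [ 0.9088 -0.335   0.2486] q [ 0.2793  0.6548  0.2019  2.0788 -0.7024  0.2146 -0.8259]
pred end edge y [318.0797 152.2026] under [317.9311 137.9797] edges L/R [array([212.5, 154.6]), array([423.3, 154.7])]
pred hole [317.9153 208.6747]
255 [(123, -63), (124, -83), (125, -22), (131, 45), (132, 51), (154, 50), (155, 23)]
375 [(123, -70), (124, -82), (125, -23), (131, 56), (132, 52), (153, 69)]
row 208 [(285, -73), (331, -27), (339, 45), (340, 39), (343, 43), (344, 46), (408, -114), (409, -88), (412, 41), (413, 61), (414, 44), (415, 32)]
pegs [(array([ 21.1, 133.7]), array([ -9.8, 160.2])), (array([146.3, 110.9]), array([120.4, 137.4])), (array([321.5, 100.7]), array([322.5, 126.1])), (array([498.1, 115.8]), array([525.2, 142.9]))]
0.06 [ 0.5133 -0.2676  0.1489] [0.9209 0.4237 0.1006] [0.0018 0.0009 0.0065]
0.045 [ 0.5223 -0.271   0.1374] [1.4621 0.6828 0.1006] [0.0018 0.0009 0.0065]
0.0 [ 0.5495 -0.281   0.103 ] [3.0857 1.46   0.1005] [0.0018 0.0009 0.0065]
```

```bash
python3 - <<'E'
from h import *
p=lpose("w14");im=cv2.imread("pics/w14_full.png");hsv=cv2.cvtColor(im,cv2.COLOR_BGR2HSV)
m=((hsv[:,:,1]<70)&(hsv[:,:,2]>60)).astype(np.uint8)
N=-rackR().as_matrix()[:,0]
for i in(2,3,4):
    a,b=wpix(PEG[i],p),wpix(PEG[i]+.033*N,p)
    x0,y0=np.maximum(np.minimum(a,b)-25,0).astype(int);x1,y1=(np.maximum(a,b)+25).astype(int)
    cs,_=cv2.findContours(m[y0:y1,x0:x1],0,2);cs=[c for c in cs if cv2.contourArea(c)>60]
    for c in cs:
        pts=c[:,0,:]+[x0,y0];r=cv2.minAreaRect(c);print(i,"pred",a.round(),b.round(),"blob c",np.round(np.array(r[0])+[x0,y0],1),np.round(r[1],1),round(r[2]),"ymin",pts[pts[:,1].argmin()],"ymax",pts[pts[:,1].argmax()],"area",cv2.contourArea(c))
    # predicted outline
    side=.0045*rackR().as_matrix()[:,2];print("   pred width at mid",wpix(PEG[i]+.016*N-side,p).round(1),wpix(PEG[i]+.016*N+side,p).round(1))
E
```

```text
2 pred [146. 111.] [120. 137.] blob c [131.5 121. ] [16.3 47.4] 45 ymin [141 102] ymax [117 140] area 677.5
   pred width at mid [126.9 123.6] [142.3 121.9]
3 pred [322. 101.] [323. 126.] blob c [323.5 110. ] [38. 19.] 90 ymin [321  91] ymax [321 129] area 607.0
   pred width at mid [312.2 111.9] [331.7 112. ]
4 pred [498. 116.] [525. 143.] blob c [512.3 120.9] [48.2 14.5] 50 ymin [499 103] ymax [522 141] area 493.0
   pred width at mid [503. 127.] [517.8 128.8]
```

Call:
arm_command(
  deltas=[
    [0.35, 0.19, 0.06, 0, 0, 0.0065],
    [0.35, 0.19, 0.06, 0, 0, 0],
    [0.35, 0.19, 0.05, 0, 0, 0],
    [0.35, 0.19, 0, 0, 0, 0],
    [0, 0, 0, 0, 0, 0],
    [0, 0, 0, 0, 0, 0],
  ],
)

```text
clock: 60.45
tool_pos: [0.5228, -0.2746, 0.1394]
eef_rot: [1.56, 1.309, -0.367]
force: [-0.1, -0.4, -0.5]
grip_width: 0.0554
```

```bash
cat >> h.py <<'E'
_M=rackR().as_matrix()
PEG[2]=PEG[2]+.002*_M[:,1]-.001*_M[:,2];PEG[3]=PEG[3]+.002*_M[:,1]+.001*_M[:,2];PEG[1]=PEG[1]+.002*_M[:,1]
E
python3 - <<'E'
from h import *
t,R=st()
for h in(.045,.02,.001):
    P,Rg=hang(3,h,(.012,.0035));P=P+.0008*_M[:,2];print(h,P,*to(P,Rg))
E
```

```text
t [ 0.5228 -0.2746  0.1394] form [0.4314 0.0278] w 0.0554 F [-0.1461 -0.3681 -0.4697] clk 60.45
R [ 0.2417 -0.0928 -0.9659] [ 0.9057 -0.3357  0.2589] q [ 0.3204  0.7252  0.1508  2.0281 -0.7191  0.1731 -0.8092]Traceback (most recent call last):
  File "<stdin>", line 4, in <module>
NameError: name '_M' is not defined
```

```bash
sed -i 's/_M/MM/g' h.py; python3 - <<'E'
from h import *
for h in(.045,.02,.001):
    P,Rg=hang(3,h,(.012,.0035));P=P+.0008*MM[:,2];print(h,P,*to(P,Rg))
E
```

```text
0.045 [ 0.5231 -0.2732  0.1387] [ 0.0233 -0.0144 -0.058 ] [ 0.0003  0.0018 -0.0001]
0.02 [ 0.5382 -0.2788  0.1196] [ 0.9297  0.4081 -0.0604] [ 0.0003  0.0018 -0.0001]
0.001 [ 0.5497 -0.283   0.105 ] [ 1.6185  0.7292 -0.0622] [ 0.0003  0.0018 -0.0001]
```

Call:
arm_command(
  deltas=[
    [0.23, 0.104, -0.03, 0, 0, 0],
    [0.23, 0.104, -0.03, 0, 0, 0],
    [0.23, 0.104, 0, 0, 0, 0],
    [0.23, 0.104, 0, 0, 0, 0],
    [0.23, 0.104, 0, 0, 0, 0],
    [0.23, 0.104, 0, 0, 0, 0],
    [0.2, 0.09, 0, 0, 0, 0],
    [0, 0, 0, 0, 0, 0],
    [0, 0, 0, 0, 0, 0],
  ],
)

```text
clock: 61.58
tool_pos: [0.5492, -0.283, 0.106]
eef_rot: [1.56, 1.309, -0.367]
force: [-0.3, -0.1, -0.2]
grip_width: 0.0557
```

```bash
python3 - <<'E'
from h import *
st();P,Rg=hang(3,.001,(.012,.0035));print(*to(P+.0008*MM[:,2],Rg))
p=shot("w15");im=camera("side")["image"];cv2.imwrite("pics/s15.png",im)
a=cv2.imread("pics/w15_full.png")[60:300,180:460];b=cv2.resize(im[150:260,260:370],(360,360),interpolation=cv2.INTER_CUBIC)
o=np.zeros((600,800,3),np.uint8);o[:480,:][:, :0]=0;a=cv2.resize(a,(420,360));o[:360,:420]=a;o[:360,430:790]=b;cv2.imwrite("pics/v15.png",o[:360])
E
```

```text
t [ 0.5492 -0.283   0.106 ] form [0.438  0.0547] w 0.0557 F [-0.3418 -0.0988 -0.2204] clk 61.58
R [ 0.242  -0.093  -0.9658] [ 0.9056 -0.3358  0.2593] q [ 0.332   0.8038  0.1256  1.9651 -0.7298  0.1516 -0.8082]
[ 0.0431  0.009  -0.0043] [ 0.0002  0.0019 -0.0003]
```

View pics/v15.png

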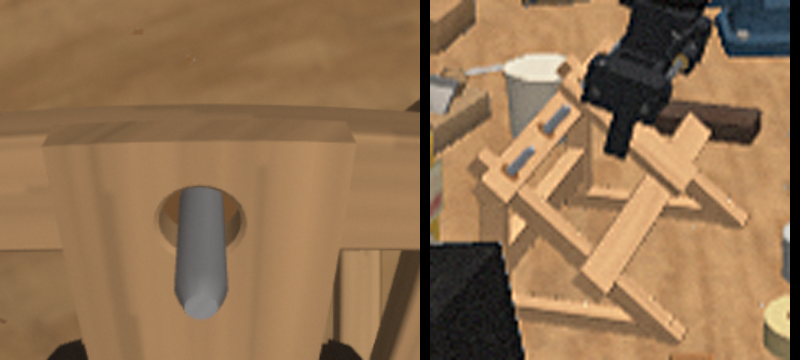

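The peg stands through the hole, centred. I'll release and go back.

Call:
arm_command(
  deltas=[
    [0, 0, 0, 0, 0, 0],
    [0, 0, 0, 0, 0, 0],
    [0, 0, 0, 0, 0, 0],
    [0, 0, 0, 0, 0, 0],
    [-0.3, 0, 0, 0, 0, 0],
    [-0.6, 0, 0, 0, 0, 0],
    [-1, 0, 0, 0, 0, 0],
    [-1, -0.2, 0, 0, 0, 0],
    [-1, -0.2, 0, 0, 0, 0],
    [-1, -0.2, -0.5, 0, 0, 0],
    [-1, -0.2, -0.98, 0, 0, 0],
    [0, 0, -0.98, 0, 0, 0],
    [0, 0, -0.98, 0, 0, 0],
    [0, 0, -0.98, 0, 0, 0],
    [0, 0, -0.98, 0, 0, 0],
    [0, 0, -0.98, 0, 0, 0],
    [0, 0, 0, 0, 0, 0],
  ],
  hand=1,
)

```text
clock: 63.8
tool_pos: [0.5515, -0.1107, 0.2433]
eef_rot: [1.564, 1.308, -0.358]
force: [0.0, -0.6, -0.9]
grip_width: 0.0879
```

```bash
cat > chk.py <<'E'
from h import *
def sideblob(n):
    im=camera("side")["image"];cv2.imwrite(f"pics/{n}.png",im);return im
E
python3 - <<'E'
from h import *
t,R=st();d,w=to(t,formR());print(w,np.linalg.norm(w)*90,w/12)
p=shot("w16")
print("hung board hole pred", wpix(PEG[3],p))
E
```

```text
t [ 0.5515 -0.1107  0.2433] form [0.266  0.0456] w 0.0879 F [ 0.0307 -0.6341 -0.9126] clk 63.8
R [ 0.2431 -0.091  -0.9657] [ 0.9068 -0.3323  0.2596] q [-0.2699  0.5722  0.5502  2.0236 -0.6173  0.4194 -1.2107]
[-1.1739  0.1558 -0.1151] 107.07881591070719 [-0.0978  0.013  -0.0096]
hung board hole pred [524.4548 146.4727]
```

Call:
arm_command(
  deltas=[
    [0, 0, 0, -0.0978, 0.013, -0.0096],
    [0, 0, 0, -0.0978, 0.013, -0.0096],
    [0, 0, 0, -0.0978, 0.013, -0.0096],
    [0, 0, 0, -0.0978, 0.013, -0.0096],
    [0, 0, 0, -0.0978, 0.013, -0.0096],
    [0, 0, 0, -0.0978, 0.013, -0.0096],
    [0, 0, 0, -0.0978, 0.013, -0.0096],
    [0, 0, 0, -0.0978, 0.013, -0.0096],
    [0, 0, 0, -0.0978, 0.013, -0.0096],
    [0, 0, 0, -0.0978, 0.013, -0.0096],
    [0, 0, 0, -0.0978, 0.013, -0.0096],
    [0, 0, 0, -0.0978, 0.013, -0.0096],
    [0, 0, 0, 0, 0, 0],
  ],
  hand=-1,
)

```text
clock: 65.47
tool_pos: [0.5507, -0.1145, 0.2431]
eef_rot: [-1.746, 1.57, -1.82]
force: [-0.0, 0.8, 0.4]
grip_width: 0.0009
```

Call:
arm_command(
  deltas=[
    [0, 0.96, -0.09, 0, 0, 0],
    [0, 0.96, -0.09, 0, 0, 0],
    [0, 0.96, -0.09, 0, 0, 0],
    [0, 0.96, -0.09, 0, 0, 0],
    [0, 0.96, -0.09, 0, 0, 0],
    [0, 0.96, -0.09, 0, 0, 0],
    [0, 0.96, -0.09, 0, 0, 0],
    [0, 0.96, -0.09, 0, 0, 0],
    [0, 0.96, -0.09, 0, 0, 0],
    [0, 0.96, -0.09, 0, 0, 0],
    [0, 0.96, -0.09, 0, 0, 0],
    [0, 0.96, -0.09, 0, 0, 0],
    [0, 0.96, -0.09, 0, 0, 0],
    [0, 0.96, -0.09, 0, 0, 0],
    [0, 0.96, -0.09, 0, 0, 0],
    [0, 0, 0, 0, 0, 0],
  ],
)

```text
clock: 67.47
tool_pos: [0.5424, 0.2496, 0.2426]
eef_rot: [2.91, 1.57, 2.84]
force: [-0.2, -1.4, -1.0]
grip_width: 0.0008
```

```bash
python3 - <<'E'
from h import *
t,R=st();p=shot("w17");print(to(np.r_[world(-.213),.0525],formR()))
g=cv2.imread("pics/w17_full.png").astype(int).sum(2)
for X in(-.183,-.1655,-.033):print(X,wpix(np.r_[world(X),.057],p).round(1))
cx=int(wpix(np.r_[world(-.18),.057],p)[0])
for x in(cx-18,cx+18):
    d=np.diff(g[:,x-3:x+4].mean(1));print(x,[(y,int(d[y])) for y in range(20,320) if abs(d[y])>25])
F=lambda y,z:form(onz(wray((cx,y),p),z))*1000
for y in range(60,300,40):print(y,F(y,.057)[0],end="; ")
E
```

```text
t [0.5424 0.2496 0.2426] form [-0.0929  0.0127] w 0.0008 F [-0.1648 -1.3823 -0.9697] clk 67.47
R [-0.0008  0.0002 -1.    ] [0.0707 0.9975 0.0002] q [-0.5461  0.6447  0.066   1.6568 -0.054   0.8425 -0.5282]
(array([ 7.5945,  4.8884, -0.5495]), array([-0.0039, -0.0005,  0.0009]))
-0.183 [302.  121.8]
-0.1655 [302.1 141.4]
-0.033 [303.9 282.6]
284 [(114, 34), (115, 55), (116, 26), (289, -66), (290, -114), (291, -87), (292, -28), (293, -28), (294, -26), (296, -25)]
320 [(114, 79), (115, 59), (279, -53), (280, -111), (281, -104), (285, 31), (288, -61), (289, -80), (290, -41)]
60 -239.4533155005753; 100 -202.6593634174997; 140 -166.7604659931938; 180 -130.90630131888503; 220 -94.25076864873333; 260 -55.870269579707625;
```

Call:
arm_command(
  deltas=[
    [0, 0.98, -0.11, -0.004, 0, 0],
    [0, 0.98, -0.11, 0, 0, 0],
    [0, 0.98, -0.11, 0, 0, 0],
    [0, 0.98, -0.11, 0, 0, 0],
    [0, 0.97, -0.11, 0, 0, 0],
    [0.95, 0, 0, 0, 0, 0],
    [0.95, 0, 0, 0, 0, 0],
    [0.95, 0, 0, 0, 0, 0],
    [0.95, 0, 0, 0, 0, 0],
    [0.95, 0, 0, 0, 0, 0],
    [0.95, 0, 0, 0, 0, 0],
    [0.95, 0, 0, 0, 0, 0],
    [0.94, 0, 0, 0, 0, 0],
    [0, 0, 0, 0, 0, 0],
    [0, 0, 0, 0, 0, 0],
  ],
)

```text
clock: 69.4
tool_pos: [0.5372, 0.3724, 0.0533]
eef_rot: [2.05, 1.571, 1.986]
force: [1.1, -0.3, -0.1]
grip_width: 0.0006
```

```bash
python3 -c "
from h import *
st()"
```

```text
t [0.5372 0.3724 0.0533] form [-0.2151 -0.0007] w 0.0006 F [ 1.1015 -0.2966 -0.1167] clk 69.4
R [-0.      0.0001 -1.    ] [0.0639 0.998  0.0001] q [-0.7034  0.9666  0.0508  1.5987 -0.0767  0.5782 -0.6742]
```

Call:
arm_command(
  deltas=[
    [0, -0.385, 0, 0, 0, 0],
    [0, -0.385, 0, 0, 0, 0],
    [0, -0.385, 0, 0, 0, 0],
    [0, -0.385, 0, 0, 0, 0],
    [0, -0.385, 0, 0, 0, 0],
    [0, -0.385, 0, 0, 0, 0],
    [0, -0.385, 0, 0, 0, 0],
    [0, -0.385, 0, 0, 0, 0],
    [0, -0.385, 0, 0, 0, 0],
    [0, -0.385, 0, 0, 0, 0],
    [0, -0.385, 0, 0, 0, 0],
    [0, -0.385, 0, 0, 0, 0],
    [0, -0.385, 0, 0, 0, 0],
    [0, -0.385, 0, 0, 0, 0],
    [0, -0.385, 0, 0, 0, 0],
    [0, -0.385, 0, 0, 0, 0],
    [0, -0.385, 0, 0, 0, 0],
    [0, -0.385, 0, 0, 0, 0],
    [0, -0.385, 0, 0, 0, 0],
    [0, 0, 0, 0, 0, 0],
  ],
)

```text
clock: 71.9
tool_pos: [0.5251, 0.1873, 0.0528]
eef_rot: [-2.153, 1.569, -2.219]
force: [0.9, -0.1, 0.2]
grip_width: 0.0002
```

Call:
arm_command(
  deltas=[
    [0, 0, 0, 0, 0, 0],
    [-0.8, 0.2, 0, 0, 0, 0],
    [-1, 0, 0, 0, 0, 0],
    [-1, -0.6, 0, 0, 0, 0],
    [-1, -0.9, 0, 0, 0, 0],
    [-1, -0.9, 0, 0, 0, 0],
    [-0.5, -0.9, 0, 0, 0, 0],
    [0, 0, 0, 0, 0, 0],
    [0, 0, 0, 0, 0, 0],
  ],
  hand=1,
)

```text
clock: 73.03
tool_pos: [0.52, 0.113, 0.1849]
eef_rot: [3.066, 1.569, 3.003]
force: [0.4, 0.0, -0.6]
grip_width: 0.0872
```

```bash
cat > rest.py <<'E'
from h import *
def rest(name):
    "board on rest seen from above: front/tail edges and tilt+descend move"
    t,R=st();p=shot(name);g=cv2.imread(f"pics/{name}_full.png").astype(int).sum(2)
    cx=int(wpix(np.r_[world(.05,-.002),.038],p)[0])
    for x in(cx-14,cx+12):
        d=np.diff(g[:,x-3:x+4].mean(1));E=[(y,int(d[y])) for y in range(60,330) if abs(d[y])>25 and abs(d[y])>=abs(d[y-1:y+2]).max()]
        print(x,[(y,v,round(form(onz(wray((x,y+.5),p),.038))[0]*1000,1)) for y,v in E])
    y=int(wpix(np.r_[world(.04),.038],p)[1])
    for yy in(y-20,y+20):
        d=np.diff(g[yy-1:yy+2].mean(0));print("row",yy,[(x,int(d[x]),round(form(onz(wray((x,yy),p),.038))[1]*1000,1)) for x in range(cx-60,cx+60) if abs(d[x])>14])
E
python3 -c "
from rest import *
rest('w18')"
```

```text
t [0.52   0.113  0.1849] form [ 0.0448 -0.0006] w 0.0872 F [ 0.3655  0.0316 -0.6343] clk 73.03
R [-0.0015  0.0002 -1.    ] [0.0629 0.998  0.0001] q [-0.2926  0.6443 -0.0123  1.9057  0.0121  0.593  -0.3755]
301 [(136, 30, np.float64(-31.5)), (139, 69, np.float64(-29.1)), (315, -47, np.float64(120.7)), (320, -52, np.float64(125.7))]
327 [(139, 51, np.float64(-29.1)), (316, -80, np.float64(121.6)), (320, -70, np.float64(125.6))]
row 205 [(255, 57, np.float64(-50.7)), (256, 25, np.float64(-49.9)), (257, 16, np.float64(-49.1)), (297, 21, np.float64(-16.7)), (298, 19, np.float64(-15.9))]
row 245 [(257, 26, np.float64(-50.2)), (258, 24, np.float64(-49.4))]
```

Call:
arm_command(
  deltas=[
    [0, 0, 0, 0, 0, -0.07],
    [0, 0, 0, 0, 0, -0.07],
    [0, 0, 0, 0, 0, -0.07],
    [0, 0, 0, 0, 0, -0.068],
    [0.8, 0.317, 0, 0, 0, 0],
    [0.8, 0.317, 0, 0, 0, 0],
    [0.8, 0.317, 0, 0, 0, 0],
    [0.8, 0.317, 0, 0, 0, 0],
    [0.8, 0.317, 0, 0, 0, 0],
    [0.8, 0.317, 0, 0, 0, 0],
    [0.8, 0.317, 0, 0, 0, 0],
    [0.3, 0.12, 0, 0, 0, 0],
    [0.14, 0.05, 0, 0, 0, 0],
    [0, 0, 0, 0, 0, 0],
    [0, 0, 0, 0, 0, 0],
  ],
)

```text
clock: 74.95
tool_pos: [0.5198, 0.1018, 0.0238]
eef_rot: [-1.571, 1.134, -1.635]
force: [0.7, 0.2, 0.9]
grip_width: 0.0881
```

Call:
arm_command(
  deltas=[
    [0, 0, 0, 0, 0, 0],
    [0, 0, 0, 0, 0, 0],
    [0, 0, 0, 0, 0, 0],
    [0, 0, 0, 0, 0, 0],
    [0, 0, 0, 0, 0, 0],
  ],
  hand=-1,
)

```text
clock: 75.58
tool_pos: [0.5195, 0.1016, 0.0234]
eef_rot: [-1.573, 1.133, -1.637]
force: [-0.1, 1.3, 1.0]
grip_width: 0.0553
```

```bash
python3 -c "
from h import *
t,R=st();s=(.0335-t[2])/np.cos(np.radians(25));print('c',s,form(t)[0]-s*.4226-.046,R.as_matrix().T[0])"
```

```text
t [0.5195 0.1016 0.0234] form [ 0.0562 -0.0004] w 0.0553 F [-0.1367  1.2977  0.9615] clk 75.58
R [-0.0281 -0.4228 -0.9058] [ 0.058   0.9039 -0.4237] q [-0.67    1.0382  0.2922  1.843   0.2347  0.5293 -0.7701]
c 0.01119756754370106 0.005483819940409959 [-0.0281 -0.4228 -0.9058]
```

Call:
arm_command(
  deltas=[
    [-0.27, -0.13, 0, 0, 0, 0],
    [-0.7, -0.33, 0, 0, 0, 0],
    [-0.9, -0.42, 0, 0, 0, 0],
    [-0.9, -0.42, 0, 0, 0, 0],
    [-0.9, -0.42, 0, 0, 0, 0],
    [-0.9, -0.42, 0, 0, 0, 0],
    [-0.9, -0.42, 0, 0, 0, 0],
    [-0.9, -0.42, 0, 0, 0, 0],
    [-0.9, -0.42, 0, 0, 0, 0],
    [-0.9, -0.42, 0, 0, 0, 0],
    [0, 0, 0, 0, 0, 0],
  ],
)

```text
clock: 76.95
tool_pos: [0.5205, 0.1016, 0.2511]
eef_rot: [-1.563, 1.136, -1.629]
force: [-0.7, 0.8, -1.1]
grip_width: 0.0557
```

Call:
arm_command(
  deltas=[
    [0, 0, 0, 0.1, 0.009, 0.0254],
    [0, 0, 0, 0.1, 0.009, 0.0254],
    [0, 0, 0, 0.1, 0.009, 0.0254],
    [0, 0, 0, 0.1, 0.009, 0.0254],
    [0, 0, 0, 0.1, 0.009, 0.0254],
    [0, 0, 0, 0.1, 0.009, 0.0254],
    [0, 0, 0, 0.1, 0.009, 0.0254],
    [0, 0, 0, 0.1, 0.009, 0.0254],
    [0, 0, 0, 0.1, 0.009, 0.0254],
    [0, 0, 0, 0.1, 0.009, 0.0254],
    [0, 0, 0, 0.1, 0.009, 0.0254],
    [0, 0, 0, 0.1, 0.009, 0.0254],
    [0, 0, 0, 0, 0, 0],
  ],
)

```text
clock: 78.58
tool_pos: [0.518, 0.1014, 0.248]
eef_rot: [1.561, 1.316, -0.367]
force: [-1.0, 0.0, -0.4]
grip_width: 0.0555
```

Call:
arm_command(
  deltas=[
    [0, 0.28, 0.83, 0, 0, 0],
    [0, 0.28, 0.83, 0, 0, 0],
    [0, 0.28, 0.83, 0, 0, 0],
    [0, 0.28, 0.83, 0, 0, 0],
    [0, 0.28, 0.83, 0, 0, 0],
    [0.6, 0.28, 0.83, 0, 0, 0],
    [0.6, 0.28, 0.83, 0, 0, 0],
    [0.6, 0.28, 0.83, 0, 0, 0],
    [0.6, 0.28, 0.83, 0, 0, 0],
    [0.6, 0.28, 0.83, 0, 0, 0],
    [0.6, 0.28, 0.83, 0, 0, 0],
    [0.6, 0.28, 0.83, 0, 0, 0],
    [0, 0, 0, 0, 0, 0],
    [0, 0, 0, 0, 0, 0],
  ],
)

```text
clock: 80.32
tool_pos: [0.5334, -0.1685, 0.1687]
eef_rot: [1.572, 1.314, -0.355]
force: [-0.0, 0.6, -1.3]
grip_width: 0.0557
```

```bash
cat >> hv.py <<'E'
def pegs(name,idx):
    p=lpose(name);im=cv2.imread(f"pics/{name}_full.png");hsv=cv2.cvtColor(im,cv2.COLOR_BGR2HSV)
    m=((hsv[:,:,1]<70)&(hsv[:,:,2]>60)).astype(np.uint8);N=-MM[:,0]
    for i in idx:
        a,b=wpix(PEG[i],p),wpix(PEG[i]+.033*N,p)
        x0,y0=np.maximum(np.minimum(a,b)-25,0).astype(int);x1,y1=(np.maximum(a,b)+25).astype(int)
        for c in cv2.findContours(m[y0:y1,x0:x1],0,2)[0]:
            if cv2.contourArea(c)>60: print("peg",i,"pred mid",((a+b)/2).round(1),"blob",np.round(np.array(cv2.minAreaRect(c)[0])+[x0,y0],1),cv2.contourArea(c))
E
python3 -c "
from hv import *
hv(2,(.0112,.0055),'w19');pegs('w19',(1,2,3))"
```

```text
t [ 0.5334 -0.1685  0.1687] form [0.3248 0.0314] w 0.0557 F [-0.0403  0.6338 -1.2582] clk 80.33
R [ 0.2377 -0.0882 -0.9673] [ 0.9065 -0.3375  0.2536] q [ 0.0775  0.6502  0.1973  2.0943 -0.5141  0.1731 -1.2102]
pred end edge y [318.0818 145.265 ] under [317.9319 131.5745] edges L/R [array([212.3, 147.9]), array([423.6, 148. ])]
pred hole [317.9201 202.4497]
255 [(125, -55), (126, -72), (127, -23), (132, 37), (133, 34), (146, 36), (147, 30)]
375 [(124, -39), (125, -65), (126, -55), (132, 47), (133, 42), (146, 38), (147, 32)]
row 202 [(200, 35), (287, -35), (288, -51), (334, -28), (342, 39), (343, 41), (346, 25), (347, 58), (411, -37), (412, -36), (436, -75), (437, -69), (442, 132), (443, 48)]
pegs [(array([149.1, 111.7]), array([123.3, 138.2])), (array([327.7,  99.3]), array([329.9, 124. ])), (array([502.6, 110.4]), array([530.3, 136.3])), (array([619.6, 137. ]), array([650.2, 163.1]))]
0.06 [ 0.5456 -0.1787  0.1497] [0.8924 0.3863 0.2312] [-0.0002 -0.0002  0.0032]
0.045 [ 0.5547 -0.1821  0.1382] [1.4349 0.6426 0.2312] [-0.0002 -0.0002  0.0032]
0.0 [ 0.5818 -0.1921  0.1037] [3.0624 1.4115 0.2314] [-0.0002 -0.0002  0.0032]
peg 1 pred mid [136.2 124.9] blob [136.8 122.8] 665.5
peg 2 pred mid [328.8 111.7] blob [329.5 112. ] 600.0
peg 3 pred mid [516.4 123.4] blob [518.  124.2] 426.5
```

Call:
arm_command(
  deltas=[
    [0.36, 0.16, 0.08, 0, 0, 0.003],
    [0.36, 0.16, 0.08, 0, 0, 0],
    [0.36, 0.16, 0.08, 0, 0, 0],
    [0.35, 0.16, 0, 0, 0, 0],
    [0, 0, 0, 0, 0, 0],
    [0, 0, 0, 0, 0, 0],
  ],
)

```text
clock: 81.12
tool_pos: [0.5543, -0.1836, 0.1381]
eef_rot: [1.57, 1.309, -0.359]
force: [0.2, -0.2, -0.7]
grip_width: 0.0555
```

```bash
python3 - <<'E'
from h import *
st()
for h in(.045,.001):
    P,Rg=hang(2,h,(.0112,.0055));P=P+.0003*MM[:,2];print(h,P,*to(P,Rg))
E
```

```text
t [ 0.5543 -0.1836  0.1381] form [0.3385 0.0532] w 0.0555 F [ 0.223  -0.2109 -0.6877] clk 81.12
R [ 0.2421 -0.0909 -0.966 ] [ 0.9047 -0.3387  0.2586] q [ 0.1291  0.7221  0.1504  2.0497 -0.5203  0.1325 -1.1918]
0.045 [ 0.5546 -0.1824  0.1382] [-0.0046 -0.0049 -0.0516] [-0.0017  0.0006  0.0002]
0.001 [ 0.5811 -0.1922  0.1045] [ 1.5903  0.7393 -0.0551] [-0.0017  0.0006  0.0002]
```

Call:
arm_command(
  deltas=[
    [0.227, 0.106, -0.03, 0, 0, 0],
    [0.227, 0.106, -0.025, 0, 0, 0],
    [0.227, 0.106, 0, 0, 0, 0],
    [0.227, 0.106, 0, 0, 0, 0],
    [0.227, 0.106, 0, 0, 0, 0],
    [0.227, 0.106, 0, 0, 0, 0],
    [0.22, 0.1, 0, 0, 0, 0],
    [0, 0, 0, 0, 0, 0],
    [0, 0, 0, 0, 0, 0],
  ],
)

```text
clock: 82.25
tool_pos: [0.581, -0.1922, 0.1048]
eef_rot: [1.57, 1.309, -0.359]
force: [-0.7, 0.2, -0.1]
grip_width: 0.0555
```

```bash
python3 - <<'E'
from h import *
st();P,Rg=hang(2,.001,(.0112,.0055));print(*to(P,Rg));p=shot("w20")
im=cv2.imread("pics/w20_full.png");hsv=cv2.cvtColor(im,cv2.COLOR_BGR2HSV);m=((hsv[:,:,1]<70)&(hsv[:,:,2]>60)).astype(np.uint8)
old=cv2.imread("pics/w15_full.png");ho=cv2.cvtColor(old,cv2.COLOR_BGR2HSV);mo=((ho[:,:,1]<70)&(ho[:,:,2]>60)).astype(np.uint8)
for M in(m,mo):
    for c in cv2.findContours(M[150:300,260:380],0,2)[0]:
        if cv2.contourArea(c)>200: print(cv2.boundingRect(c),cv2.contourArea(c))
E
```

```text
t [ 0.581  -0.1922  0.1048] form [0.3454 0.0805] w 0.0555 F [-0.6925  0.1962 -0.0963] clk 82.25
R [ 0.2423 -0.091  -0.9659] [ 0.9046 -0.3388  0.2588] q [ 0.1493  0.8019  0.1279  1.9839 -0.5254  0.1149 -1.1877]
[ 0.0111 -0.0015 -0.014 ] [-0.0018  0.0006 -0.    ]
(40, 28, 36, 90) 2584.0
(37, 34, 35, 89) 2502.5
```

Call:
arm_command(
  deltas=[
    [0, 0, 0, 0, 0, 0],
    [0, 0, 0, 0, 0, 0],
    [0, 0, 0, 0, 0, 0],
    [0, 0, 0, 0, 0, 0],
    [-0.3, 0, 0, 0, 0, 0],
    [-0.6, 0, 0, 0, 0, 0],
    [-1, 0, 0, 0, 0, 0],
    [-1, -0.2, 0, 0, 0, 0],
    [-1, -0.2, 0, 0, 0, 0],
    [-1, -0.2, -0.3, 0, 0, 0],
    [-1, -0.2, -0.7, 0, 0, 0],
    [0, 0, -0.9, 0, 0, 0],
    [0, 0, -0.9, 0, 0, 0],
    [0, 0, -0.8, 0, 0, 0],
    [0, 0, 0, 0, 0, 0],
  ],
  hand=1,
)

```text
clock: 84.18
tool_pos: [0.5592, -0.0858, 0.2427]
eef_rot: [1.574, 1.308, -0.352]
force: [-0.5, -0.2, 0.6]
grip_width: 0.0877
```

Call:
arm_command(
  deltas=[
    [0, 0, 0, -0.0978, 0.013, -0.0096],
    [0, 0, 0, -0.0978, 0.013, -0.0096],
    [0, 0, 0, -0.0978, 0.013, -0.0096],
    [0, 0, 0, -0.0978, 0.013, -0.0096],
    [0, 0, 0, -0.0978, 0.013, -0.0096],
    [0, 0, 0, -0.0978, 0.013, -0.0096],
    [0, 0, 0, -0.0978, 0.013, -0.0096],
    [0, 0, 0, -0.0978, 0.013, -0.0096],
    [0, 0, 0, -0.0978, 0.013, -0.0096],
    [0, 0, 0, -0.0978, 0.013, -0.0096],
    [0, 0, 0, -0.0978, 0.013, -0.0096],
    [0, 0, 0, -0.0978, 0.013, -0.0096],
    [0, 0, 0, 0, 0, 0],
  ],
  hand=-1,
)

```text
clock: 85.8
tool_pos: [0.5586, -0.0889, 0.2424]
eef_rot: [1.551, 1.569, 1.475]
force: [-0.2, -0.2, 0.5]
grip_width: 0.0005
```

Call:
arm_command(
  deltas=[
    [0, 0.97, -0.1, 0, 0, 0],
    [0, 0.97, -0.1, 0, 0, 0],
    [0, 0.97, -0.1, 0, 0, 0],
    [0, 0.97, -0.1, 0, 0, 0],
    [0, 0.97, -0.1, 0, 0, 0],
    [0, 0.97, -0.1, 0, 0, 0],
    [0, 0.97, -0.1, 0, 0, 0],
    [0, 0.97, -0.1, 0, 0, 0],
    [0, 0.97, -0.1, 0, 0, 0],
    [0, 0.97, -0.1, 0, 0, 0],
    [0, 0.97, -0.1, 0, 0, 0],
    [0, 0.97, -0.1, 0, 0, 0],
    [0, 0.97, -0.1, 0, 0, 0],
    [0, 0.97, -0.1, 0, 0, 0],
    [0, 0.97, -0.1, 0, 0, 0],
    [0, 0, 0, 0, 0, 0],
  ],
)

```text
clock: 87.8
tool_pos: [0.5475, 0.2791, 0.2429]
eef_rot: [1.756, 1.568, 1.683]
force: [-0.3, -0.7, 0.5]
grip_width: 0.0003
```

```bash
python3 - <<'E'
from h import *
t,R=st();p=shot("w21");print(to(np.r_[world(-.218),.0435],formR()))
g=cv2.imread("pics/w21_full.png").astype(int).sum(2);cx=int(wpix(np.r_[world(-.18),.048],p)[0])
for x in(cx-18,cx+18):
    d=np.diff(g[:,x-3:x+4].mean(1));print(x,[(y,int(d[y]),round(form(onz(wray((x,y+.5),p),.048))[0]*1000,1)) for y in range(60,330) if abs(d[y])>25 and abs(d[y])>=abs(d[y-1:y+2]).max()])
im=camera("side")["image"];cv2.imwrite("pics/s21.png",im);o=cv2.imread("pics/s10.png");D=cv2.absdiff(im,o).sum(2)[150:260,260:370]
n,l,s,c=cv2.connectedComponentsWithStats((D>60).astype(np.uint8));print([tuple(x) for x in s if x[4]>40])
E
```

```text
t [0.5475 0.2791 0.2429] form [-0.1227  0.0158] w 0.0003 F [-0.2854 -0.6503  0.4797] clk 87.8
R [-0.0003  0.003  -1.    ] [0.0729 0.9973 0.003 ] q [-0.4955  0.6658 -0.0878  1.5986  0.0668  0.8789 -0.6803]
(array([ 7.9779,  3.8761, -0.6871]), array([-0.0053, -0.0002, -0.0008]))
281 [(145, 52, np.float64(-192.5)), (151, -39, np.float64(-187.0)), (153, 46, np.float64(-185.2)), (155, -29, np.float64(-183.3)), (157, 34, np.float64(-181.5)), (291, -51, np.float64(-50.3)), (293, -25, np.float64(-48.1)), (296, -27, np.float64(-44.8)), (299, -26, np.float64(-41.5))]
317 [(144, 56, np.float64(-192.9)), (150, -59, np.float64(-187.4)), (152, 61, np.float64(-185.6)), (154, -31, np.float64(-183.8)), (157, 30, np.float64(-181.0)), (289, -134, np.float64(-52.4))]
[(np.int32(0), np.int32(0), np.int32(110), np.int32(110), np.int32(7681)), (np.int32(29), np.int32(0), np.int32(81), np.int32(110), np.int32(4369))]
```

Call:
arm_command(
  deltas=[
    [0, 0.97, -0.17, -0.005, 0, 0],
    [0, 0.97, -0.17, 0, 0, 0],
    [0, 0.97, -0.17, 0, 0, 0],
    [0, 0.97, -0.17, 0, 0, 0],
    [0.997, 0, 0, 0, 0, 0],
    [0.997, 0, 0, 0, 0, 0],
    [0.997, 0, 0, 0, 0, 0],
    [0.997, 0, 0, 0, 0, 0],
    [0.997, 0, 0, 0, 0, 0],
    [0.997, 0, 0, 0, 0, 0],
    [0.997, 0, 0, 0, 0, 0],
    [0.997, 0, 0, 0, 0, 0],
    [0, 0, 0, 0, 0, 0],
    [0, 0, 0, 0, 0, 0],
  ],
)

```text
clock: 89.65
tool_pos: [0.5378, 0.3774, 0.0442]
eef_rot: [1.44, 1.568, 1.375]
force: [-0.8, -0.1, -0.6]
grip_width: 0.0006
```

```bash
python3 -c "
from h import *
st()"
```

```text
t [0.5378 0.3774 0.0442] form [-0.2201 -0.0003] w 0.0006 F [-0.7855 -0.1482 -0.6285] clk 89.65
R [ 0.0006  0.0029 -1.    ] [0.0648 0.9979 0.003 ] q [-0.6482  0.9803 -0.0623  1.5871  0.0918  0.5747 -0.8247]
```

Call:
arm_command(
  deltas=[
    [0, -0.396, 0, 0, 0, 0],
    [0, -0.396, 0, 0, 0, 0],
    [0, -0.396, 0, 0, 0, 0],
    [0, -0.396, 0, 0, 0, 0],
    [0, -0.396, 0, 0, 0, 0],
    [0, -0.396, 0, 0, 0, 0],
    [0, -0.396, 0, 0, 0, 0],
    [0, -0.396, 0, 0, 0, 0],
    [0, -0.396, 0, 0, 0, 0],
    [0, -0.396, 0, 0, 0, 0],
    [0, -0.396, 0, 0, 0, 0],
    [0, -0.396, 0, 0, 0, 0],
    [0, -0.396, 0, 0, 0, 0],
    [0, -0.396, 0, 0, 0, 0],
    [0, -0.396, 0, 0, 0, 0],
    [0, -0.396, 0, 0, 0, 0],
    [0, -0.396, 0, 0, 0, 0],
    [0, -0.396, 0, 0, 0, 0],
    [0, -0.396, 0, 0, 0, 0],
    [0, 0, 0, 0, 0, 0],
  ],
)

```text
clock: 92.15
tool_pos: [0.5253, 0.1869, 0.0432]
eef_rot: [2.399, 1.57, 2.332]
force: [-0.4, 0.9, 0.2]
grip_width: 0.0003
```

Call:
arm_command(
  deltas=[
    [0, 0, 0, 0, 0, 0],
    [-0.8, 0.2, 0, 0, 0, 0],
    [-1, 0, 0, 0, 0, 0],
    [-1, -0.6, 0, 0, 0, 0],
    [-1, -0.9, 0, 0, 0, 0],
    [-1, -0.9, 0, 0, 0, 0],
    [-0.8, -0.9, 0, 0, 0, 0],
    [0, 0, 0, 0, 0, 0],
    [0, 0, 0, 0, 0, 0],
  ],
  hand=1,
)

```text
clock: 93.28
tool_pos: [0.52, 0.1123, 0.1825]
eef_rot: [1.947, 1.568, 1.883]
force: [-0.0, 0.8, 0.2]
grip_width: 0.0873
```

```bash
python3 -c "
from rest import *
rest('w22')"
```

```text
t [0.52   0.1123 0.1825] form [ 0.0456 -0.0006] w 0.0873 F [-0.0344  0.8366  0.247 ] clk 93.28
R [-0.0009  0.0029 -1.    ] [0.0639 0.9979 0.0028] q [-0.2032  0.6492 -0.1533  1.9048  0.1591  0.5992 -0.5214]
301 [(134, 34, np.float64(-32.7)), (139, 29, np.float64(-28.7)), (316, -86, np.float64(120.7)), (321, -50, np.float64(125.7))]
327 [(132, -25, np.float64(-34.2)), (134, 34, np.float64(-32.7)), (137, -33, np.float64(-30.3)), (139, 38, np.float64(-28.7)), (316, -119, np.float64(120.7)), (321, -61, np.float64(125.6))]
row 205 [(255, 19, np.float64(-50.2)), (256, 22, np.float64(-49.4)), (281, -17, np.float64(-29.2)), (297, 24, np.float64(-16.5)), (298, 17, np.float64(-15.7)), (299, 14, np.float64(-14.9))]
row 245 [(255, -52, np.float64(-51.4)), (256, 71, np.float64(-50.6)), (257, 22, np.float64(-49.8)), (258, 14, np.float64(-48.9))]
```

Call:
arm_command(
  deltas=[
    [0, 0, 0, 0, 0, -0.07],
    [0, 0, 0, 0, 0, -0.07],
    [0, 0, 0, 0, 0, -0.07],
    [0, 0, 0, 0, 0, -0.068],
    [0.8, 0.317, 0, 0, 0, 0],
    [0.8, 0.317, 0, 0, 0, 0],
    [0.8, 0.317, 0, 0, 0, 0],
    [0.8, 0.317, 0, 0, 0, 0],
    [0.8, 0.317, 0, 0, 0, 0],
    [0.8, 0.317, 0, 0, 0, 0],
    [0.8, 0.317, 0, 0, 0, 0],
    [0.3, 0.15, 0, 0, 0, 0],
    [0.04, 0.02, 0, 0, 0, 0],
    [0, 0, 0, 0, 0, 0],
    [0, 0, 0, 0, 0, 0],
  ],
)

```text
clock: 95.2
tool_pos: [0.5201, 0.1027, 0.0238]
eef_rot: [-1.57, 1.137, -1.635]
force: [-0.4, -0.2, 0.4]
grip_width: 0.0879
```

Call:
arm_command(
  deltas=[
    [0, 0, 0, 0, 0, 0],
    [0, 0, 0, 0, 0, 0],
    [0, 0, 0, 0, 0, 0],
    [0, 0, 0, 0, 0, 0],
    [0, 0, 0, 0, 0, 0],
  ],
  hand=-1,
)

```text
clock: 95.82
tool_pos: [0.5196, 0.1024, 0.0232]
eef_rot: [-1.572, 1.136, -1.638]
force: [-0.4, -0.1, 0.7]
grip_width: 0.0562
```

```bash
python3 -c "
from h import *
t,R=st();s=(.0335-t[2])/np.cos(np.radians(25));print('c',s,form(t)[0]-s*.4226-.0459,to(t,formR(25))[1])
d,w=to(t,hangR(25));print(w/12)"
```

```text
t [0.5196 0.1024 0.0232] form [ 0.0554 -0.0003] w 0.0562 F [-0.3523 -0.0574  0.6919] clk 95.83
R [-0.0281 -0.4204 -0.9069] [ 0.0591  0.905  -0.4213] q [-0.6037  1.02    0.1735  1.8391  0.413   0.5666 -0.9401]
c 0.011334085051330633 0.0047581950984413104 [ 0.0006 -0.0001 -0.0009]
[0.0998 0.0086 0.0255]
```

Call:
arm_command(
  deltas=[
    [-0.27, -0.13, 0, 0, 0, 0],
    [-0.7, -0.33, 0, 0, 0, 0],
    [-0.9, -0.42, 0, 0, 0, 0],
    [-0.9, -0.42, 0, 0, 0, 0],
    [-0.9, -0.42, 0, 0, 0, 0],
    [-0.9, -0.42, 0, 0, 0, 0],
    [-0.9, -0.42, 0, 0, 0, 0],
    [-0.9, -0.42, 0, 0, 0, 0],
    [-0.9, -0.42, 0, 0, 0, 0],
    [-0.9, -0.42, 0, 0, 0, 0],
    [0, 0, 0, 0, 0, 0],
  ],
)

```text
clock: 97.2
tool_pos: [0.5205, 0.1018, 0.251]
eef_rot: [-1.562, 1.138, -1.629]
force: [0.0, 0.1, -1.2]
grip_width: 0.0552
```

Call:
arm_command(
  deltas=[
    [0, 0, 0, 0.1, 0.009, 0.0254],
    [0, 0, 0, 0.1, 0.009, 0.0254],
    [0, 0, 0, 0.1, 0.009, 0.0254],
    [0, 0, 0, 0.1, 0.009, 0.0254],
    [0, 0, 0, 0.1, 0.009, 0.0254],
    [0, 0, 0, 0.1, 0.009, 0.0254],
    [0, 0, 0, 0.1, 0.009, 0.0254],
    [0, 0, 0, 0.1, 0.009, 0.0254],
    [0, 0, 0, 0.1, 0.009, 0.0254],
    [0, 0, 0, 0.1, 0.009, 0.0254],
    [0, 0, 0, 0.1, 0.009, 0.0254],
    [0, 0, 0, 0.1, 0.009, 0.0254],
    [0, 0, 0, 0, 0, 0],
  ],
)

```text
clock: 98.82
tool_pos: [0.518, 0.1015, 0.2479]
eef_rot: [1.571, 1.316, -0.358]
force: [0.6, -0.4, -1.1]
grip_width: 0.0554
```

Call:
arm_command(
  deltas=[
    [0, 0.34, 0.63, 0, 0, 0],
    [0, 0.34, 0.63, 0, 0, 0],
    [0, 0.34, 0.63, 0, 0, 0],
    [0.6, 0.34, 0.63, 0, 0, 0],
    [0.6, 0.34, 0.63, 0, 0, 0],
    [0.6, 0.34, 0.63, 0, 0, 0],
    [0.6, 0.34, 0.63, 0, 0, 0],
    [0.6, 0.34, 0.63, 0, 0, 0],
    [0.6, 0.34, 0.63, 0, 0, 0],
    [0.6, 0.34, 0.63, 0, 0, 0],
    [0, 0, 0, 0, 0, 0],
    [0, 0, 0, 0, 0, 0],
  ],
)

```text
clock: 100.32
tool_pos: [0.5663, -0.0829, 0.1684]
eef_rot: [1.582, 1.315, -0.347]
force: [-0.0, -0.0, -1.1]
grip_width: 0.0551
```

```bash
python3 -c "
from hv import *
hv(1,(.0113,.0048),'w23');pegs('w23',(1,2,3))"
```

```text
t [ 0.5663 -0.0829  0.1684] form [0.2372 0.0585] w 0.0551 F [-0.0109 -0.001  -1.0961] clk 100.33
R [ 0.2382 -0.0861 -0.9674] [ 0.906  -0.3392  0.2532] q [-0.1174  0.6653  0.2188  2.0534 -0.298   0.1976 -1.604 ]
pred end edge y [318.0775 147.6839] under [317.9286 133.8305] edges L/R [array([212.5, 150.2]), array([423.3, 150.3])]
pred hole [317.9155 204.5277]
255 [(127, -54), (129, 23), (148, 50)]
375 [(126, -46), (127, -51), (128, 52), (129, 20), (148, 54)]
row 204 [(287, -42), (288, -44), (333, -35), (334, -27), (342, 34), (343, 42), (344, 26), (347, 84), (412, -26), (419, -27), (430, -122), (431, -41), (435, 53), (436, 121)]
pegs [(array([321.4, 103.6]), array([322.3, 129.4])), (array([496.9, 111.5]), array([524.1, 137.8])), (array([617.9, 131.6]), array([649. , 157.4])), (array([690., 155.]), array([716.9, 178.8]))]
0.06 [ 0.5777 -0.0895  0.1501] [0.8491 0.3194 0.1063] [-0.0016 -0.0016  0.0034]
0.045 [ 0.5868 -0.0929  0.1386] [1.3915 0.5759 0.107 ] [-0.0016 -0.0016  0.0034]
0.0 [ 0.6139 -0.103   0.1041] [3.0188 1.3454 0.1091] [-0.0016 -0.0016  0.0034]
peg 1 pred mid [321.8 116.5] blob [321.5 114. ] 616.0
peg 2 pred mid [510.5 124.6] blob [512.  126.5] 459.0
peg 3 pred mid [633.5 144.5] blob [631.  140.7] 132.0
```

Call:
arm_command(
  deltas=[
    [0.35, 0.16, 0.05, -0.002, -0.002, 0.003],
    [0.35, 0.16, 0.05, 0, 0, 0],
    [0.35, 0.16, 0.01, 0, 0, 0],
    [0.34, 0.16, 0, 0, 0, 0],
    [0, 0, 0, 0, 0, 0],
    [0, 0, 0, 0, 0, 0],
  ],
)

```text
clock: 101.12
tool_pos: [0.5881, -0.0948, 0.1388]
eef_rot: [1.565, 1.31, -0.363]
force: [0.2, -0.5, -0.5]
grip_width: 0.0552
```

```bash
python3 - <<'E'
from h import *
st()
for h in(.045,.001):
    P,Rg=hang(1,h,(.0113,.0048),up=.0013);print(h,P,*to(P,Rg))
E
```

```text
t [ 0.5881 -0.0948  0.1388] form [0.2477 0.081 ] w 0.0552 F [ 0.2283 -0.5043 -0.5332] clk 101.12
R [ 0.2414 -0.0916 -0.9661] [ 0.9052 -0.3375  0.2582] q [-0.0784  0.7353  0.1908  2.0107 -0.299   0.1621 -1.5907]
0.045 [ 0.5877 -0.0933  0.1394] [-0.0342 -0.0281 -0.0544] [-0.0009  0.0012  0.0004]
0.001 [ 0.6142 -0.1031  0.1057] [ 1.5604  0.7168 -0.0584] [-0.0009  0.0012  0.0004]
```

Call:
arm_command(
  deltas=[
    [0.224, 0.102, -0.03, 0, 0, 0],
    [0.224, 0.102, -0.028, 0, 0, 0],
    [0.224, 0.102, 0, 0, 0, 0],
    [0.224, 0.102, 0, 0, 0, 0],
    [0.224, 0.102, 0, 0, 0, 0],
    [0.224, 0.102, 0, 0, 0, 0],
    [0.215, 0.1, 0, 0, 0, 0],
    [0, 0, 0, 0, 0, 0],
    [0, 0, 0, 0, 0, 0],
  ],
)

```text
clock: 102.25
tool_pos: [0.6141, -0.103, 0.1058]
eef_rot: [1.565, 1.309, -0.362]
force: [-0.7, 0.9, 0.1]
grip_width: 0.0555
```

```bash
cat > pk.py <<'E'
from h import *
def pk(n):
    shot(n);hsv=cv2.cvtColor(cv2.imread(f"pics/{n}_full.png"),cv2.COLOR_BGR2HSV);m=((hsv[:,:,1]<70)&(hsv[:,:,2]>60)).astype(np.uint8)
    for c in cv2.findContours(m[150:300,260:380],0,2)[0]:
        if cv2.contourArea(c)>200: print("peg blob (ref 37,34,35,89 / 40,28,36,90)",cv2.boundingRect(c),cv2.contourArea(c))
E
python3 -c "
from pk import *
st();pk('w24')"
```

```text
t [ 0.6141 -0.103   0.1058] form [0.2542 0.1076] w 0.0555 F [-0.6653  0.8943  0.11  ] clk 102.25
R [ 0.2416 -0.0916 -0.966 ] [ 0.9052 -0.3374  0.2584] q [-0.0489  0.8127  0.1681  1.9474 -0.3006  0.1449 -1.5837]
peg blob (ref 37,34,35,89 / 40,28,36,90) (41, 29, 35, 90) 2539.0
```

Call:
arm_command(
  deltas=[
    [0, 0, 0, 0, 0, 0],
    [0, 0, 0, 0, 0, 0],
    [0, 0, 0, 0, 0, 0],
    [0, 0, 0, 0, 0, 0],
    [-0.3, 0, 0, 0, 0, 0],
    [-0.6, 0, 0, 0, 0, 0],
    [-1, 0, 0, 0, 0, 0],
    [-1, -0.2, 0, 0, 0, 0],
    [-1, -0.2, 0, 0, 0, 0],
    [-1, -0.2, 0, 0, 0, 0],
    [-1, -0.2, 0, 0, 0, 0],
    [0, 0, 0, 0, 0, 0],
  ],
  hand=1,
)

```text
clock: 103.8
tool_pos: [0.5608, -0.0826, 0.2455]
eef_rot: [1.572, 1.306, -0.356]
force: [0.3, 1.0, -0.7]
grip_width: 0.0884
```

Call:
arm_command(
  deltas=[
    [0, 0, 0, -0.0978, 0.013, -0.0096],
    [0, 0, 0, -0.0978, 0.013, -0.0096],
    [0, 0, 0, -0.0978, 0.013, -0.0096],
    [0, 0, 0, -0.0978, 0.013, -0.0096],
    [0, 0, 0, -0.0978, 0.013, -0.0096],
    [0, 0, 0, -0.0978, 0.013, -0.0096],
    [0, 0, 0, -0.0978, 0.013, -0.0096],
    [0, 0, 0, -0.0978, 0.013, -0.0096],
    [0, 0, 0, -0.0978, 0.013, -0.0096],
    [0, 0, 0, -0.0978, 0.013, -0.0096],
    [0, 0, 0, -0.0978, 0.013, -0.0096],
    [0, 0, 0, -0.0978, 0.013, -0.0096],
    [0, 0, 0, 0, 0, 0],
  ],
  hand=-1,
)

```text
clock: 105.42
tool_pos: [0.5607, -0.0826, 0.2425]
eef_rot: [2.242, 1.568, 2.169]
force: [-0.1, -0.0, -0.1]
grip_width: 0.0004
```

Call:
arm_command(
  deltas=[
    [0, 0.97, -0.115, 0, 0, 0],
    [0, 0.97, -0.115, 0, 0, 0],
    [0, 0.97, -0.115, 0, 0, 0],
    [0, 0.97, -0.115, 0, 0, 0],
    [0, 0.97, -0.115, 0, 0, 0],
    [0, 0.97, -0.115, 0, 0, 0],
    [0, 0.97, -0.115, 0, 0, 0],
    [0, 0.97, -0.115, 0, 0, 0],
    [0, 0.97, -0.115, 0, 0, 0],
    [0, 0.97, -0.115, 0, 0, 0],
    [0, 0.97, -0.115, 0, 0, 0],
    [0, 0.97, -0.115, 0, 0, 0],
    [0, 0.97, -0.115, 0, 0, 0],
    [0, 0.97, -0.115, 0, 0, 0],
    [0, 0.97, -0.115, 0, 0, 0],
    [0, 0.97, -0.115, 0, 0, 0],
    [0, 0.97, -0.115, 0, 0, 0],
    [0, 0.97, -0.115, 0, 0, 0],
    [0, 0.97, -0.115, 0, 0, 0],
    [0, 0, 0, 0, 0, 0],
  ],
)

```text
clock: 107.92
tool_pos: [0.538, 0.3828, 0.2431]
eef_rot: [2.365, 1.567, 2.294]
force: [-0.5, -0.3, -1.1]
grip_width: 0.0004
```

```bash
python3 - <<'E'
from h import *
t,R=st();print(to(np.r_[world(-.218),.035],formR()))
E
```

```text
t [0.538  0.3828 0.2431] form [-0.2255 -0.0005] w 0.0004 F [-0.453  -0.3165 -1.1376] clk 107.92
R [-0.0022  0.0025 -1.    ] [0.0711 0.9975 0.0023] q [-0.5508  0.7392 -0.2622  1.4408  0.2066  0.9887 -0.9324]
(array([ 8.3219, -0.3198,  0.041 ]), array([-0.0031, -0.0015, -0.0015]))
```

Call:
arm_command(
  deltas=[
    [1, -0.16, 0.02, -0.003, -0.0015, -0.0015],
    [1, -0.16, 0.02, 0, 0, 0],
    [1, 0, 0, 0, 0, 0],
    [1, 0, 0, 0, 0, 0],
    [1, 0, 0, 0, 0, 0],
    [1, 0, 0, 0, 0, 0],
    [1, 0, 0, 0, 0, 0],
    [0.8, 0, 0, 0, 0, 0],
    [0.5, 0, 0, 0, 0, 0],
    [0, 0, 0, 0, 0, 0],
    [0, 0, 0, 0, 0, 0],
  ],
)

```text
clock: 109.3
tool_pos: [0.5403, 0.3727, 0.0368]
eef_rot: [-0.245, 1.569, -0.313]
force: [-0.3, 0.1, -0.2]
grip_width: 0.0008
```

```bash
python3 -c "
from h import *
st()"
```

```text
t [0.5403 0.3727 0.0368] form [-0.2157  0.0025] w 0.0008 F [-0.3474  0.0545 -0.2189] clk 109.3
R [ 0.0021 -0.0007 -1.    ] [ 0.0676  0.9977 -0.0005] q [-0.5732  0.995  -0.1933  1.5849  0.2973  0.5897 -0.9962]
```

Call:
arm_command(
  deltas=[
    [0.06, -0.387, -0.1, 0, 0, 0],
    [0, -0.387, 0, 0, 0, 0],
    [0, -0.387, 0, 0, 0, 0],
    [0, -0.387, 0, 0, 0, 0],
    [0, -0.387, 0, 0, 0, 0],
    [0, -0.387, 0, 0, 0, 0],
    [0, -0.387, 0, 0, 0, 0],
    [0, -0.387, 0, 0, 0, 0],
    [0, -0.387, 0, 0, 0, 0],
    [0, -0.387, 0, 0, 0, 0],
    [0, -0.387, 0, 0, 0, 0],
    [0, -0.387, 0, 0, 0, 0],
    [0, -0.387, 0, 0, 0, 0],
    [0, -0.387, 0, 0, 0, 0],
    [0, -0.387, 0, 0, 0, 0],
    [0, -0.387, 0, 0, 0, 0],
    [0, -0.387, 0, 0, 0, 0],
    [0, -0.387, 0, 0, 0, 0],
    [0, -0.387, 0, 0, 0, 0],
    [0, 0, 0, 0, 0, 0],
  ],
)

```text
clock: 111.8
tool_pos: [0.5249, 0.1877, 0.0348]
eef_rot: [-1.275, 1.568, -1.344]
force: [-0.5, 0.3, -0.1]
grip_width: 0.0005
```

Call:
arm_command(
  deltas=[
    [0, 0, 0, 0, 0, 0],
    [-0.8, 0.2, 0, 0, 0, 0],
    [-1, 0, 0, 0, 0, 0],
    [-1, -0.6, 0, 0, 0, 0],
    [-1, -0.9, 0, 0, 0, 0],
    [-1, -0.9, 0, 0, 0, 0],
    [-1, -0.9, 0, 0, 0, 0],
    [0, 0, 0, 0, 0, 0],
    [0, 0, 0, 0, 0, 0],
  ],
  hand=1,
)

```text
clock: 112.92
tool_pos: [0.5193, 0.1132, 0.1795]
eef_rot: [-0.858, 1.57, -0.924]
force: [0.3, 0.8, 0.0]
grip_width: 0.0877
```

```bash
python3 -c "
from rest import *
rest('w25')"
```

```text
t [0.5193 0.1132 0.1795] form [ 0.0447 -0.0013] w 0.0877 F [0.268  0.8034 0.0458] clk 112.92
R [ 0.0005 -0.0007 -1.    ] [ 0.0662  0.9978 -0.0007] q [-0.1131  0.6636 -0.3084  1.9045  0.328   0.6223 -0.695 ]
301 [(139, 67, np.float64(-29.1)), (150, -57, np.float64(-20.6)), (152, 25, np.float64(-19.1)), (328, -117, np.float64(130.8))]
327 [(139, 52, np.float64(-29.1)), (150, -46, np.float64(-20.6)), (182, 28, np.float64(4.3)), (328, -149, np.float64(130.8))]
row 207 [(256, 15, np.float64(-49.4)), (282, -28, np.float64(-28.7)), (292, -16, np.float64(-20.8)), (299, 23, np.float64(-15.2)), (300, 19, np.float64(-14.5))]
row 247 [(255, -45, np.float64(-51.5)), (256, 69, np.float64(-50.7)), (257, 16, np.float64(-49.9)), (258, 17, np.float64(-49.1)), (283, -26, np.float64(-28.6)), (301, 15, np.float64(-14.0))]
```

Call:
arm_command(
  deltas=[
    [0, 0, 0, 0, 0, -0.07],
    [0, 0, 0, 0, 0, -0.07],
    [0, 0, 0, 0, 0, -0.07],
    [0, 0, 0, 0, 0, -0.068],
    [0.8, 0.26, 0, 0, 0, 0],
    [0.8, 0.26, 0, 0, 0, 0],
    [0.8, 0.26, 0, 0, 0, 0],
    [0.8, 0.26, 0, 0, 0, 0],
    [0.8, 0.26, 0, 0, 0, 0],
    [0.8, 0.26, 0, 0, 0, 0],
    [0.8, 0.26, 0, 0, 0, 0],
    [0.3, 0.1, 0, 0, 0, 0],
    [0.1, 0.03, 0, 0, 0, 0],
    [0, 0, 0, 0, 0, 0],
    [0, 0, 0, 0, 0, 0],
  ],
)

```text
clock: 114.85
tool_pos: [0.5188, 0.0928, 0.024]
eef_rot: [-1.566, 1.133, -1.634]
force: [1.4, 0.2, 0.5]
grip_width: 0.0881
```

Call:
arm_command(
  deltas=[
    [0, 0, 0, 0, 0, 0],
    [0, 0, 0, 0, 0, 0],
    [0, 0, 0, 0, 0, 0],
    [0, 0, 0, 0, 0, 0],
    [0, 0, 0, 0, 0, 0],
  ],
  hand=-1,
)

```text
clock: 115.48
tool_pos: [0.5185, 0.0926, 0.0235]
eef_rot: [-1.568, 1.133, -1.635]
force: [0.1, -0.3, 1.4]
grip_width: 0.0555
```

```bash
cat >> h.py <<'E'
PEG[1]=PEG[1]+.0013*MM[:,1];_v=PEG[3]-PEG[1];PEG[4]=PEG[3]+.095*_v/np.linalg.norm(_v)
E
python3 -c "
from h import *
t,R=st();s=(.0335-t[2])/np.cos(np.radians(25));print('c',s,form(t)[0]-s*.4226-.0556,to(t,formR(25))[1],PEG[4])
d,w=to(t,hangR(25));print(w/12)"
```

```text
t [0.5185 0.0926 0.0235] form [ 0.0653 -0.0008] w 0.0555 F [ 0.0546 -0.3153  1.4334] clk 115.47
R [-0.0274 -0.4234 -0.9055] [ 0.0615  0.9034 -0.4243] q [-0.5083  1.0055  0.0279  1.8493  0.62    0.6219 -1.1262]
c 0.010986224126481356 0.005072278578159763 [-0.001   0.0004  0.0012] [ 0.5612 -0.3878  0.1509]
[0.0997 0.0089 0.0256]
```

Call:
arm_command(
  deltas=[
    [-0.27, -0.13, 0, 0, 0, 0],
    [-0.7, -0.33, 0, 0, 0, 0],
    [-0.9, -0.42, 0, 0, 0, 0],
    [-0.9, -0.42, 0, 0, 0, 0],
    [-0.9, -0.42, 0, 0, 0, 0],
    [-0.9, -0.42, 0, 0, 0, 0],
    [-0.9, -0.42, 0, 0, 0, 0],
    [-0.9, -0.42, 0, 0, 0, 0],
    [-0.9, -0.42, 0, 0, 0, 0],
    [-0.9, -0.42, 0, 0, 0, 0],
    [0, 0, 0, 0, 0, 0],
  ],
)

```text
clock: 116.85
tool_pos: [0.5189, 0.0929, 0.2512]
eef_rot: [-1.559, 1.135, -1.628]
force: [-0.1, 0.0, -1.1]
grip_width: 0.0556
```

Call:
arm_command(
  deltas=[
    [0, 0, 0, 0.1, 0.009, 0.0254],
    [0, 0, 0, 0.1, 0.009, 0.0254],
    [0, 0, 0, 0.1, 0.009, 0.0254],
    [0, 0, 0, 0.1, 0.009, 0.0254],
    [0, 0, 0, 0.1, 0.009, 0.0254],
    [0, 0, 0, 0.1, 0.009, 0.0254],
    [0, 0, 0, 0.1, 0.009, 0.0254],
    [0, 0, 0, 0.1, 0.009, 0.0254],
    [0, 0, 0, 0.1, 0.009, 0.0254],
    [0, 0, 0, 0.1, 0.009, 0.0254],
    [0, 0, 0, 0.1, 0.009, 0.0254],
    [0, 0, 0, 0.1, 0.009, 0.0254],
    [0, 0, 0, 0, 0, 0],
  ],
)

```text
clock: 118.48
tool_pos: [0.5164, 0.0925, 0.2481]
eef_rot: [1.559, 1.314, -0.371]
force: [-1.1, 0.4, -0.7]
grip_width: 0.0556
```

Call:
arm_command(
  deltas=[
    [0, 0.187, 0.956, 0, 0, 0],
    [0, 0.187, 0.956, 0, 0, 0],
    [0, 0.187, 0.956, 0, 0, 0],
    [0, 0.187, 0.956, 0, 0, 0],
    [0, 0.187, 0.956, 0, 0, 0],
    [0, 0.187, 0.956, 0, 0, 0],
    [0, 0.187, 0.956, 0, 0, 0],
    [0, 0.187, 0.956, 0, 0, 0],
    [0, 0.187, 0.956, 0, 0, 0],
    [0, 0.187, 0.956, 0, 0, 0],
    [0, 0.187, 0.956, 0, 0, 0],
    [0.6, 0.187, 0.956, 0, 0, 0],
    [0.6, 0.187, 0.956, 0, 0, 0],
    [0.6, 0.187, 0.956, 0, 0, 0],
    [0.6, 0.187, 0.956, 0, 0, 0],
    [0.6, 0.187, 0.956, 0, 0, 0],
    [0.6, 0.187, 0.956, 0, 0, 0],
    [0.6, 0.187, 0.956, 0, 0, 0],
    [0, 0, 0, 0, 0, 0],
    [0, 0, 0, 0, 0, 0],
  ],
)

```text
clock: 120.98
tool_pos: [0.4675, -0.3469, 0.1692]
eef_rot: [1.573, 1.312, -0.357]
force: [0.8, 0.1, -1.1]
grip_width: 0.0558
```

```bash
python3 -c "
from hv import *
hv(4,(.011,.005),'w26');pegs('w26',(2,3,4))"
```

```text
t [ 0.4675 -0.3469  0.1692] form [ 0.5072 -0.0226] w 0.0558 F [ 0.7767  0.0906 -1.0583] clk 120.97
R [ 0.2396 -0.0895 -0.9667] [ 0.905  -0.34    0.2557] q [ 0.6509  0.6588 -0.0934  2.0119 -0.0018  0.2208 -1.3443]
pred end edge y [318.0734 146.98  ] under [317.925  133.2094] edges L/R [array([212.7, 149.5]), array([423.1, 149.6])]
pred hole [317.9124 203.7781]
255 [(125, -54), (126, -83), (127, -40), (132, 59), (133, 35), (146, 47)]
375 [(124, -41), (125, -68), (126, 24), (146, 49)]
row 203 [(209, -81), (210, -60), (214, 39), (215, 43), (288, -51), (289, -45), (305, -43), (306, -44), (307, 33), (308, 62), (330, -27), (342, 49), (343, 47), (347, 61), (411, -42), (412, -26)]
pegs [(array([-52.5, 151.7]), array([-79.9, 175.5])), (array([ 24. , 131.8]), array([ -6.9, 157.6])), (array([149.7, 109.8]), array([124.1, 135.6])), (array([327.8,  99.1]), array([330.1, 123.4]))]
0.06 [ 0.4804 -0.3578  0.1498] [0.9218 0.4094 0.2435] [-0.0021  0.0003  0.0017]
0.045 [ 0.4895 -0.3612  0.1383] [1.4649 0.6644 0.2424] [-0.0021  0.0003  0.0017]
0.0 [ 0.5166 -0.3712  0.1038] [3.0942 1.4294 0.2392] [-0.0021  0.0003  0.0017]
peg 2 pred mid [  8.6 144.7] blob [  8.6 145.1] 291.0
peg 3 pred mid [136.9 122.7] blob [134.8 125.2] 583.0
peg 4 pred mid [329.  111.2] blob [328.5 112. ] 591.0
```

Call:
arm_command(
  deltas=[
    [0.37, 0.166, 0.09, -0.002, 0, 0.002],
    [0.37, 0.166, 0.09, 0, 0, 0],
    [0.37, 0.166, 0.04, 0, 0, 0],
    [0.355, 0.166, 0, 0, 0, 0],
    [0, 0, 0, 0, 0, 0],
    [0, 0, 0, 0, 0, 0],
  ],
)

```text
clock: 121.78
tool_pos: [0.4892, -0.362, 0.138]
eef_rot: [1.567, 1.309, -0.362]
force: [-0.8, 1.0, -1.2]
grip_width: 0.0555
```

```bash
python3 - <<'E'
from h import *
st()
for h in(.045,.001):
    P,Rg=hang(4,h,(.011,.0055));print(h,P,*to(P,Rg))
E
```

```text
t [ 0.4892 -0.362   0.138 ] form [0.5208 0.0001] w 0.0555 F [-0.7688  0.961  -1.1676] clk 121.78
R [ 0.2423 -0.0918 -0.9659] [ 0.9047 -0.3383  0.2591] q [ 0.6463  0.7352 -0.0876  1.9606  0.0024  0.1921 -1.3423]
0.045 [ 0.4891 -0.361   0.138 ] [-0.0043 -0.0144 -0.0337] [-0.0015  0.0011 -0.0002]
0.001 [ 0.5156 -0.3709  0.1043] [ 1.591   0.729  -0.0382] [-0.0015  0.0011 -0.0002]
```

Call:
arm_command(
  deltas=[
    [0.228, 0.104, -0.02, 0, 0, 0],
    [0.228, 0.104, -0.018, 0, 0, 0],
    [0.228, 0.104, 0, 0, 0, 0],
    [0.228, 0.104, 0, 0, 0, 0],
    [0.228, 0.104, 0, 0, 0, 0],
    [0.228, 0.104, 0, 0, 0, 0],
    [0.22, 0.104, 0, 0, 0, 0],
    [0, 0, 0, 0, 0, 0],
    [0, 0, 0, 0, 0, 0],
  ],
)

```text
clock: 122.9
tool_pos: [0.5158, -0.371, 0.1043]
eef_rot: [1.567, 1.308, -0.362]
force: [0.3, 0.7, -1.1]
grip_width: 0.0554
```

```bash
python3 -c "
from pk import *
st();pk('w27')"
```

```text
t [ 0.5158 -0.371   0.1043] form [0.5281 0.0272] w 0.0554 F [ 0.3411  0.6776 -1.1291] clk 122.9
R [ 0.2426 -0.092  -0.9657] [ 0.9045 -0.3384  0.2595] q [ 0.6255  0.8141 -0.0772  1.8991  0.0007  0.1733 -1.3499]
peg blob (ref 37,34,35,89 / 40,28,36,90) (39, 27, 36, 93) 2650.5
```

Call:
arm_command(
  deltas=[
    [0, 0, 0, 0, 0, 0],
    [0, 0, 0, 0, 0, 0],
    [0, 0, 0, 0, 0, 0],
    [0, 0, 0, 0, 0, 0],
    [-0.3, 0, 0, 0, 0, 0],
    [-0.6, 0, 0, 0, 0, 0],
    [-1, 0, 0, 0, 0, 0],
    [-1, -0.2, 0, 0, 0, 0],
    [-1, -0.2, 0, 0, 0, 0],
    [-1, -0.2, 0, 0, 0, 0],
    [-1, -0.2, 0, 0, 0, 0],
    [0, 0, 0, 0, 0, 0],
  ],
  hand=1,
)

```text
clock: 124.45
tool_pos: [0.4619, -0.3513, 0.2443]
eef_rot: [1.561, 1.304, -0.368]
force: [0.5, -0.3, 0.2]
grip_width: 0.088
```

Call:
arm_command(
  deltas=[
    [0, 0, -0.98, 0, 0, 0],
    [0, 0, -0.98, 0, 0, 0],
    [0, 0, -0.98, 0, 0, 0],
    [0, 0, -0.98, 0, 0, 0],
    [0, 0, -0.98, 0, 0, 0],
    [0, 0, -0.98, 0, 0, 0],
    [0, 0, -0.98, 0, 0, 0],
    [0, 0, -0.98, 0, 0, 0],
    [0, 0, -0.98, 0, 0, 0],
    [0, 0, -0.98, 0, 0, 0],
    [0, 0, -0.98, 0, 0, 0],
    [0, 0, 0, 0, 0, 0],
  ],
)

```text
clock: 125.95
tool_pos: [0.5571, -0.0959, 0.2408]
eef_rot: [1.569, 1.309, -0.356]
force: [-1.6, -0.0, -0.4]
grip_width: 0.0884
```

Call:
arm_command(
  deltas=[
    [0, 0, 0, -0.0978, 0.013, -0.0096],
    [0, 0, 0, -0.0978, 0.013, -0.0096],
    [0, 0, 0, -0.0978, 0.013, -0.0096],
    [0, 0, 0, -0.0978, 0.013, -0.0096],
    [0, 0, 0, -0.0978, 0.013, -0.0096],
    [0, 0, 0, -0.0978, 0.013, -0.0096],
    [0, 0, 0, -0.0978, 0.013, -0.0096],
    [0, 0, 0, -0.0978, 0.013, -0.0096],
    [0, 0, 0, -0.0978, 0.013, -0.0096],
    [0, 0, 0, -0.0978, 0.013, -0.0096],
    [0, 0, 0, -0.0978, 0.013, -0.0096],
    [0, 0, 0, -0.0978, 0.013, -0.0096],
    [0, 0.8, 0, 0, 0, 0],
    [0, 1, 0, 0, 0, 0],
    [0, 1, 0, 0, 0, 0],
    [0, 1, 0.3, 0, 0, 0],
    [0, 1, 0.3, 0, 0, 0],
    [0, 0, 0, 0, 0, 0],
  ],
)

```text
clock: 128.2
tool_pos: [0.58, 0.0235, 0.2416]
eef_rot: [1.514, 1.568, 1.442]
force: [1.0, 1.2, 0.5]
grip_width: 0.0883
```

```bash
python3 - <<'E'
from h import *
t,R=st();p=shot("w28");im=cv2.imread("pics/w28_full.png");g=im.astype(int)
m=((g.sum(2)<200)&(g[:,:,2]>g[:,:,0]+8)).astype(np.uint8);m=cv2.morphologyEx(m,cv2.MORPH_OPEN,np.ones((5,5)))
for c in cv2.findContours(m,0,2)[0]:
    if cv2.contourArea(c)>800:
        r=cv2.minAreaRect(c);q=np.array([onz(wray(x,p),.074) for x in cv2.boxPoints(r)]);a,b=q[1]-q[0],q[2]-q[1];e=a if np.linalg.norm(a)>np.linalg.norm(b) else b
        print(np.round(r[0]),np.round(r[1]),"centre",q.mean(0),"size",np.linalg.norm(a),np.linalg.norm(b),"yaw",np.degrees(np.arctan2(e[1],e[0])))
print("expected px",wpix([.66,.1,.074],p))
E
```

```text
t [0.58   0.0235 0.2416] form [0.1302 0.0652] w 0.0883 F [0.9713 1.1718 0.4808] clk 128.2
R [ 0.0004  0.0029 -1.    ] [0.0711 0.9975 0.0029] q [ 0.1803  0.6616 -0.515   1.6911  0.3952  0.8933 -0.5663]
[445. 412.] [ 19. 326.] centre [ 0.7499 -0.2248  0.074 ] size 0.43760831988364496 0.04632160327206194 yaw -2.5746028270495813
[433. 309.] [36. 45.] centre [ 0.6868 -0.0662  0.074 ] size 0.04750663786653899 0.03702737236493812 yaw 87.28461370474457
[196. 304.] [56. 40.] centre [ 0.4578 -0.0447  0.074 ] size 0.04603802021618651 0.05407982516159544 yaw -22.875725868382172
[515. 244.] [113.  23.] centre [ 0.7732 -0.0089  0.074 ] size 0.02553300671576216 0.1192806036333665 yaw -81.91165671498736
[570. 237.] [ 21. 120.] centre [ 0.8457 -0.0071  0.074 ] size 0.1305739029224233 0.029447783457449677 yaw 96.4006535555245
[426. 137.] [110.  36.] centre [0.6801 0.0961 0.074 ] size 0.03269838733604387 0.09747116405931575 yaw -92.52490127371004
[534.  86.] [179.  51.] centre [0.7986 0.1499 0.074 ] size 0.0645298649122141 0.18218998422000537 yaw -86.6160415964349
expected px [404.3766 132.7058]
```

Call:
arm_command(
  deltas=[
    [0, 0.8, 0.975, 0, 0, 0],
    [0, 0.8, 0.975, 0, 0, 0],
    [0, 0.8, 0.975, 0, 0, 0],
    [0, 0.8, 0.975, 0, 0, 0],
    [0.5, 0, 0, 0, 0, 0],
    [0.5, 0, 0, 0, 0, 0],
    [0, 0, 0, 0, 0, 0],
    [0, 0, 0, 0, 0, 0],
  ],
)

```text
clock: 129.25
tool_pos: [0.6829, 0.092, 0.2167]
eef_rot: [2.444, 1.57, 2.37]
force: [-0.4, -0.4, -0.0]
grip_width: 0.0881
```

```bash
python3 - <<'E'
from h import *
t,R=st();p=shot("w29");im=cv2.imread("pics/w29_full.png");g=im.astype(int)
m=((g.sum(2)<200)&(g[:,:,2]>g[:,:,0]+8)).astype(np.uint8);m=cv2.morphologyEx(m,cv2.MORPH_OPEN,np.ones((5,5)))
e0=wpix([.683,.096,.074],p);print("exp",e0)
for c in cv2.findContours(m,0,2)[0]:
    r=cv2.minAreaRect(c)
    if cv2.contourArea(c)>800 and np.linalg.norm(np.array(r[0])-e0)<100:
        q=np.array([onz(wray(x,p),.074) for x in cv2.boxPoints(r)]);a,b=q[1]-q[0],q[2]-q[1];e=a if np.linalg.norm(a)>np.linalg.norm(b) else b
        print(np.round(r[0]),np.round(r[1]),"centre",q.mean(0),"size",np.linalg.norm(a),np.linalg.norm(b),"yaw",np.degrees(np.arctan2(e[1],e[0])),"to",to(np.r_[q.mean(0)[:2],.0435]))
E
```

```text
t [0.6829 0.092  0.2167] form [0.055  0.1633] w 0.0881 F [-0.3912 -0.38   -0.0325] clk 129.25
R [-0.0004  0.0004 -1.    ] [0.0742 0.9972 0.0004] q [ 0.0319  0.8344 -0.4826  1.3615  0.4084  1.0445 -0.5949]
exp [316.6606 227.8662]
[322. 222.] [117.  29.] centre [0.6871 0.0993 0.074 ] size 0.022422323815866868 0.09627632822545382 yaw -93.55756986835583 to (array([6.9411, 0.2818, 0.1378]), array([0., 0., 0.]))
```

Call:
arm_command(
  deltas=[
    [0.86, 0.14, 0.07, 0, 0, 0],
    [0.86, 0.14, 0.07, 0, 0, 0],
    [0.87, 0, 0, 0, 0, 0],
    [0.87, 0, 0, 0, 0, 0],
    [0.87, 0, 0, 0, 0, 0],
    [0.87, 0, 0, 0, 0, 0],
    [0.87, 0, 0, 0, 0, 0],
    [0.86, 0, 0, 0, 0, 0],
    [0, 0, 0, 0, 0, 0],
    [0, 0, 0, 0, 0, 0],
  ],
)

```text
clock: 130.55
tool_pos: [0.6877, 0.1001, 0.0438]
eef_rot: [1.055, 1.569, 0.982]
force: [-0.2, 0.1, 1.1]
grip_width: 0.088
```

Call:
arm_command(
  deltas=[
    [0, 0, 0, 0, 0, 0],
    [0, 0, 0, 0, 0, 0],
    [0, 0, 0, 0, 0, 0],
    [0, 0, 0, 0, 0, 0],
    [0, 0, 0, 0, 0, 0],
    [0, 0, 0, 0, 0, 0],
    [-0.4, 0, 0, 0, 0, 0],
    [-0.8, 0, 0, 0, 0, 0],
    [-1, 0, 0, 0, 0, 0],
    [-1, 0, 0, 0, 0, 0],
    [-0.9, 0, 0, 0, 0, 0],
    [0, 0, 0, 0, 0, 0],
  ],
  hand=-1,
)

```text
clock: 132.05
tool_pos: [0.6888, 0.1004, 0.149]
eef_rot: [0.516, 1.565, 0.442]
force: [-0.3, -0.4, -2.0]
grip_width: 0.0241
```

```bash
python3 - <<'E'
from h import *
t,R=st();print(to(np.r_[world(-.1085),.143],formR()))
E
```

```text
t [0.6888 0.1004 0.149 ] form [0.0463 0.1686] w 0.0241 F [-0.2768 -0.4233 -2.0499] clk 132.05
R [ 0.0049  0.0023 -1.    ] [0.0734 0.9973 0.0027] q [ 0.0099  0.9146 -0.456   1.401   0.4512  0.9243 -0.6363]
(array([ 0.2231,  6.1408, -6.79  ]), array([-0.0046,  0.003 , -0.0017]))
```

Call:
arm_command(
  deltas=[
    [0, 0.77, -0.85, -0.005, 0.003, -0.002],
    [0, 0.77, -0.85, 0, 0, 0],
    [0, 0.77, -0.85, 0, 0, 0],
    [0, 0.77, -0.85, 0, 0, 0],
    [0, 0.77, -0.85, 0, 0, 0],
    [0, 0.77, -0.85, 0, 0, 0],
    [0, 0.77, -0.85, 0, 0, 0],
    [0, 0.77, -0.85, 0, 0, 0],
    [0, 0, 0, 0, 0, 0],
    [0, 0, 0, 0, 0, 0],
  ],
)

```text
clock: 133.3
tool_pos: [0.5282, 0.2637, 0.1459]
eef_rot: [-2.513, 1.565, -2.579]
force: [0.7, -0.4, -1.6]
grip_width: 0.0234
```

```bash
python3 - <<'E'
from h import *
t,R=st();print(to(np.r_[world(-.1093),.0745],formR()))
p=shot("w30");g=cv2.imread("pics/w30_full.png").astype(int).sum(2)
# cheeks and slab edges along two rows near the far end
for X in(-.165,-.145):
    y=int(round(wpix(np.r_[world(X),.07],p)[1]));d=np.diff(g[y-2:y+3].mean(0))
    E=[(x,int(d[x]),round(form(onz(wray((x+.5,y),p),.07))[1]*1000,1),round(form(onz(wray((x+.5,y),p),.121))[1]*1000,1)) for x in range(220,430) if abs(d[x])>20 and abs(d[x])>=abs(d[x-1:x+2]).max()];print(y,E)
E
```

```text
t [0.5282 0.2637 0.1459] form [-0.106  -0.0024] w 0.0234 F [ 0.6601 -0.3814 -1.5757] clk 133.3
R [-0.0052 -0.0033 -1.    ] [ 0.0659  0.9978 -0.0036] q [-0.3075  0.7915 -0.4109  1.7439  0.4519  0.7077 -1.0259]
(array([2.8551, 0.1402, 0.1121]), array([ 0.0002, -0.0032,  0.0023]))
163 [(241, -58, np.float64(-48.3), np.float64(-37.7)), (250, -21, np.float64(-42.7), np.float64(-33.4)), (252, 28, np.float64(-41.5), np.float64(-32.5)), (260, -39, np.float64(-36.6), np.float64(-28.7)), (310, 52, np.float64(-6.7), np.float64(-5.7)), (322, -62, np.float64(0.4), np.float64(-0.2)), (373, 82, np.float64(30.9), np.float64(23.3)), (390, -29, np.float64(41.3), np.float64(31.3)), (392, 30, np.float64(42.5), np.float64(32.3)), (401, 77, np.float64(48.1), np.float64(36.6))]
196 [(249, 92, np.float64(-43.9), np.float64(-34.4)), (252, -186, np.float64(-42.1), np.float64(-32.9)), (262, -64, np.float64(-35.9), np.float64(-28.2)), (369, -20, np.float64(29.0), np.float64(21.8)), (373, 42, np.float64(31.4), np.float64(23.7)), (391, 118, np.float64(42.6), np.float64(32.3))]
```

Call:
arm_command(
  deltas=[
    [0, 0.14, 0.11, 0, -0.003, 0.002],
    [0, 0, 0, 0, 0, 0],
    [0.5, 0, 0, 0, 0, 0],
    [0.5, 0, 0, 0, 0, 0],
    [0.5, 0, 0, 0, 0, 0],
    [0.5, 0, 0, 0, 0, 0],
    [0.5, 0, 0, 0, 0, 0],
    [0.3, 0, 0, 0, 0, 0],
    [0, 0, 0, 0, 0, 0],
    [0, 0, 0, 0, 0, 0],
  ],
)

```text
clock: 134.6
tool_pos: [0.5311, 0.2682, 0.0763]
eef_rot: [1.29, 1.569, 1.225]
force: [0.8, -0.5, -1.3]
grip_width: 0.0236
```

```bash
python3 - <<'E'
from h import *
t,R=st();print(to(np.r_[world(-.1093),.0738],formR()))
E
```

```text
t [0.5311 0.2682 0.0763] form [-0.1108  0.0001] w 0.0236 F [ 0.7522 -0.4903 -1.3233] clk 134.6
R [ 0.0004  0.0012 -1.    ] [0.0654 0.9979 0.0012] q [-0.3479  0.8932 -0.3478  1.7718  0.5155  0.567  -1.0823]
(array([ 0.0996, -0.0583, -0.0056]), array([ 0.0005,  0.0002, -0.0008]))
```

Now inside the channel with no contact force. I'll lower the last 2 mm, release and retreat, then take the final pictures.

Call:
arm_command(
  deltas=[
    [0.05, -0.06, 0, 0, 0, 0],
    [0.04, 0, 0, 0, 0, 0],
    [0.02, 0, 0, 0, 0, 0],
    [0, 0, 0, 0, 0, 0],
  ],
)

```text
clock: 135.1
tool_pos: [0.531, 0.2682, 0.0762]
eef_rot: [1.038, 1.567, 0.973]
force: [-4.5, -0.3, 18.0]
grip_width: 0.0235
```

Call:
arm_command(
  deltas=[
    [0, 0, 0, 0, 0, 0],
    [0, 0, 0, 0, 0, 0],
    [0, 0, 0, 0, 0, 0],
    [-0.3, 0, 0, 0, 0, 0],
    [-0.6, 0, 0, 0, 0, 0],
    [-1, 0, 0, 0, 0, 0],
    [-1, 0, 0, 0, 0, 0],
    [-1, 0, 0, 0, 0, 0],
    [-1, 0, 0, 0, 0, 0],
    [-1, 0, 0, 0, 0, 0],
    [-1, 0, 0, 0, 0, 0],
    [0, 0, 0, 0, 0, 0],
    [0, 0, 0, 0, 0, 0],
  ],
  hand=1,
)

```text
clock: 136.72
tool_pos: [0.5303, 0.266, 0.2457]
eef_rot: [2.824, 1.57, 2.759]
force: [-0.0, -0.1, -1.1]
grip_width: 0.0882
```

```bash
python3 - <<'E'
from h import *
t,R=st();p=shot("w31");im=cv2.imread("pics/w31_full.png");g=im.astype(int)
m=((g.sum(2)<200)&(g[:,:,2]>g[:,:,0]+8)).astype(np.uint8);m=cv2.morphologyEx(m,cv2.MORPH_OPEN,np.ones((5,5)));e0=wpix(np.r_[world(-.1085),.104],p)
for c in cv2.findContours(m,0,2)[0]:
    r=cv2.minAreaRect(c)
    if cv2.contourArea(c)>800 and np.linalg.norm(np.array(r[0])-e0)<60:
        q=np.array([onz(wray(x,p),.104) for x in cv2.boxPoints(r)]);print("handle",form(q.mean(0)),np.linalg.norm(q[1]-q[0]),np.linalg.norm(q[2]-q[1]))
S=camera("side")["image"];s=camera("scene")["image"]
a=cv2.resize(S[145:260,255:375],(400,383),interpolation=cv2.INTER_CUBIC);b=cv2.resize(s[220:390,290:420],(293,383),interpolation=cv2.INTER_CUBIC)
c=cv2.resize(im[60:340,200:440],(190,217));d=cv2.resize(S[250:360,300:390],(190,217),interpolation=cv2.INTER_CUBIC)
o=np.zeros((600,700,3),np.uint8);o[:383,:400]=a;o[:383,405:698]=b;o[383:,:190]=c;o[383:,200:390]=d;cv2.imwrite("pics/v31.png",o)
E
```

```text
t [0.5303 0.266  0.2457] form [-0.1085 -0.0005] w 0.0882 F [-0.0196 -0.0857 -1.1028] clk 136.72
R [-0.0008  0.0003 -1.    ] [0.0654 0.9979 0.0003] q [-0.2683  0.6683 -0.4798  1.6474  0.3676  0.9174 -0.9516]
handle [-0.1104 -0.0008] 0.022395212098514517 0.09673699193762642
```

View pics/v31.png

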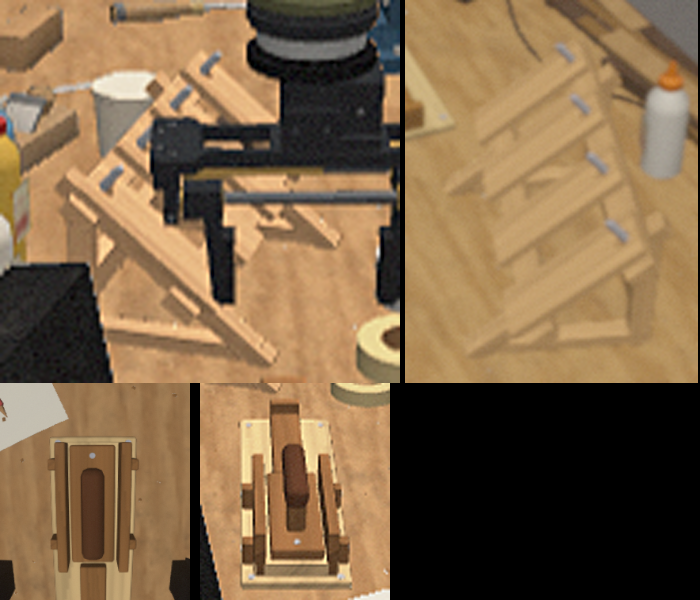

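Picture 16 shows all four boards hanging on their own pegs across both rails. The caul is seated between the cheeks, with its handle centre at form x −110 mm, y −1 mm. I'm handing in.

```bash
python3 -c "
from plant import *
print(close_job())"
```

```text
the job is handed in; nothing more can be done
None
```

The job is handed in at about 137 s: the four boards hang on their own pegs (a on peg 3, b on peg 2, c on peg 1, d on peg 4). The caul is back in the empty form. The first slide-out went wrong and had to be redone.

- **What went wrong:** I read the pile as three boards high when it was four. My first push took boards a and b out together, and I carried the pair to the rack before noticing. I put both back on the pile in the form and started again. After that each board went out singly, top one first, and lay flat on the rest before I hung it. Board a landed about 14 mm short of the rest point, so I gripped it and moved it up before hanging.
- **Caul:** it was released about 10 mm above the bench when I set it aside, because of the same height error. By the time I picked it up again it had been knocked nearly 3 cm aside.
- **Last checks that passed:** before each release a wrist image showed the peg through the hole. The final picture shows all four boards lying on the rack. The caul sits between the cheeks with its handle centred about 2 mm off the middle of the channel.
- **Checks that disagreed or are thin:** when I lowered the caul it touched about 2.4 mm higher than expected, at 18 N. After release its apparent handle size fitted lying on the floor to within about 1.5 mm. The arm partly hid the rack in one of the two final views, so that the boards lie against both rails rests mainly on the other view.

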